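Load the incubation tray and stack the second tray over it

ROBOT

A 7-joint arm with a two-finger parallel gripper is mounted at the origin on the work surface. World frame = base frame: x ahead of the robot, y to its left, z up, the work surface at z = 0. Lengths are in m, angles in rad, forces in N, time in s.
With the tool pointing down it reaches from about 0.4 to 0.85 m from the base axis. Payload 10.4 kg.
Tool frame: the origin (TCP) lies between the finger pads; the fingertips stand manip.finger_overhang ahead of it and the grasp point (between the pads) lies 11 mm behind it (manip.finger_overhang is the distance from the TCP to the fingertips, in m); x points along the fingers, z is the direction in which the jaws open and shut, and the axes are right-handed (so a half turn about x gives the same grasp; the last joint's range is limited). The gripper opens to 85 mm and grips with 20 to 120 N. Pads are 22 mm wide; open, the fingers measure 114 mm over their backs; the gripper's body (76 mm by 85 mm) begins 54 mm behind the grasp point. The pads swing forward as they close: fully open they stand 13 mm farther back than shut.
Start: joints at [1.302, 0.332, -0.065, 1.46, 0.022, 1.35, -0.088], TCP at [0.152, -0.606, 0.212] pointing down, gripper open.
Joint ranges: [-2.6, 2.6], [-0.5, 2.12], [-1.47, 1.34], [0.16, 2.42], [-1.27, 4.41], [0.06, 2.06], [-2.6, 2.6]. Speed limits (rad/s): [2.22, 2.22, 2.79, 2.79, 3.14, 3.14, 3.14].

INTERFACE

Orientations are given as a unit quaternion [x, y, z, w].
In Python, from workcell import get_obs, camera, workorder, manip gives the robot as it stands. The module is installed in compiled form; this text tells all that it offers.
- The arm moves only by the tool play_rows, never from a script. Its argument "increments" is text: rows parted by semicolons, each of 4 numbers parted by spaces: the shift along the tool's x, y, z in m, then the turn about the tool's x in rad. A call has 1 to 20 rows; each row shifts and turns the pose as measured when the row begins, along the tool's axes as they then stand; what a row does not reach is not made up. A row lasts 1/10 s, in which the tool goes at most 50 mm and 8.59 degrees, less where a joint would pass 70% of its speed; a pose out of reach is approached as far as the arm can. A call is refused whole if a number of a shift passes 0.05 or a number of a turn 0.15, either way. A call with a gripper value outside its range is refused whole. "hand" is the gripper command: -1 is fully open, 1 is shut, values between are in proportion, set as the call begins (left out, the last holds). The fingers move at their own pace and stop on an object; "squeeze" is the grip in N (left out, the last holds). Time passes only in rows, so rows that do not move let the fingers close. It gives the time, the measured TCP pose, the force and the opening at its end, in the units of the state.
- get_obs(): the state, without advancing time (a new reading comes with each control period).
- camera(name): name is "scene" or "top" or "wrist"; returns a dict with "img" (384x512x3 uint8, blue, green, red), "fov_y" (degrees; the focal length in pixels is half the picture's height over the tangent of half this angle, whatever the lens; pixels are square), "cx", "cy" (the principal point, pixels), "R" (3x3) and "t" (3): a world point X has camera coordinates R X + t; the wrist camera has in their place "tool_from_camera" (4x4, takes a point from camera to tool coordinates, whose origin is the TCP and whose axes are the tool frame's). Camera axes: x right, y down, z forward; pixel columns grow to the right and rows downward; lengths in m; the calibration is good to about 2 mm. A picture is of the moment at which its call begins: read the wrist's pose just before it. There is no depth.
- workorder.hand_in(): hands the job in, once; it reports no verdict.
The state is a dict: "clock": time; "joint_pos": joint angles; "joint_velocities": joint speeds; "tau": joint torques, N m; "position": TCP position; "ee_rot": TCP orientation; "ft_force": force on the tool from outside, world axes, zero at the start; "torque": the same for the moment, N m; "grip_width": opening from 0.0 (shut) to 1.0 (fully open).
Only numpy, scipy, OpenCV 4.12 (cv2) and the standard library are available. Lean on these libraries where they do the work, as an engineer would, in place of code of your own. Each camera call takes 0.05 s, during which the arm holds its last target.

TASK

Get the culture dishes ready for the incubator: set each of the three dishes, kept level, on the pad of its own colour in the fixed lower tray. Then stack the loose tray squarely on top, turned green end over green end so that it stands on the lower tray's posts instead of nesting down onto the dishes. Do not let it come down on a dish, and leave the two sample bottles that stand by the dishes standing where they are.

Things in the scene. Friction and masses are not known exactly. Their poses are not given: they have to be found in the camera images.
- pink_dish: Closed culture dish, clear plastic over pink agar: flat round disc 52 mm in diameter, 13 mm high, 30 g, lying flat and loose on the bench. Origin: centre of its underside, z up; its yaw means nothing.
- blue_dish: Closed culture dish, clear plastic over dark blue agar: flat round disc 52 mm in diameter, 13 mm high, 30 g, lying flat and loose on the bench. Origin: centre of its underside, z up; its yaw means nothing.
- amber_dish: Closed culture dish, clear plastic over amber yellow agar: flat round disc 52 mm in diameter, 13 mm high, 30 g, lying flat and loose on the bench. Origin: centre of its underside, z up; its yaw means nothing.
- pink_pad: Round pink silicone pad, 56 mm in diameter, 1.5 mm thick, fixed in one of the three seats of the lower tray; the pink dish belongs on it. Origin: centre of its underside, 20 mm above the bench (its top is at 21.5 mm). Which colour lies in which seat varies.
- blue_pad: Round dark blue silicone pad, 56 mm in diameter, 1.5 mm thick, fixed in one of the three seats of the lower tray; the dark blue dish belongs on it. Origin: centre of its underside, 20 mm above the bench (its top is at 21.5 mm). Which colour lies in which seat varies.
- amber_pad: Round amber yellow silicone pad, 56 mm in diameter, 1.5 mm thick, fixed in one of the three seats of the lower tray; the amber yellow dish belongs on it. Origin: centre of its underside, 20 mm above the bench (its top is at 21.5 mm). Which colour lies in which seat varies.
- lower_tray: Tray fixed on a steel plate (262 x 96 mm). Origin: centre of underside, on the bench; x to its green end, z up. Flat floor 200 (x) x 64 mm (y), no side walls, top 20 mm up; pads at x = -62, 0, 62 mm. Posts with flat tops 54 mm up: green end two (x 111, y +-33 mm, 18 wide), white end one (x -111, y 0, 34 wide). Outer lips on the tops, 5 mm high, leave a stacked tray 4 mm play.
- upper_tray: Loose tray, same moulding without plate or pads: 258 mm long, 0.22 kg, any yaw. Origin: centre of underside; x to its green two-post end. Slab 64 mm wide (y), 14 mm thick, free to grip across y at the middle; ends 102 mm wide, posts 48, lips 53 mm high. Green over green it stacks, underside 54 mm above the bench, 19 mm clear of the dishes; the other way it nests down onto them.
- left_bottle: Glass sample bottle with brown cap cover, 56 mm in diameter, 110 mm high, loose, standing upright at the left of the farther dishes (+y side). To be left standing where it is. Origin: centre of its underside, z up.
- right_bottle: Glass sample bottle with brown cap cover, 56 mm in diameter, 110 mm high, loose, standing upright at the right of the farther dishes (-y side). To be left standing where it is. Origin: centre of its underside, z up.
Mind the look-alikes: they are no part of the job. Leave any red or turquoise look-alike of the amber_dish alone.

How it is judged:
By the outcome, as a careful person would: the job done as asked, in the order asked, and still so for the second after the job is handed in, with the robot touching nothing.
It also fails if it takes over 128 s, if anything falls off the work surface, if the arm or the gripper's body presses on something with over 40 N, if the wrist force passes 120 N, or if a joint passes its speed limit or range.

## Working session

There is one attempt and no reset: what is moved stays moved. The work goes in short steps, Python scripts to look and compute and a tool call to move; the robot and the scene stay as the last step left them, time stands still between calls to the robot, and variables do not carry over. Pictures are saved under pics/ and viewed, and the job is handed in when it is done.

Besides the shell and the picture viewer there is one more tool, called after ">>>" as name(argument=value, ...), one argument or row to a line, values as JSON. play_rows: Moves the arm, as the interface text tells. Its arguments: {"type":"object","properties":{"increments":{"type":"string"},"hand":{"type":"number"},"squeeze":{"type":"number"}},"required":["increments"]}

```bash
mkdir -p pics; ls
python3 - <<'E'
from workcell import get_obs, camera, workorder, manip
import cv2,numpy as np
o=get_obs()
print({k:np.round(v,3) for k,v in o.items()}, manip.finger_overhang)
for n in ['scene','top','wrist']:
    c=camera(n); cv2.imwrite(f'pics/{n}0.png',c['img'])
    print(n,{k:np.round(v,4).tolist() for k,v in c.items() if k!='img'})
print(get_obs()['clock'])
E
```

```text
pics
{'clock': np.float64(0.0), 'joint_pos': array([ 1.302,  0.333, -0.065,  1.461,  0.022,  1.35 , -0.088]), 'joint_velocities': array([ 0.001,  0.   ,  0.   , -0.   ,  0.   , -0.   ,  0.001]), 'tau': array([ 1.0000e-03, -6.2545e+01,  4.9000e-02, -3.9161e+01,  1.6000e-02,
        1.0000e-02, -0.0000e+00]), 'position': array([ 0.152, -0.606,  0.211]), 'ee_rot': array([ 0.435,  0.558, -0.435,  0.557]), 'ft_force': array([ 0.374, -0.14 , -0.986]), 'torque': array([-0.   , -0.017, -0.032]), 'grip_width': np.float64(1.0)} 0.008
scene {'fov_y': 43.8863, 'cx': 262.5005, 'cy': 195.9842, 'R': [[0.7054, 0.7085, 0.0196], [0.4706, -0.4475, -0.7604], [-0.53, 0.5456, -0.6492]], 't': [-0.3874, -0.2395, 1.3855]}
top {'fov_y': 53.2253, 'cx': 252.1544, 'cy': 191.8208, 'R': [[-0.0258, -0.9997, -0.0027], [-0.9829, 0.0259, -0.1825], [0.1825, -0.002, -0.9832]], 't': [0.0055, 0.5686, 0.9825]}
wrist {'fov_y': 67.8102, 'cx': 258.2856, 'cy': 193.8767, 'tool_from_camera': [[0.0007, -0.2974, 0.9548, -0.1631], [-0.0004, -0.9548, -0.2974, 0.0757], [1.0, -0.0002, -0.0008, -0.0008], [0.0, 0.0, 0.0, 1.0]]}
0.15
```

View pics/scene0.png

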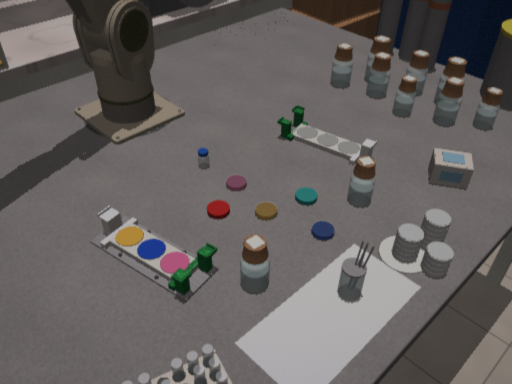

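View pics/top0.png

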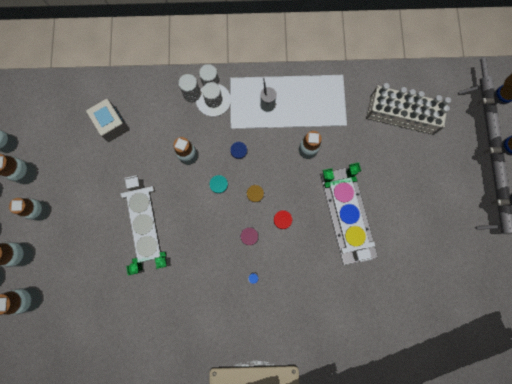

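View pics/wrist0.png

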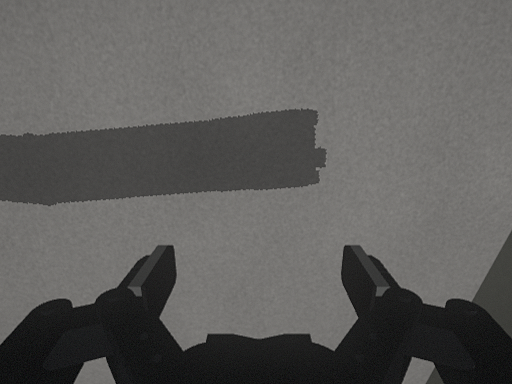

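The scene has five disc-shaped dishes, with top pixels as follows:
- dark blue (239,150)
- turquoise look-alike (219,184)
- amber (256,194)
- red look-alike (283,220)
- pink (249,236)

The lower tray is the one with pads, at about (350,215), green end away from the robot. The loose tray is at about (143,225), green end towards the robot. Next I'll enlarge these areas and measure.

```bash
cat > h.py <<'E'
import numpy as np,cv2
from workcell import get_obs,camera
from scipy.spatial.transform import Rotation as Ro
def K(c):
    h=c['img'].shape[0]; f=h/2/np.tan(np.radians(c['fov_y'])/2); return f,c['cx'],c['cy']
def ext(c,o=None):
    if 'R' in c: return np.array(c['R']),np.array(c['t'])
    T=np.array(c['tool_from_camera']); Rt=Ro.from_quat(o['ee_rot']).as_matrix()
    Rw=Rt@T[:3,:3]; tw=Rt@T[:3,3]+o['position']
    return Rw.T,-Rw.T@tw
def back(c,uv,z,o=None):
    R,t=ext(c,o); f,cx,cy=K(c); uv=np.atleast_2d(uv).astype(float)
    d=np.c_[(uv[:,0]-cx)/f,(uv[:,1]-cy)/f,np.ones(len(uv))]@R
    C=-R.T@t
    return C+d*((z-C[2])/d[:,2])[:,None]
def proj(c,X,o=None):
    R,t=ext(c,o); f,cx,cy=K(c); X=np.atleast_2d(X)@R.T+t
    return np.c_[f*X[:,0]/X[:,2]+cx,f*X[:,1]/X[:,2]+cy]
E
python3 - <<'E'
from h import *
for n in ['top','scene']:
    c=camera(n); im=c['img']
    hsv=cv2.cvtColor(im,cv2.COLOR_BGR2HSV)
    m=((hsv[...,1]>110)&(hsv[...,2]>45)).astype(np.uint8)
    for lab,h0,h1 in [('red/..',0,6),('amber',12,32),('green',45,75),('turq',78,98),('blue',105,130),('pink',150,180)]:
        mm=m*((hsv[...,0]>=h0)&(hsv[...,0]<=h1)); 
        if lab=='pink': mm=((hsv[...,1]>70)&(hsv[...,2]>45)&(hsv[...,0]>=h0)&(hsv[...,0]<177)).astype(np.uint8)
        nn,l,s,ce=cv2.connectedComponentsWithStats(mm.astype(np.uint8))
        for i in range(1,nn):
            if s[i,4]>40:
                z=0.013
                print(n,lab,ce[i].round(1),s[i],'z13',back(c,ce[i],.013)[0].round(4),'z21',back(c,ce[i],.0215)[0].round(4),'z54',back(c,ce[i],.054)[0].round(4))
    crop=im[120:290,110:390] if n=='top' else im[90:300,70:400]
    cv2.imwrite(f'pics/{n}_crop.png',cv2.resize(crop,None,fx=800/crop.shape[1],fy=800/crop.shape[1],interpolation=cv2.INTER_CUBIC))
E
```

```text
top red/.. [282.6 219.2] [274 210  19  19 279] z13 [ 0.4965 -0.0916  0.013 ] z21 [ 0.4955 -0.0909  0.0215] z54 [ 0.4919 -0.0883  0.054 ]
top amber [311.1 143.1] [304 134  17  16 102] z13 [ 0.7135 -0.1823  0.013 ] z21 [ 0.7108 -0.1809  0.0215] z54 [ 0.7005 -0.1755  0.054 ]
top amber [183.7 149.9] [175 141  16  15  89] z13 [0.703  0.1834 0.013 ] z21 [0.7004 0.1819 0.0215] z54 [0.6905 0.176  0.054 ]
top amber [  5.8 166.8] [  0 154  16  22  99] z13 [0.6666 0.6893 0.013 ] z21 [0.6643 0.6837 0.0215] z54 [0.6554 0.6623 0.054 ]
top amber [254.8 193.1] [247 185  17  17 222] z13 [ 0.572  -0.0167  0.013 ] z21 [ 0.5704 -0.0166  0.0215] z54 [ 0.5645 -0.0163  0.054 ]
top amber [ 22.5 208.1] [ 13 198  20  18  94] z13 [0.5466 0.6318 0.013 ] z21 [0.5452 0.6266 0.0215] z54 [0.5401 0.607  0.054 ]
top amber [355.1 235.7] [345 226  21  20 315] z13 [ 0.4459 -0.2886  0.013 ] z21 [ 0.4453 -0.2864  0.0215] z54 [ 0.4433 -0.2777  0.054 ]
top amber [  6.  303.5] [  0 294  11  20  78] z13 [0.2903 0.6543 0.013 ] z21 [0.2911 0.649  0.0215] z54 [0.2938 0.6286 0.054 ]
top green [354.2 170.3] [349 163  12  19 136] z
[... 4147 characters left out ...]
15] z54 [0.6367 0.0443 0.054 ]
scene blue [202.5 151.9] [198 148  10   9  72] z13 [0.3092 0.0211 0.013 ] z21 [0.3189 0.0138 0.0215] z54 [ 0.3559 -0.014   0.054 ]
scene blue [322.5 230.3] [312 222  22  18 311] z13 [0.707 0.023 0.013] z21 [0.7119 0.0157 0.0215] z54 [ 0.7308 -0.0122  0.054 ]
scene blue [151.  248.7] [137 239  29  20 432] z13 [ 0.5002 -0.27    0.013 ] z21 [ 0.5076 -0.2738  0.0215] z54 [ 0.5359 -0.2883  0.054 ]
scene pink [236.1 182.6] [227 176  19  15 238] z13 [ 0.4612 -0.0014  0.013 ] z21 [ 0.4691 -0.0084  0.0215] z54 [ 0.4992 -0.0352  0.054 ]
scene pink [174.  261.8] [160 252  29  22 466] z13 [ 0.5604 -0.2577  0.013 ] z21 [ 0.5671 -0.2616  0.0215] z54 [ 0.5926 -0.2767  0.054 ]
```

```bash
sleep 0
```

```text
(no output)
```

View pics/top_crop.png

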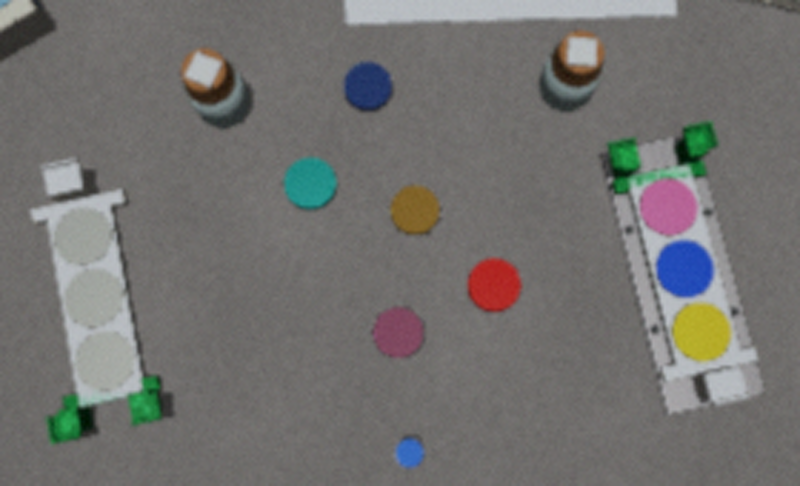

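View pics/scene_crop.png

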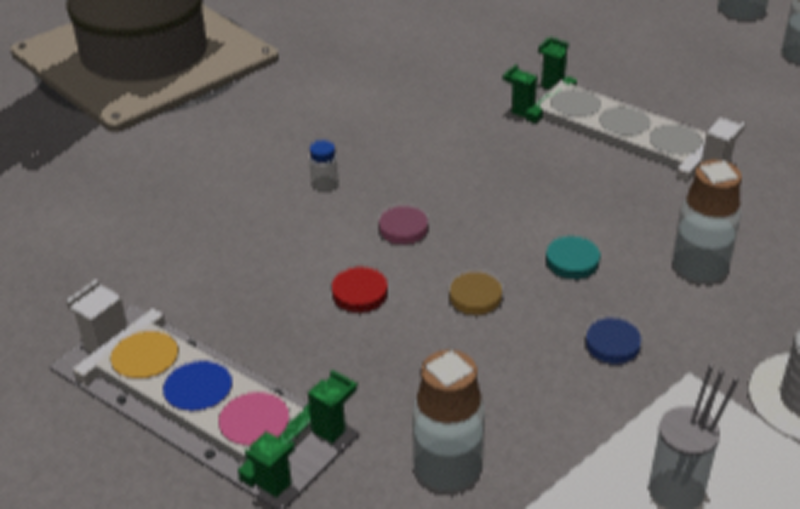

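>>> play_rows(
  increments="0 0.03 -0.015 0.027;0 0.03 -0.015 0.027;0 0.03 -0.015 0;0 0.03 -0.02 0;0 0.03 -0.02 0;0 0.03 -0.02 0;0 0.03 -0.02 0;0 0.03 -0.02 0;0 0.03 -0.03 0;0 0.03 -0.03 0;0 0.02 -0.03 0;0 0.02 -0.03 0;0 0.01 -0.03 0;0 0.01 -0.03 0;0 0.01 -0.03 0",
  hand=-1,
  squeeze=25,
)

```text
clock: 1.75
position: [0.4559, -0.1729, 0.2088]
ee_rot: [0.452, 0.544, -0.453, 0.542]
ft_force: [0.4, 0.8, -0.1]
grip_width: 1.0
```

```bash
cat >> h.py <<'E'
def st():
    o=get_obs(); M=Ro.from_quat(o['ee_rot']).as_matrix()
    print('t',round(float(o['clock']),2),'p',o['position'].round(4),'yaw',round(float(np.arctan2(M[1,2],M[0,2])),3),'tilt',M[:,0].round(3),'q',o['joint_pos'].round(2),'F',o['ft_force'].round(1),'w',round(float(o['grip_width']),3))
    return o,M
def to(p,yaw=None):
    o,M=st(); d=np.array(p)-o['position']; print('tool delta (total)',(M.T@d).round(4), 'turn', None if yaw is None else round(float(-((yaw-np.arctan2(M[1,2],M[0,2])+np.pi)%(2*np.pi)-np.pi)),3))
E
python3 -c "
from h import *
to([.453,.003,.2],-1.379)"
```

```text
t 1.75 p [ 0.4559 -0.1729  0.2088] yaw -1.39 tilt [-0.003  0.    -1.   ] q [ 0.7   0.06 -0.45  1.79  0.03  1.3  -1.14] F [ 0.4  0.8 -0.1] w 1.0
tool delta (total) [ 0.0089  0.0288 -0.1736] turn -0.011
```

>>> play_rows(
  increments="0 0 -0.03 0;0 0 -0.04 0;0 0 -0.04 0;0 0.008 -0.04 0;0 0.01 -0.02 -0.011;0 0.01 -0.004 0;0 0 0 0",
)

```text
clock: 2.45
position: [0.4512, 0.0145, 0.2095]
ee_rot: [0.448, 0.547, -0.448, 0.547]
ft_force: [0.5, -1.2, -0.0]
grip_width: 0.999
```

```bash
cat > w.py <<'E'
from h import *
import sys
o,M=st(); c=camera('wrist'); cv2.imwrite('pics/'+sys.argv[1],c['img'])
hsv=cv2.cvtColor(c['img'],cv2.COLOR_BGR2HSV)
for lab,h0,h1 in [('amber',10,34),('blue',105,130),('pink',150,177)]:
    mm=((hsv[...,1]>70)&(hsv[...,2]>40)&(hsv[...,0]>=h0)&(hsv[...,0]<h1)).astype(np.uint8)
    nn,l,s,ce=cv2.connectedComponentsWithStats(mm)
    for i in range(1,nn):
        if s[i,4]>600:
            cn=max(cv2.findContours((l==i).astype(np.uint8),0,1)[0],key=len)[:,0,:]
            for z in ([.007,.013,.0215]):
                P=back(c,cn,z,o)[:,:2]; (x,y),r=cv2.minEnclosingCircle(P.astype(np.float32))
                e=cv2.fitEllipse(P.astype(np.float32)) if 0 else None
                print(lab,ce[i].round(0),s[i].tolist(),'z',z,'circ',round(x,4),round(y,4),'r',round(r,4),'mean',back(c,ce[i],z,o)[0,:2].round(4))
E
python3 w.py w1.png
```

```text
t 2.45 p [0.4512 0.0145 0.2095] yaw -1.372 tilt [-0.    -0.001 -1.   ] q [ 0.53 -0.02 -0.64  1.87 -0.01  1.29 -1.48] F [ 0.5 -1.2 -0. ] w 0.999
amber [304.  70.] [284, 48, 41, 45, 1455] z 0.007 circ 0.5733 -0.0155 r 0.0249 mean [ 0.5741 -0.0153]
amber [304.  70.] [284, 48, 41, 45, 1455] z 0.013 circ 0.5725 -0.0147 r 0.0245 mean [ 0.5733 -0.0146]
amber [304.  70.] [284, 48, 41, 45, 1455] z 0.0215 circ 0.5714 -0.0137 r 0.0239 mean [ 0.5722 -0.0135]
amber [480. 216.] [459, 196, 44, 40, 1337] z 0.007 circ 0.4418 -0.298 r 0.0296 mean [ 0.4424 -0.2979]
amber [480. 216.] [459, 196, 44, 40, 1337] z 0.013 circ 0.4431 -0.2926 r 0.0291 mean [ 0.4438 -0.2925]
amber [480. 216.] [459, 196, 44, 40, 1337] z 0.0215 circ 0.4451 -0.285 r 0.0284 mean [ 0.4457 -0.2849]
blue [491. 170.] [470, 148, 42, 44, 1479] z 0.007 circ 0.5051 -0.2859 r 0.0296 mean [ 0.5053 -0.2848]
blue [491. 170.] [470, 148, 42, 44, 1479] z 0.013 circ 0.5055 -0.2807 r 0.0291 mean [ 0.5057 -0.2797]
blue [491. 170.] [470, 148, 42, 44, 1479] z 0.0215 circ 0.5059 -0.2733 r 0.0284 mean [ 0.5061 -0.2723]
pink [498. 121.] [482, 95, 30, 48, 1171] z 0.007 circ 0.5686 -0.2734 r 0.0291 mean [ 0.5657 -0.2658]
pink [498. 121.] [482, 95, 30, 48, 1171] z 0.013 circ 0.5679 -0.2684 r 0.0287 mean [ 0.5651 -0.2609]
pink [498. 121.] [482, 95, 30, 48, 1171] z 0.0215 circ 0.5669 -0.2614 r 0.028 mean [ 0.5641 -0.254 ]
pink [267. 166.] [249, 148, 37, 37, 1051] z 0.007 circ 0.4526 0.0043 r 0.0242 mean [0.4532 0.0043]
pink [267. 166.] [249, 148, 37, 37, 1051] z 0.013 circ 0.4538 0.0047 r 0.0238 mean [0.4544 0.0047]
pink [267. 166.] [249, 148, 37, 37, 1051] z 0.0215 circ 0.4555 0.0053 r 0.0233 mean [0.4561 0.0053]
```

View pics/w1.png

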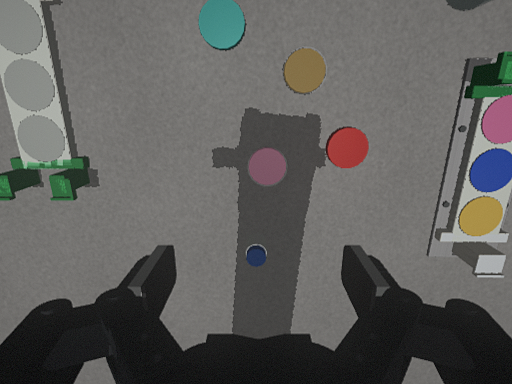

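>>> play_rows(
  increments="0 0 0.005 0;0.03 0 0.005 0;0.04 0 0 0;0.04 0 0 0;0.035 0 0 0;0.02 0 0 0;0.01 0 0 0;0 0 0 0",
  hand=-0.4,
)

```text
clock: 3.3
position: [0.4529, -0.0113, 0.0281]
ee_rot: [0.452, 0.542, -0.455, 0.544]
ft_force: [-0.2, 0.7, 0.8]
grip_width: 0.699
```

```bash
python3 w.py w2.png; python3 -c "
from h import *
to([.453,.0045,.009])"
```

```text
t 3.3 p [ 0.4529 -0.0113  0.0281] yaw -1.392 tilt [-0.001 -0.004 -1.   ] q [ 0.5   0.22 -0.62  2.07  0.16  0.91 -1.6 ] F [-0.2  0.7  0.8] w 0.699
amber [304.  33.] [262, 0, 87, 75, 5416] z 0.007 circ 0.5732 -0.016 r 0.0252 mean [ 0.5708 -0.0161]
amber [304.  33.] [262, 0, 87, 75, 5416] z 0.013 circ 0.5717 -0.0154 r 0.0243 mean [ 0.5694 -0.0155]
amber [304.  33.] [262, 0, 87, 75, 5416] z 0.0215 circ 0.5696 -0.0145 r 0.0232 mean [ 0.5674 -0.0146]
pink [237. 215.] [202, 180, 71, 70, 3724] z 0.007 circ 0.4525 0.0045 r 0.0258 mean [0.4529 0.0044]
pink [237. 215.] [202, 180, 71, 70, 3724] z 0.013 circ 0.455 0.0044 r 0.025 mean [0.4553 0.0044]
pink [237. 215.] [202, 180, 71, 70, 3724] z 0.0215 circ 0.4584 0.0044 r 0.0238 mean [0.4587 0.0044]
t 3.35 p [ 0.4535 -0.0113  0.0289] yaw -1.392 tilt [ 0.    -0.005 -1.   ] q [ 0.5   0.21 -0.62  2.07  0.16  0.91 -1.6 ] F [ 0.5 -0.1  0.5] w 0.695
tool delta (total) [ 0.0199  0.0023 -0.0157] turn None
```

View pics/w2.png

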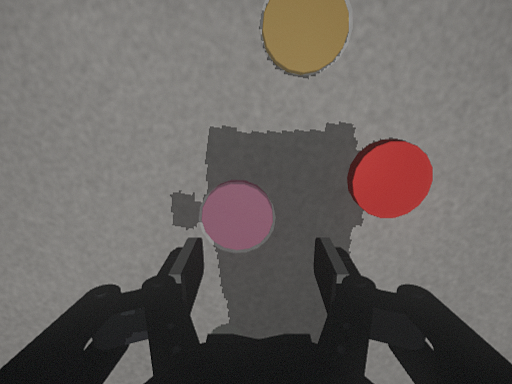

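>>> play_rows(
  increments="0 0.002 -0.008 0;0 0 -0.008 0;0 0 0 0;0 0 0 0",
)

```text
clock: 3.75
position: [0.4554, 0.0059, 0.0326]
ee_rot: [0.453, 0.54, -0.453, 0.546]
ft_force: [0.2, -0.2, 0.1]
grip_width: 0.702
```

```bash
python3 -c "
from h import *
to([.453,.0045,.009])"
```

```text
t 3.75 p [0.4554 0.0059 0.0326] yaw -1.392 tilt [ 0.006 -0.006 -1.   ] q [ 0.48  0.21 -0.64  2.06  0.16  0.91 -1.64] F [ 0.2 -0.2  0.1] w 0.702
tool delta (total) [ 0.0236 -0.0027  0.0008] turn None
```

>>> play_rows(
  increments="0.01 -0.002 0.001 0;0.01 0 0 0;0.003 0 0 0;0 0 0 0",
)

```text
clock: 4.15
position: [0.4536, 0.004, 0.0077]
ee_rot: [0.453, 0.539, -0.454, 0.546]
ft_force: [0.2, 0.4, 0.7]
grip_width: 0.702
```

```bash
python3 -c "
from h import *
to([.453,.0045,.009])"
```

```text
t 4.15 p [0.4536 0.004  0.0077] yaw -1.392 tilt [ 0.007 -0.006 -1.   ] q [ 0.47  0.25 -0.62  2.09  0.2   0.86 -1.67] F [0.2 0.4 0.7] w 0.702
tool delta (total) [-0.0013 -0.0005 -0.0006] turn None
```

>>> play_rows(
  increments="0 0 0 0;0 0 0 0;0 0 0 0;0 0 0 0;0 0 0 0;0 0 0 0",
  hand=1,
  squeeze=30,
)

```text
clock: 4.75
position: [0.4539, 0.0039, 0.008]
ee_rot: [0.454, 0.539, -0.453, 0.546]
ft_force: [0.4, 0.5, 0.0]
grip_width: 0.001
```

```bash
python3 w.py w3.png
```

```text
t 4.75 p [0.4539 0.0039 0.008 ] yaw -1.393 tilt [ 0.007 -0.006 -1.   ] q [ 0.47  0.25 -0.62  2.08  0.2   0.86 -1.67] F [0.4 0.5 0. ] w 0.001
amber [339.  34.] [290, 0, 100, 78, 6454] z 0.007 circ 0.573 -0.0163 r 0.0257 mean [ 0.5699 -0.0164]
amber [339.  34.] [290, 0, 100, 78, 6454] z 0.013 circ 0.5713 -0.015 r 0.0247 mean [ 0.5683 -0.0151]
amber [339.  34.] [290, 0, 100, 78, 6454] z 0.0215 circ 0.569 -0.0132 r 0.0234 mean [ 0.5661 -0.0133]
pink [259. 223.] [220, 194, 78, 64, 3005] z 0.007 circ 0.453 0.0041 r 0.0256 mean [0.4596 0.0053]
pink [259. 223.] [220, 194, 78, 64, 3005] z 0.013 circ 0.4557 0.0046 r 0.0247 mean [0.4621 0.0058]
pink [259. 223.] [220, 194, 78, 64, 3005] z 0.0215 circ 0.4596 0.0054 r 0.0234 mean [0.4656 0.0065]
```

View pics/w3.png

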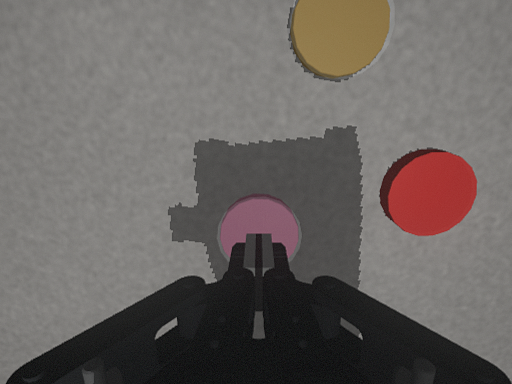

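```bash
python3 -c "
from h import *
c=camera('wrist'); T=np.linalg.inv(np.array(c['tool_from_camera'])); f,cx,cy=K(c); print(f)
for x in [.02,.008,0,-.005,-.011,-.02,-.03]:
  for y in [-.011,0,.011]:
    p=T@[x,y,0,1]; print(x,y,(f*p[:2]/p[2]+[cx,cy]).round(1))
im=c['img'][170:384,130:390]; cv2.imwrite('pics/w3c.png',cv2.resize(im,None,fx=2.8,fy=2.8,interpolation=2))
st()
"
```

```text
285.6712989123761
0.02 -0.011 [259.6 234.1]
0.02 0 [259.6 219.6]
0.02 0.011 [259.6 204.6]
0.008 -0.011 [259.6 242. ]
0.008 0 [259.7 226.7]
0.008 0.011 [259.7 210.8]
0 -0.011 [259.7 247.7]
0 0 [259.7 231.9]
0 0.011 [259.7 215.4]
-0.005 -0.011 [259.7 251.6]
-0.005 0 [259.7 235.4]
-0.005 0.011 [259.8 218.5]
-0.011 -0.011 [259.8 256.5]
-0.011 0 [259.8 239.8]
-0.011 0.011 [259.8 222.5]
-0.02 -0.011 [259.8 264.5]
-0.02 0 [259.9 247.1]
-0.02 0.011 [259.9 229. ]
-0.03 -0.011 [259.9 274.5]
-0.03 0 [259.9 256.2]
-0.03 0.011 [260.  237.1]
t 4.85 p [0.4539 0.0039 0.0079] yaw -1.392 tilt [ 0.007 -0.006 -1.   ] q [ 0.47  0.25 -0.62  2.08  0.2   0.86 -1.67] F [-0.7  0.3  0.8] w -0.003
```

View pics/w3c.png

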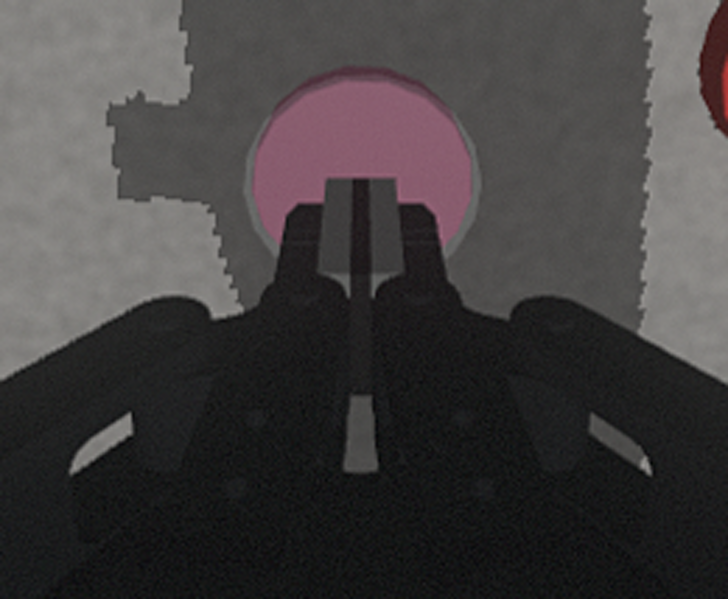

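```bash
python3 -c "
from h import *
from workcell import manip
print(manip.finger_overhang,[a for a in dir(manip) if a[0]!='_'])
o,M=st()
c=camera('scene')
im=cv2.resize(c['img'][100:250,160:320],None,fx=5,fy=5,interpolation=2)
for x,col in [(.008,(0,0,255)),(0,(0,255,0)),(-.027,(255,0,0))]:
  p=o['position']+M@[x,0,0]; q=(proj(c,p)[0]-[160,100])*5; print(x,q)
  cv2.circle(im,tuple(int(v) for v in q),4,col,1)
cv2.imwrite('pics/s2.png',im[:600])
"
```

```text
0.008 ['MotionError', 'finger_overhang']
t 4.85 p [0.4539 0.0039 0.0079] yaw -1.392 tilt [ 0.007 -0.006 -1.   ] q [ 0.47  0.25 -0.62  2.08  0.2   0.86 -1.67] F [-0.7  0.3  0.8] w -0.003
0.008 [378.49353587 422.70624254]
0 [378.20574755 409.65418397]
-0.027 [377.21505324 364.72324201]
```

View pics/s2.png

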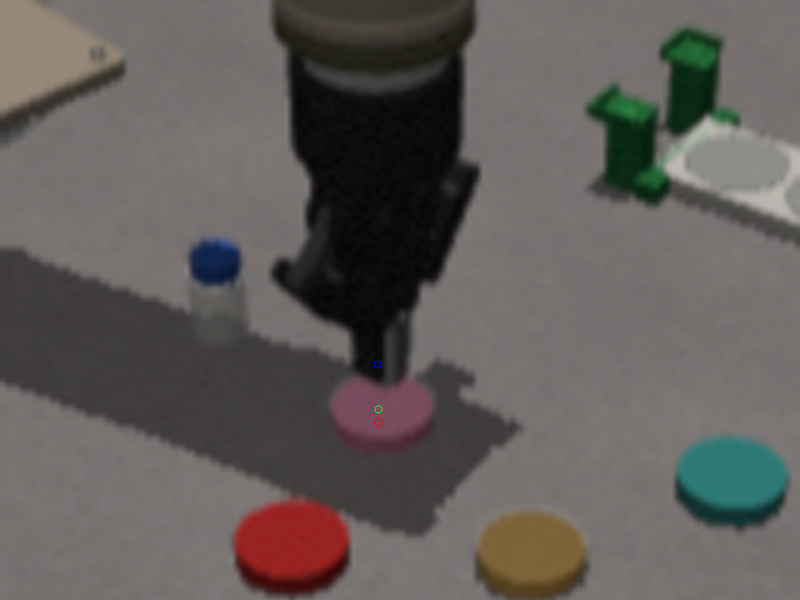

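Shut fingertips sit about 17 mm short of where the stated overhang puts them, so they closed above the dish, with no contact force. I'll reopen and go down in small steps, watching the force.

>>> play_rows(
  increments="0 0 0 0;0 0 0 0;0 0 0 0;0 0 0 0;0.005 0 0 0;0.006 0 0 0;0.004 0 0 0;0 0 0 0",
  hand=-0.4,
)

```text
clock: 5.7
position: [0.4537, 0.0037, -0.0087]
ee_rot: [0.453, 0.539, -0.454, 0.546]
ft_force: [0.8, 0.1, 0.4]
grip_width: 0.702
```

```bash
cat > s.py <<'E'
from h import *
import sys
o,M=st(); c=camera('scene'); p=proj(c,o['position'])[0]; a=np.clip((p-[80,75]).astype(int),0,[352,264])
im=c['img'][a[1]:a[1]+120,a[0]:a[0]+160]; cv2.imwrite('pics/'+sys.argv[1],cv2.resize(im,None,fx=5,fy=5,interpolation=2))
E
python3 s.py s3.png
```

```text
t 5.7 p [ 0.4537  0.0037 -0.0087] yaw -1.393 tilt [ 0.007 -0.006 -1.   ] q [ 0.45  0.28 -0.61  2.09  0.23  0.82 -1.69] F [0.8 0.1 0.4] w 0.702
```

View pics/s3.png

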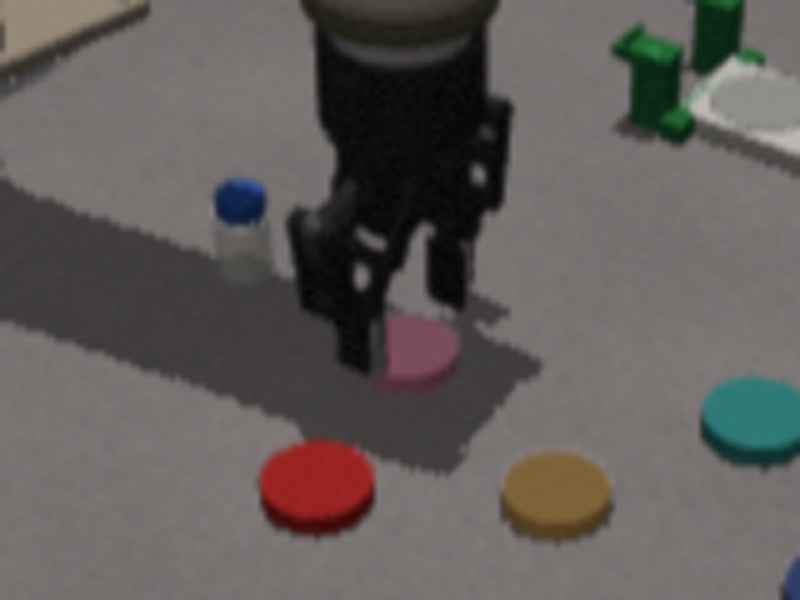

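>>> play_rows(
  increments="0.004 0 0 0;0.004 0 0 0;0 0 0 0",
)

```text
clock: 6.05
position: [0.454, 0.0037, -0.0171]
ee_rot: [0.453, 0.539, -0.453, 0.546]
ft_force: [-0.3, 0.2, -0.5]
grip_width: 0.7
```

```bash
python3 s.py s4.png
```

```text
t 6.05 p [ 0.454   0.0037 -0.0171] yaw -1.392 tilt [ 0.007 -0.006 -1.   ] q [ 0.45  0.3  -0.61  2.1   0.24  0.81 -1.7 ] F [-0.3  0.2 -0.5] w 0.7
```

View pics/s4.png

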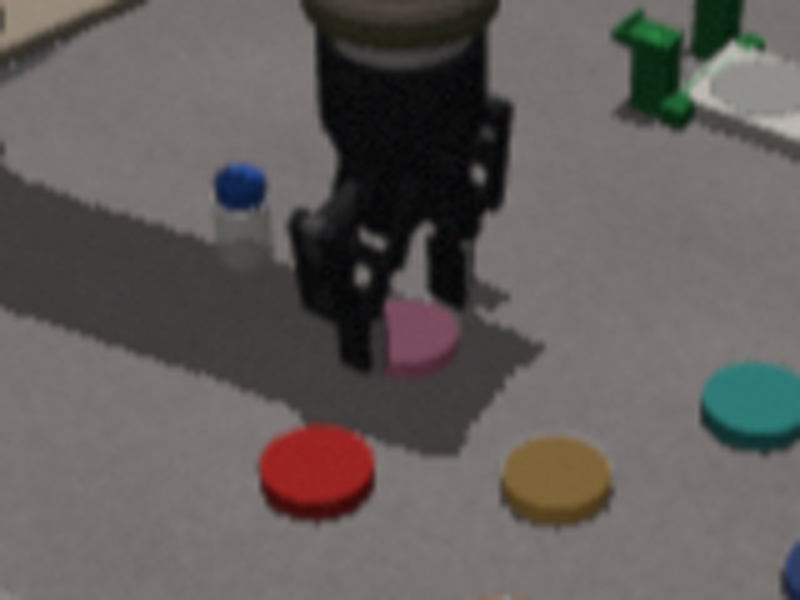

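>>> play_rows(
  increments="0.003 0 0 0;0 0 0 0;0 0 0 0;0 0 0 0;0 0 0 0",
  hand=1,
)

```text
clock: 6.6
position: [0.4551, 0.0038, -0.0193]
ee_rot: [0.454, 0.539, -0.453, 0.546]
ft_force: [-0.1, -0.8, 0.2]
grip_width: 0.592
```

```bash
python3 s.py s5.png; python3 w.py w5.png
```

```text
t 6.6 p [ 0.4551  0.0038 -0.0193] yaw -1.393 tilt [ 0.009 -0.006 -1.   ] q [ 0.44  0.3  -0.61  2.1   0.25  0.8  -1.71] F [-0.1 -0.8  0.2] w 0.592
t 6.65 p [ 0.4551  0.0038 -0.0193] yaw -1.392 tilt [ 0.009 -0.006 -1.   ] q [ 0.44  0.3  -0.61  2.1   0.25  0.8  -1.71] F [-0.   0.1 -1. ] w 0.588
amber [354.  32.] [297, 0, 122, 75, 7277] z 0.007 circ 0.572 -0.0166 r 0.0257 mean [ 0.566  -0.0169]
amber [354.  32.] [297, 0, 122, 75, 7277] z 0.013 circ 0.5701 -0.0151 r 0.0245 mean [ 0.5644 -0.0154]
amber [354.  32.] [297, 0, 122, 75, 7277] z 0.0215 circ 0.5673 -0.0129 r 0.023 mean [ 0.562  -0.0131]
pink [258. 256.] [213, 211, 92, 89, 6233] z 0.007 circ 0.4522 0.0044 r 0.0268 mean [0.4528 0.0045]
pink [258. 256.] [213, 211, 92, 89, 6233] z 0.013 circ 0.4555 0.0051 r 0.0256 mean [0.4561 0.0051]
pink [258. 256.] [213, 211, 92, 89, 6233] z 0.0215 circ 0.4602 0.006 r 0.024 mean [0.4608 0.006 ]
```

View pics/s5.png

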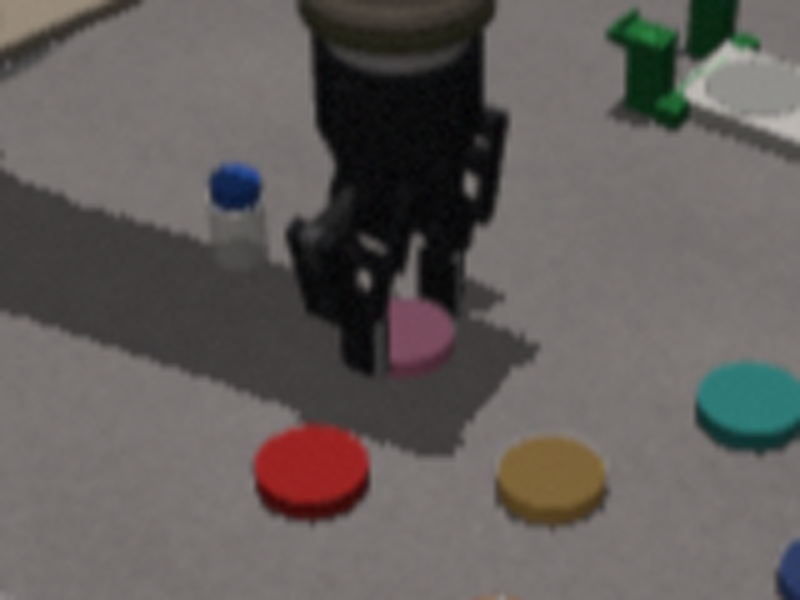

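View pics/w5.png

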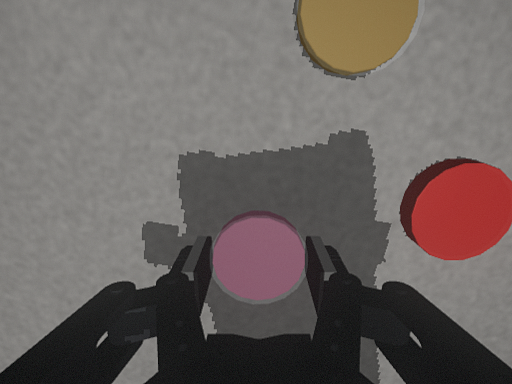

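>>> play_rows(
  increments="-0.01 0 0 0;-0.03 0 0 0;-0.04 0 0 0;-0.04 0 0 0;0 0.01 0.02 0;0 0.01 0.035 0;0 0.01 0.035 0;0 0.01 0.035 0;0 0.01 0.035 0;0 0.01 0.035 0;0 0.004 0.03 0;0 0 0.025 0;0 0 0.015 0;0 0 0 0",
)

```text
clock: 8.1
position: [0.5694, -0.252, 0.1193]
ee_rot: [0.453, 0.538, -0.45, 0.55]
ft_force: [-0.6, -0.2, -0.8]
grip_width: 0.592
```

```bash
python3 -c "
from h import *
to([.569,-.262,.04],-1.379)"; python3 w.py w6.png
```

```text
t 8.1 p [ 0.5694 -0.252   0.1193] yaw -1.386 tilt [ 0.016 -0.007 -1.   ] q [ 0.71  0.42 -0.47  1.58  0.2   1.17 -1.18] F [-0.6 -0.2 -0.8] w 0.592
tool delta (total) [ 0.0794 -0.0034  0.0089] turn -0.007
t 8.1 p [ 0.5694 -0.252   0.1193] yaw -1.386 tilt [ 0.016 -0.007 -1.   ] q [ 0.71  0.42 -0.47  1.58  0.2   1.17 -1.18] F [-0.6 -0.2 -0.8] w 0.592
amber [169.  16.] [122, 0, 85, 39, 2232] z 0.007 circ 0.7117 -0.1452 r 0.0352 mean [ 0.7021 -0.1504]
amber [169.  16.] [122, 0, 85, 39, 2232] z 0.013 circ 0.7102 -0.1471 r 0.0345 mean [ 0.7008 -0.1523]
amber [169.  16.] [122, 0, 85, 39, 2232] z 0.0215 circ 0.7083 -0.1499 r 0.0334 mean [ 0.6989 -0.1549]
amber [ 19. 138.] [0, 112, 43, 52, 1883] z 0.007 circ 0.5719 -0.0175 r 0.0268 mean [ 0.574  -0.0204]
amber [ 19. 138.] [0, 112, 43, 52, 1883] z 0.013 circ 0.5734 -0.0222 r 0.0262 mean [ 0.5754 -0.0251]
amber [ 19. 138.] [0, 112, 43, 52, 1883] z 0.0215 circ 0.5755 -0.0289 r 0.0254 mean [ 0.5775 -0.0317]
amber [268. 309.] [241, 291, 52, 35, 1264] z 0.007 circ 0.4338 -0.2877 r 0.0297 mean [ 0.4275 -0.2901]
amber [268. 309.] [241, 291, 52, 35, 1264] z 0.013 circ 0.4383 -0.2866 r 0.0291 mean [ 0.4322 -0.2889]
amber [268. 309.] [241, 291, 52, 35, 1264] z 0.0215 circ 0.4446 -0.285 r 0.0282 mean [ 0.4387 -0.2873]
pink [261. 238.] [213, 165, 92, 135, 8504] z 0.007 circ 0.5151 -0.2654 r 0.0771 mean [ 0.5137 -0.2655]
pink [261. 238.] [213, 165, 92, 135, 8504] z 0.013 circ 0.5179 -0.2647 r 0.0755 mean [ 0.5164 -0.2648]
pink [261. 238.] [213, 165, 92, 135, 8504] z 0.0215 circ 0.5217 -0.2638 r 0.0731 mean [ 0.5203 -0.2639]
```

View pics/w6.png

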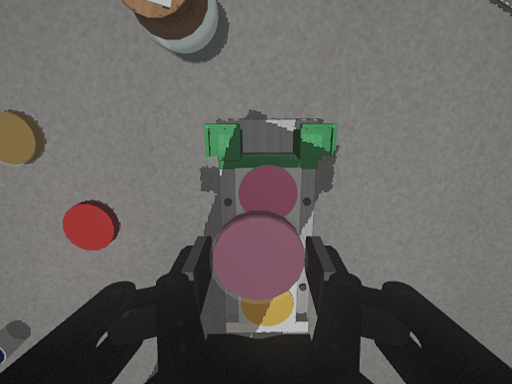

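>>> play_rows(
  increments="0 -0.002 0.005 0;0.02 -0.001 0.003 0;0.025 0 0 0;0.02 0 0 0;0.01 0 0 0;0 0 0 0",
)

```text
clock: 8.75
position: [0.5703, -0.2516, 0.0451]
ee_rot: [0.451, 0.54, -0.446, 0.553]
ft_force: [0.0, 0.2, 0.1]
grip_width: 0.592
```

```bash
python3 -c "
from h import *
to([.5685,-.262,.004],-1.379)"; python3 w.py w7.png|head -1; python3 s.py s7.png
```

```text
t 8.75 p [ 0.5703 -0.2516  0.0451] yaw -1.374 tilt [ 0.019 -0.005 -1.   ] q [ 0.7   0.5  -0.45  1.64  0.24  1.04 -1.2 ] F [0.  0.2 0.1] w 0.592
tool delta (total) [ 0.0411 -0.0046  0.0095] turn 0.005
t 8.75 p [ 0.5703 -0.2516  0.0451] yaw -1.374 tilt [ 0.019 -0.005 -1.   ] q [ 0.7   0.5  -0.45  1.64  0.24  1.04 -1.2 ] F [0.  0.2 0.1] w 0.592
t 8.8 p [ 0.5708 -0.2517  0.0459] yaw -1.374 tilt [ 0.02  -0.005 -1.   ] q [ 0.7   0.49 -0.45  1.64  0.24  1.04 -1.2 ] F [ 0.1 -0.3  0.5] w 0.593
```

View pics/w7.png

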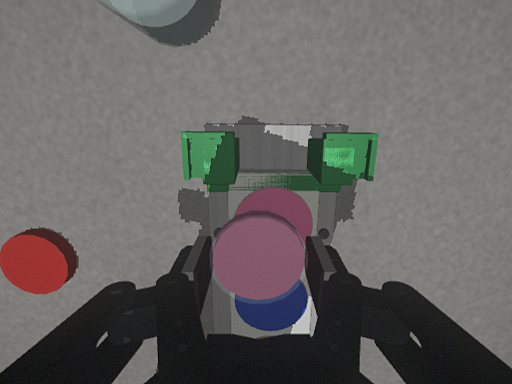

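View pics/s7.png

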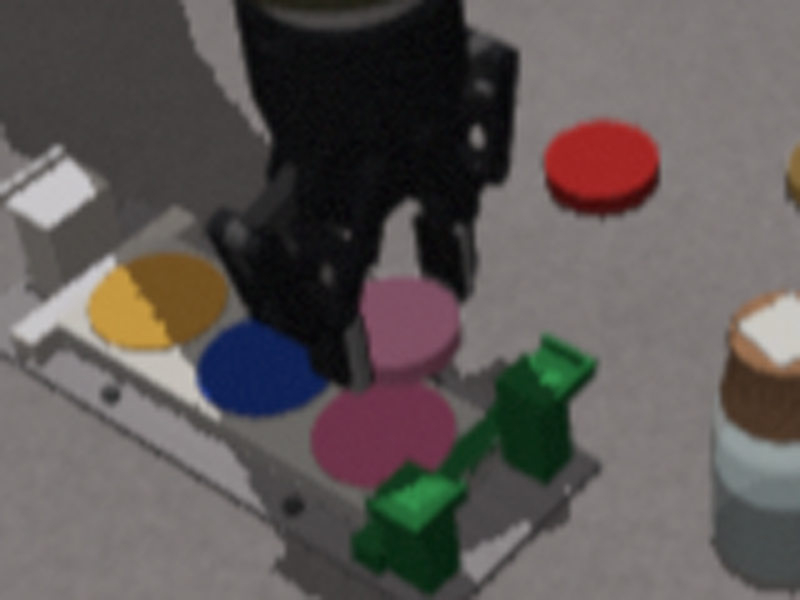

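>>> play_rows(
  increments="0 -0.004 0.009 0;0 0 0 0;0 0 0 0",
)

```text
clock: 9.15
position: [0.5705, -0.2633, 0.0498]
ee_rot: [0.452, 0.538, -0.445, 0.555]
ft_force: [0.1, -0.2, -0.2]
grip_width: 0.591
```

```bash
python3 -c "
from h import *
to([.5685,-.262,.004],-1.379)"
```

```text
t 9.15 p [ 0.5705 -0.2633  0.0498] yaw -1.375 tilt [ 0.025 -0.008 -1.   ] q [ 0.71  0.49 -0.45  1.63  0.24  1.04 -1.18] F [ 0.1 -0.2 -0.2] w 0.591
tool delta (total) [ 0.0457 -0.0027 -0.0023] turn 0.004
```

>>> play_rows(
  increments="0 0 0 0;0 0 0 0;0 0 0 0;0 0 0 0",
)

```text
clock: 9.55
position: [0.5709, -0.2637, 0.0507]
ee_rot: [0.452, 0.537, -0.445, 0.556]
ft_force: [0.0, 0.6, -0.5]
grip_width: 0.591
```

```bash
python3 -c "
from h import *
to([.5685,-.262,.004],-1.379)"
```

```text
t 9.55 p [ 0.5709 -0.2637  0.0507] yaw -1.375 tilt [ 0.026 -0.009 -1.   ] q [ 0.71  0.49 -0.45  1.63  0.24  1.04 -1.18] F [ 0.   0.6 -0.5] w 0.591
tool delta (total) [ 0.0466 -0.0031 -0.0028] turn 0.004
```

>>> play_rows(
  increments="0.01 -0.003 -0.002 0;0.015 0 0 0;0.01 0 0 0;0.005 0 0 0;0.002 0 0 0;0 0 0 0;0 0 0 0",
)

```text
clock: 10.25
position: [0.5674, -0.2618, 0.0031]
ee_rot: [0.452, 0.538, -0.445, 0.555]
ft_force: [0.2, 0.1, -0.8]
grip_width: 0.591
```

```bash
python3 -c "
from h import *
to([.5685,-.262,.004],-1.379)"
```

```text
t 10.25 p [ 0.5674 -0.2618  0.0031] yaw -1.375 tilt [ 0.024 -0.007 -1.   ] q [ 0.7   0.55 -0.44  1.67  0.27  0.96 -1.2 ] F [ 0.2  0.1 -0.8] w 0.591
tool delta (total) [-0.0009  0.001   0.0005] turn 0.004
```

```bash
python3 w.py w8.png|head -1; python3 s.py s8.png
python3 - <<'E'
from h import *
c=camera('top'); im=c['img'][150:270,290:410]; cv2.imwrite('pics/t8.png',cv2.resize(im,None,fx=5,fy=5,interpolation=2))
E
```

```text
t 10.25 p [ 0.5674 -0.2618  0.0031] yaw -1.375 tilt [ 0.024 -0.007 -1.   ] q [ 0.7   0.55 -0.44  1.67  0.27  0.96 -1.2 ] F [ 0.2  0.1 -0.8] w 0.591
t 10.3 p [ 0.5675 -0.2618  0.0032] yaw -1.375 tilt [ 0.024 -0.007 -1.   ] q [ 0.7   0.55 -0.44  1.67  0.27  0.96 -1.2 ] F [-0.1  0.2 -0.8] w 0.591
```

View pics/w8.png

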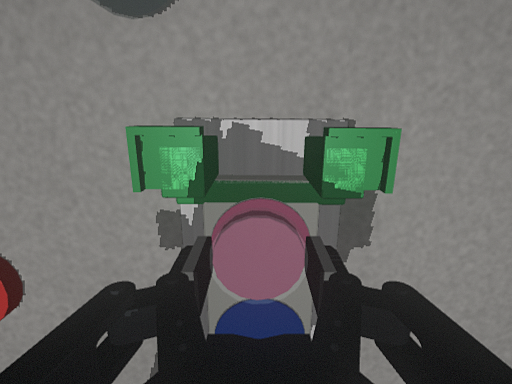

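View pics/s8.png

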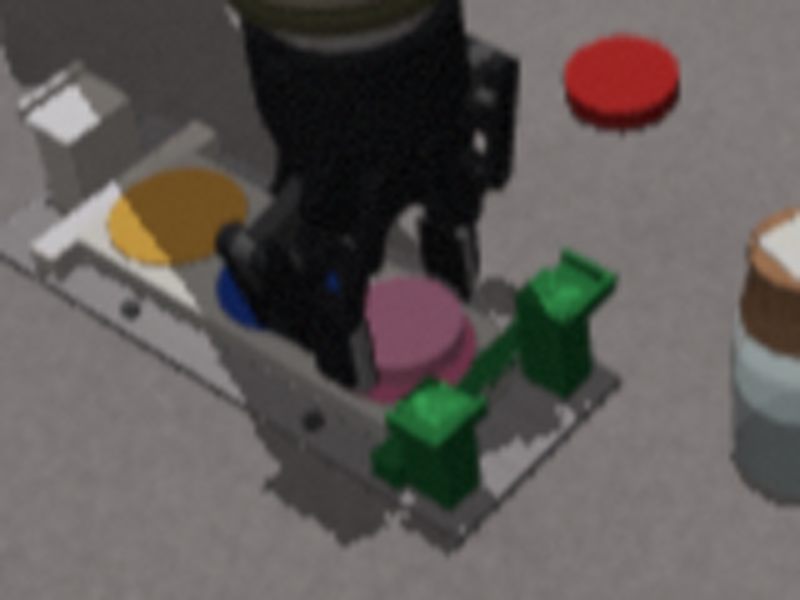

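```bash
cat > ov.py <<'E'
from h import *
import sys
# overlay dish circle at given x y zbottom ; args: name x y zb
o,M=st(); x,y,zb=map(float,sys.argv[2:5]); a=np.linspace(0,2*np.pi,60)
for n in ['wrist','scene','top']:
    c=camera(n); k=5; im=c['img']
    p0=proj(c,[x,y,zb],o)[0]; 
    s=(100,75) if n=='wrist' else (60,45)
    k=4 if n=='wrist' else 6.6
    a0=(p0-s).astype(int); a0=np.clip(a0,0,[512-2*s[0],384-2*s[1]])
    im=cv2.resize(im[a0[1]:a0[1]+2*s[1],a0[0]:a0[0]+2*s[0]],None,fx=k,fy=k,interpolation=2)
    for z,r,col in [(zb+.013,.026,(0,255,255)),(zb,.026,(255,255,0)),(.0215,.028,(0,255,0))]:
        q=proj(c,np.c_[x+r*np.cos(a),y+r*np.sin(a),a*0+z],o)
        cv2.polylines(im,[((q-a0)*k).astype(np.int32)],True,col,1)
    cv2.imwrite(f'pics/{sys.argv[1]}_{n}.png',im)
E
python3 ov.py o1 .567 -.262 .0215
```

```text
t 10.4 p [ 0.5676 -0.2618  0.0034] yaw -1.375 tilt [ 0.024 -0.008 -1.   ] q [ 0.7   0.54 -0.44  1.67  0.27  0.96 -1.2 ] F [-0.2  0.4 -1.6] w 0.59
```

View pics/o1_wrist.png

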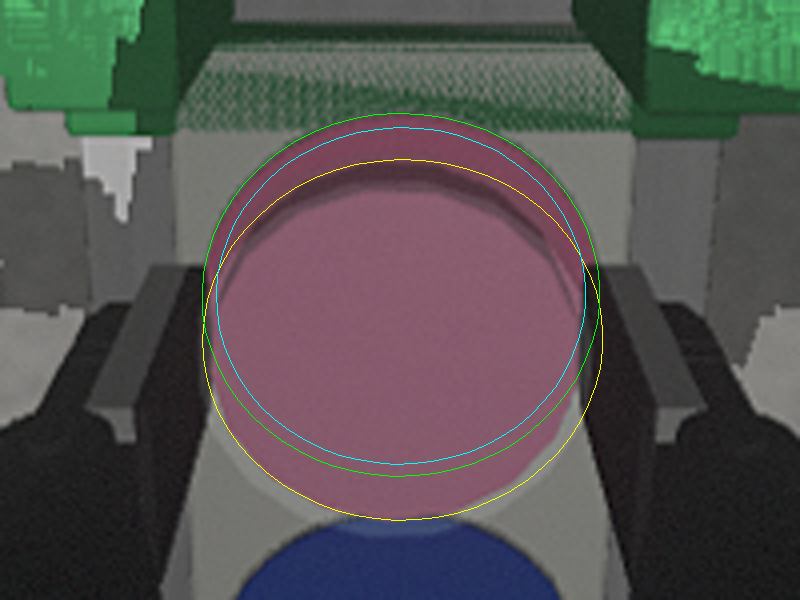

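View pics/o1_scene.png

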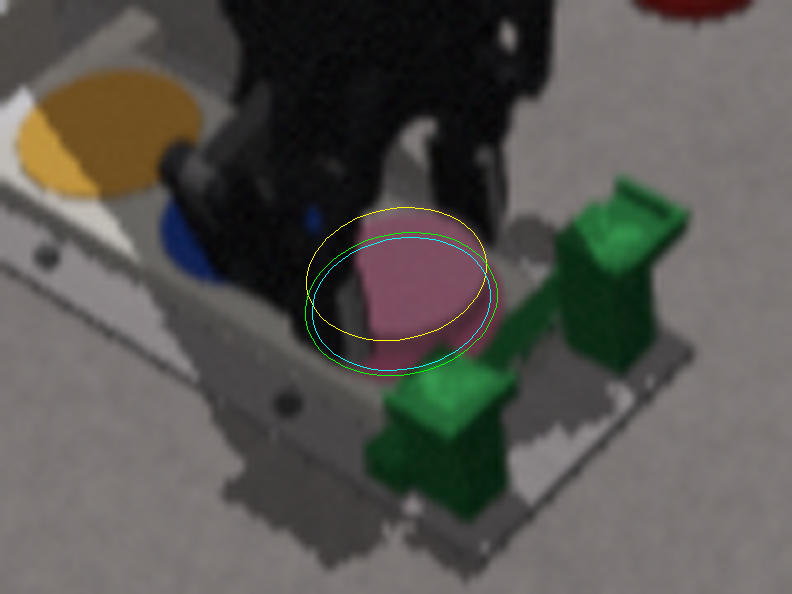

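>>> play_rows(
  increments="0 0.002 0 0;0 0 0 0",
)

```text
clock: 10.75
position: [0.5698, -0.2616, 0.0038]
ee_rot: [0.452, 0.538, -0.445, 0.555]
ft_force: [-0.2, -0.3, -0.6]
grip_width: 0.596
```

```bash
python3 ov.py o2 .567 -.262 .0215
```

```text
t 10.75 p [ 0.5698 -0.2616  0.0038] yaw -1.375 tilt [ 0.025 -0.008 -1.   ] q [ 0.7   0.55 -0.43  1.66  0.27  0.96 -1.21] F [-0.2 -0.3 -0.6] w 0.596
```

View pics/o2_wrist.png

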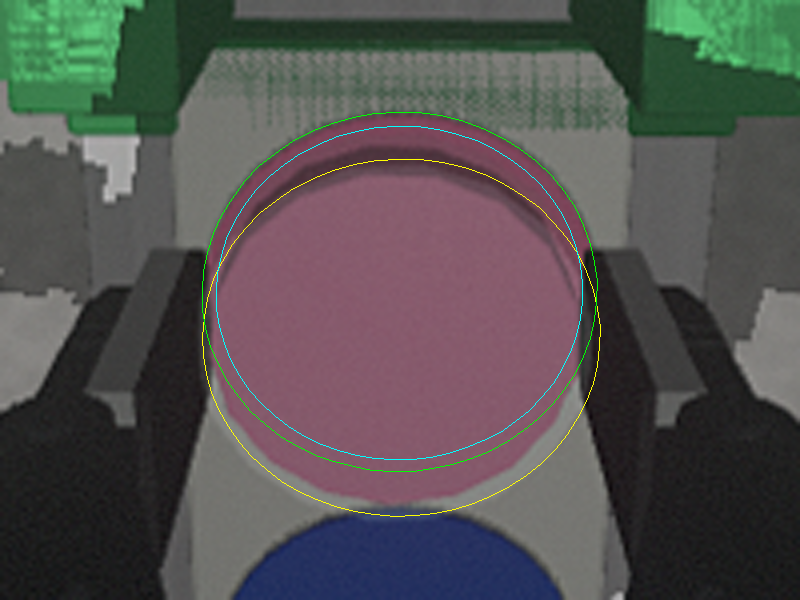

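>>> play_rows(
  increments="0.001 0 0 0;0 0 0 0;0 0 0 0;0 0 0 0;0 0 0 0;-0.01 0 0 0;-0.03 0 0 0;-0.03 0 0 0;-0.02 0 0 0;0 0 0 0;0 0 0 0",
  hand=-0.4,
)

```text
clock: 12.0
position: [0.567, -0.2607, 0.0984]
ee_rot: [0.452, 0.538, -0.445, 0.555]
ft_force: [-0.2, 0.6, -1.2]
grip_width: 0.701
```

```bash
python3 ov.py o3 .567 -.262 .0215; python3 -c "
from h import *
to([.576,-.0155,.10],-1.379)"
python3 - <<'E'
import cv2,numpy as np
cv2.imwrite('pics/o3.png',cv2.resize(np.hstack([cv2.imread('pics/o3_wrist.png')[:590,:790],cv2.imread('pics/o3_scene.png')[:590,:790]]),None,fx=.5,fy=.5))
E
```

```text
t 12.0 p [ 0.567  -0.2607  0.0984] yaw -1.375 tilt [ 0.025 -0.008 -1.   ] q [ 0.72  0.44 -0.46  1.6   0.21  1.13 -1.16] F [-0.2  0.6 -1.2] w 0.701
t 12.15 p [ 0.5666 -0.2604  0.0972] yaw -1.374 tilt [ 0.023 -0.007 -1.   ] q [ 0.72  0.44 -0.46  1.6   0.21  1.13 -1.16] F [-0.2  0.1 -0.2] w 0.705
tool delta (total) [-0.0043  0.0571 -0.2383] turn 0.005
```

View pics/o3.png

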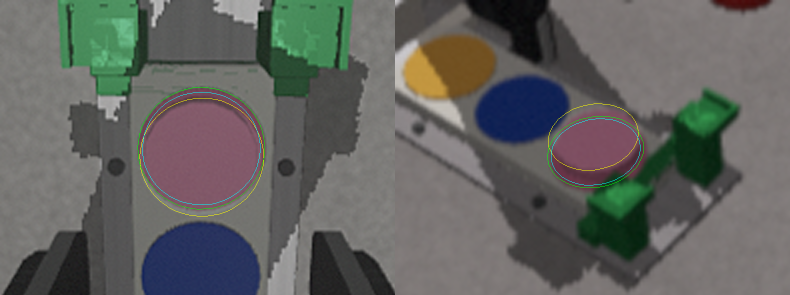

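>>> play_rows(
  increments="0 0.006 -0.02 0;0 0.008 -0.035 0;0 0.008 -0.035 0;0 0.008 -0.035 0;0 0.008 -0.035 0;0 0.008 -0.035 0;0 0.005 -0.02 0;0 0.002 -0.008 0;0 0 -0.003 0;0 0 0 0;0 0 0 0",
)

```text
clock: 13.25
position: [0.569, -0.0234, 0.0855]
ee_rot: [0.451, 0.542, -0.449, 0.549]
ft_force: [0.2, -0.6, -0.9]
grip_width: 0.7
```

```bash
python3 w.py w9.png; python3 -c "
from h import *
to([.574,-.0155,-.019],-1.379)"
```

```text
t 13.25 p [ 0.569  -0.0234  0.0855] yaw -1.379 tilt [ 0.008 -0.004 -1.   ] q [ 0.43  0.37 -0.57  1.74  0.23  1.09 -1.59] F [ 0.2 -0.6 -0.9] w 0.7
amber [251. 188.] [223, 161, 56, 56, 2417] z 0.007 circ 0.5729 -0.0153 r 0.0255 mean [ 0.5735 -0.0151]
amber [251. 188.] [223, 161, 56, 56, 2417] z 0.013 circ 0.5746 -0.0151 r 0.0249 mean [ 0.5752 -0.0149]
amber [251. 188.] [223, 161, 56, 56, 2417] z 0.0215 circ 0.577 -0.0148 r 0.024 mean [ 0.5776 -0.0146]
blue [224.  22.] [191, 0, 65, 52, 2836] z 0.007 circ 0.7013 0.0293 r 0.0249 mean [0.6968 0.0282]
blue [224.  22.] [191, 0, 65, 52, 2836] z 0.013 circ 0.6998 0.0284 r 0.0243 mean [0.6954 0.0273]
blue [224.  22.] [191, 0, 65, 52, 2836] z 0.0215 circ 0.6977 0.0271 r 0.0234 mean [0.6935 0.026 ]
blue [495. 310.] [474, 283, 38, 50, 1507] z 0.007 circ 0.4972 -0.2903 r 0.0302 mean [ 0.4945 -0.2822]
blue [495. 310.] [474, 283, 38, 50, 1507] z 0.013 circ 0.5007 -0.2833 r 0.0295 mean [ 0.4982 -0.2754]
blue [495. 310.] [474, 283, 38, 50, 1507] z 0.0215 circ 0.5058 -0.2733 r 0.0284 mean [ 0.5034 -0.2657]
pink [503. 253.] [490, 226, 22, 52, 732] z 0.007 circ 0.5581 -0.2693 r 0.028 mean [ 0.556  -0.2616]
pink [503. 253.] [490, 226, 22, 52, 732] z 0.013 circ 0.5602 -0.2628 r 0.0273 mean [ 0.5582 -0.2553]
pink [503. 253.] [490, 226, 22, 52, 732] z 0.0215 circ 0.5631 -0.2537 r 0.0263 mean [ 0.5612 -0.2464]
t 13.3 p [ 0.5689 -0.0237  0.0855] yaw -1.38 tilt [ 0.008 -0.004 -1.   ] q [ 0.43  0.37 -0.57  1.74  0.23  1.09 -1.59] F [ 0.2  0.1 -0.4] w 0.702
tool delta (total) [ 0.1045  0.0058 -0.0077] turn -0.001
```

>>> play_rows(
  increments="0 0.007 -0.008 0;0 0 0 0;0.02 0 0 0;0.03 0 0 0;0.02 0 0 0;0.01 0 0 0;0 0 0 0;0 0 0 0",
)

```text
clock: 14.1
position: [0.578, -0.0175, 0.0047]
ee_rot: [0.453, 0.54, -0.45, 0.548]
ft_force: [-0.3, 0.3, 1.2]
grip_width: 0.699
```

```bash
python3 -c "
from h import *
to([.5755,-.0155,-.019],-1.379)"
```

```text
t 14.1 p [ 0.578  -0.0175  0.0047] yaw -1.385 tilt [ 0.011 -0.005 -1.   ] q [ 0.39  0.48 -0.54  1.78  0.31  0.95 -1.66] F [-0.3  0.3  1.2] w 0.699
tool delta (total) [ 0.0236 -0.0024 -0.0026] turn -0.006
```

>>> play_rows(
  increments="0.004 -0.002 -0.002 0;0.008 0 0 0;0.008 0 0 0;0.003 0 0 0;0 0 0 0;0 0 0 0",
)

```text
clock: 14.7
position: [0.5776, -0.0161, -0.0177]
ee_rot: [0.453, 0.539, -0.45, 0.55]
ft_force: [-0.5, 0.0, 0.4]
grip_width: 0.698
```

```bash
python3 -c "
from h import *
to([.5755,-.0155,-.019],-1.379)"
```

```text
t 14.7 p [ 0.5776 -0.0161 -0.0177] yaw -1.385 tilt [ 0.015 -0.006 -1.   ] q [ 0.37  0.51 -0.52  1.8   0.33  0.9  -1.68] F [-0.5  0.   0.4] w 0.698
tool delta (total) [ 0.0013 -0.002  -0.001 ] turn -0.006
```

>>> play_rows(
  increments="0.001 -0.002 -0.001 0;0 0 0 0;0 0 0 0;0 0 0 0;0 0 0 0",
  hand=1,
)

```text
clock: 15.2
position: [0.5766, -0.0157, -0.0175]
ee_rot: [0.454, 0.538, -0.449, 0.55]
ft_force: [-0.3, -0.7, -0.5]
grip_width: 0.594
```

```bash
python3 w.py w10.png|head -3; python3 -c "
from h import *
to([.5755,-.0155,-.019],-1.379)"
```

```text
t 15.2 p [ 0.5766 -0.0157 -0.0175] yaw -1.386 tilt [ 0.018 -0.006 -1.   ] q [ 0.38  0.51 -0.52  1.8   0.33  0.9  -1.68] F [-0.3 -0.7 -0.5] w 0.594
amber [258. 256.] [213, 212, 91, 88, 6313] z 0.007 circ 0.5722 -0.0154 r 0.0269 mean [ 0.5733 -0.0152]
amber [258. 256.] [213, 212, 91, 88, 6313] z 0.013 circ 0.5755 -0.0147 r 0.0257 mean [ 0.5765 -0.0145]
t 15.25 p [ 0.5766 -0.0157 -0.0175] yaw -1.386 tilt [ 0.018 -0.006 -1.   ] q [ 0.38  0.51 -0.52  1.8   0.33  0.9  -1.68] F [ 0.1 -0.1 -0.8] w 0.587
tool delta (total) [ 0.0015 -0.0011 -0.0004] turn -0.007
```

View pics/w10.png

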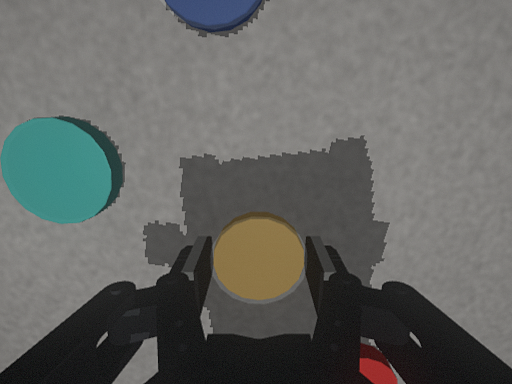

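>>> play_rows(
  increments="-0.01 0 0 0;-0.03 0 0 0;-0.04 0 0 0;-0.025 0 0 0;0 -0.015 0.02 0;0 -0.025 0.035 0;0 -0.025 0.035 0;0 -0.025 0.035 0;0 -0.025 0.035 0;0 -0.025 0.035 0;0 -0.015 0.02 0;0 -0.008 0.01 0;0 -0.003 0.005 0;0 0 0 0;0 0 0 0",
)

```text
clock: 16.75
position: [0.4518, -0.278, 0.1009]
ee_rot: [0.454, 0.537, -0.446, 0.554]
ft_force: [-0.0, 1.0, -0.5]
grip_width: 0.587
```

```bash
python3 -c "
from h import *
to([.4483,-.285,.0045],-1.379)"
```

```text
t 16.75 p [ 0.4518 -0.278   0.1009] yaw -1.379 tilt [ 0.026 -0.007 -1.   ] q [ 0.87  0.23 -0.44  1.85  0.11  1.06 -1.  ] F [-0.   1.  -0.5] w 0.587
tool delta (total) [ 0.0963 -0.007   0.005 ] turn -0.0
```

>>> play_rows(
  increments="0 -0.005 0.005 0;0 0 0 0;0.02 0 0 0;0.03 0 0 0;0.02 0 0 0;0.01 0 0 0;0 0 0 0;0 0 0 0",
)

```text
clock: 17.55
position: [0.4538, -0.2807, 0.0203]
ee_rot: [0.452, 0.538, -0.443, 0.557]
ft_force: [-0.5, -1.4, -0.2]
grip_width: 0.593
```

```bash
python3 -c "
from h import *
to([.4483,-.285,.0045],-1.379)"
```

```text
t 17.55 p [ 0.4538 -0.2807  0.0203] yaw -1.371 tilt [ 0.029 -0.007 -1.   ] q [ 0.84  0.34 -0.42  1.91  0.17  0.9  -1.03] F [-0.5 -1.4 -0.2] w 0.593
tool delta (total) [ 0.0157 -0.0066  0.0029] turn 0.008
```

>>> play_rows(
  increments="0 -0.006 0.003 0;0 0 0 0;0.005 -0.001 0 0;0.005 0 0 0;0.003 0 0 0;0 0 0 0;0 0 0 0",
)

```text
clock: 18.25
position: [0.4489, -0.2868, 0.009]
ee_rot: [0.452, 0.536, -0.443, 0.558]
ft_force: [-0.5, -0.3, -1.3]
grip_width: 0.587
```

```bash
python3 -c "
from h import *
to([.4483,-.285,.0045],-1.379)"; python3 ov.py o4 .4455 -.2855 .0215
```

```text
t 18.25 p [ 0.4489 -0.2868  0.009 ] yaw -1.372 tilt [ 0.033 -0.01  -0.999] q [ 0.85  0.35 -0.42  1.92  0.18  0.87 -1.02] F [-0.5 -0.3 -1.3] w 0.587
tool delta (total) [ 0.0045 -0.0004 -0.0019] turn 0.007
t 18.25 p [ 0.4489 -0.2868  0.009 ] yaw -1.372 tilt [ 0.033 -0.01  -0.999] q [ 0.85  0.35 -0.42  1.92  0.18  0.87 -1.02] F [-0.5 -0.3 -1.3] w 0.587
```

View pics/o4_wrist.png

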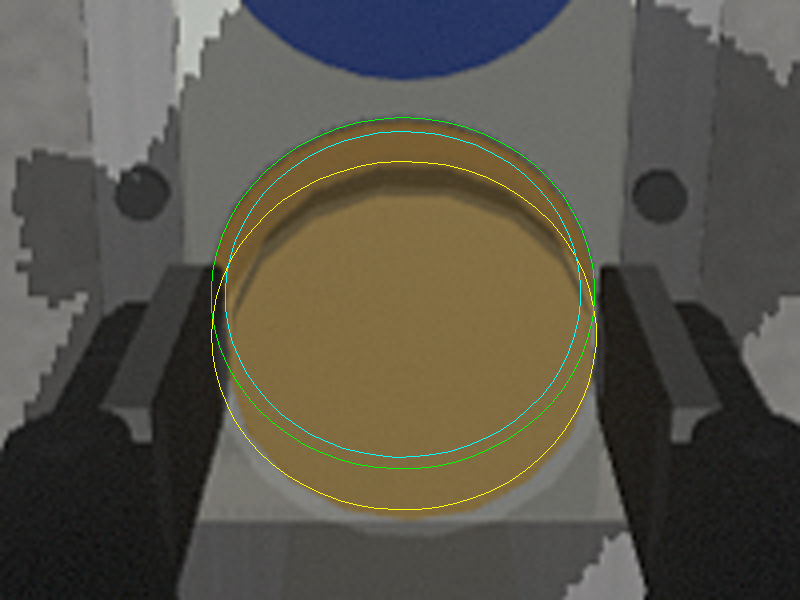

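>>> play_rows(
  increments="0.002 0.001 -0.001 0;0.002 0.001 -0.001 0;0 0 0 0;0 0 0 0",
)

```text
clock: 18.8
position: [0.451, -0.2842, 0.005]
ee_rot: [0.452, 0.536, -0.443, 0.559]
ft_force: [0.1, -0.4, 0.3]
grip_width: 0.583
```

```bash
python3 -c "
from h import *
to([.4483,-.285,.0045],-1.379)"; python3 ov.py o5 .4455 -.2855 .0215
```

```text
t 18.8 p [ 0.451  -0.2842  0.005 ] yaw -1.372 tilt [ 0.033 -0.01  -0.999] q [ 0.85  0.36 -0.42  1.92  0.18  0.86 -1.03] F [ 0.1 -0.4  0.3] w 0.583
tool delta (total) [ 0.0005 -0.0029  0.0002] turn 0.007
t 18.8 p [ 0.451  -0.2842  0.005 ] yaw -1.372 tilt [ 0.033 -0.01  -0.999] q [ 0.85  0.36 -0.42  1.92  0.18  0.86 -1.03] F [ 0.1 -0.4  0.3] w 0.583
```

View pics/o5_wrist.png

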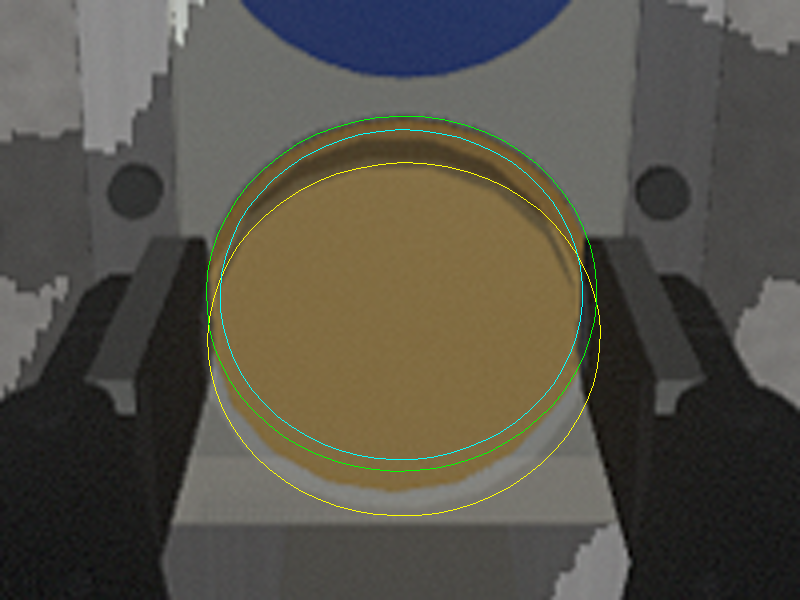

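>>> play_rows(
  increments="0.001 -0.001 0 0;0 0 0 0",
)

```text
clock: 19.15
position: [0.4501, -0.2847, 0.0042]
ee_rot: [0.452, 0.536, -0.443, 0.559]
ft_force: [-0.6, 0.5, -0.4]
grip_width: 0.59
```

>>> play_rows(
  increments="0 0 0 0;0 0 0 0;0 0 0 0;0 0 0 0;-0.01 0 0 0;-0.03 0 0 0;-0.03 0 0 0;-0.02 0 0 0;0 0 0 0;0 0 0 0",
  hand=-0.4,
)

```text
clock: 20.15
position: [0.4469, -0.2833, 0.1003]
ee_rot: [0.452, 0.536, -0.443, 0.559]
ft_force: [-0.5, 0.3, -0.1]
grip_width: 0.697
```

```bash
python3 -c "
from h import *
to([.7,.028,.1],-1.379)"; python3 ov.py o6 .4455 -.2855 .0215;python3 - <<'E'
import cv2,numpy as np
cv2.imwrite('pics/o6.png',cv2.resize(np.hstack([cv2.imread('pics/o6_wrist.png')[:590,:790],cv2.imread('pics/o6_scene.png')[:590,:790]]),None,fx=.5,fy=.5))
E
```

```text
t 20.15 p [ 0.4469 -0.2833  0.1003] yaw -1.371 tilt [ 0.034 -0.011 -0.999] q [ 0.88  0.22 -0.44  1.86  0.1   1.05 -0.97] F [-0.5  0.3 -0.1] w 0.697
tool delta (total) [ 0.0056  0.3098 -0.2549] turn 0.008
t 20.15 p [ 0.4469 -0.2833  0.1003] yaw -1.371 tilt [ 0.034 -0.011 -0.999] q [ 0.88  0.22 -0.44  1.86  0.1   1.05 -0.97] F [-0.5  0.3 -0.1] w 0.697
```

View pics/o6.png

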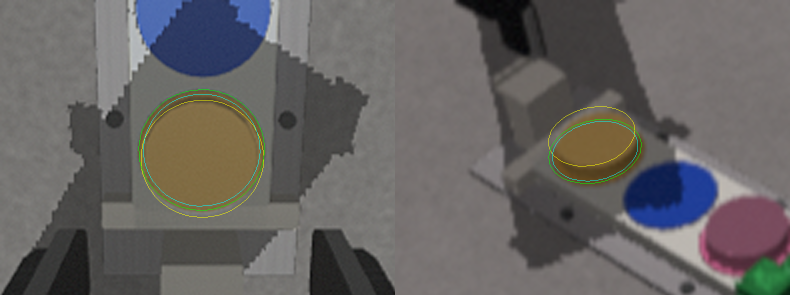

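>>> play_rows(
  increments="0 0.01 -0.02 0;0 0.02 -0.035 0;0 0.025 -0.035 0;0 0.03 -0.035 0;0 0.035 -0.03 0;0 0.035 -0.03 0;0 0.035 -0.025 0;0 0.035 -0.02 0;0 0.03 -0.01 0;0 0.02 -0.005 0;0 0.015 0 0;0 0.008 0 0;0 0.003 0 0;0 0 0 0;0 0 0 0",
)

```text
clock: 21.8
position: [0.6929, 0.0283, 0.0862]
ee_rot: [0.45, 0.543, -0.448, 0.55]
ft_force: [0.2, 0.3, -0.7]
grip_width: 0.696
```

```bash
python3 w.py w11.png|grep -v amber; python3 -c "
from h import *
to([.7025,.028,.0],-1.379)"
```

```text
t 21.8 p [0.6929 0.0283 0.0862] yaw -1.375 tilt [ 0.009 -0.004 -1.   ] q [ 0.27  0.62 -0.55  1.39  0.34  1.22 -1.69] F [ 0.2  0.3 -0.7] w 0.696
blue [260. 185.] [233, 158, 55, 55, 2392] z 0.007 circ 0.7011 0.0285 r 0.0252 mean [0.7016 0.0289]
blue [260. 185.] [233, 158, 55, 55, 2392] z 0.013 circ 0.7027 0.0289 r 0.0246 mean [0.7032 0.0292]
blue [260. 185.] [233, 158, 55, 55, 2392] z 0.0215 circ 0.7049 0.0294 r 0.0237 mean [0.7054 0.0298]
t 21.85 p [0.6929 0.0281 0.0863] yaw -1.376 tilt [ 0.009 -0.004 -1.   ] q [ 0.27  0.62 -0.55  1.39  0.34  1.22 -1.69] F [ 0.6 -0.1  0.2] w 0.702
tool delta (total) [0.0863 0.0088 0.0015] turn 0.003
```

View pics/w11.png

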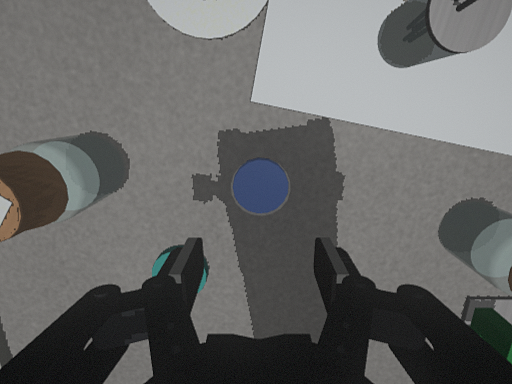

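>>> play_rows(
  increments="0 0.009 0 0;0 0 0 0;0.02 0 0 0;0.03 0 0 0;0.02 0 0 0;0.01 0 0 0;0 0 0 0;0 0 0 0",
)

```text
clock: 22.65
position: [0.705, 0.0279, 0.0075]
ee_rot: [0.451, 0.541, -0.448, 0.551]
ft_force: [0.5, 0.9, 0.7]
grip_width: 0.701
```

```bash
python3 -c "
from h import *
to([.704,.0287,-.0185],-1.379)"
```

```text
t 22.65 p [0.705  0.0279 0.0075] yaw -1.378 tilt [ 0.014 -0.005 -1.   ] q [ 0.25  0.72 -0.52  1.41  0.39  1.1  -1.72] F [0.5 0.9 0.7] w 0.701
tool delta (total) [ 0.026  -0.0012 -0.0012] turn 0.001
```

>>> play_rows(
  increments="0.006 -0.001 -0.001 0;0.009 0 0 0;0.008 0 0 0;0.003 0 0 0;0 0 0 0;0 0 0 0",
)

```text
clock: 23.25
position: [0.7058, 0.0288, -0.0177]
ee_rot: [0.452, 0.54, -0.447, 0.552]
ft_force: [0.0, 0.1, 0.0]
grip_width: 0.7
```

```bash
python3 -c "
from h import *
to([.704,.0287,-.0185],-1.379)"
```

```text
t 23.25 p [ 0.7058  0.0288 -0.0177] yaw -1.378 tilt [ 0.018 -0.005 -1.   ] q [ 0.24  0.75 -0.51  1.42  0.4   1.06 -1.73] F [0.  0.1 0. ] w 0.7
tool delta (total) [ 0.0007 -0.0018 -0.0002] turn 0.001
```

>>> play_rows(
  increments="0.001 -0.002 0 0;0 0 0 0;0 0 0 0;0 0 0 0;0 0 0 0",
  hand=1,
)

```text
clock: 23.75
position: [0.7048, 0.0286, -0.0174]
ee_rot: [0.453, 0.539, -0.446, 0.552]
ft_force: [-0.4, -0.0, 0.2]
grip_width: 0.591
```

```bash
python3 w.py w12.png|grep -v amber; python3 -c "
from h import *
to([.509,-.2735,.1],-1.379)"
```

```text
t 23.75 p [ 0.7048  0.0286 -0.0174] yaw -1.378 tilt [ 0.02  -0.004 -1.   ] q [ 0.24  0.74 -0.51  1.43  0.4   1.05 -1.73] F [-0.4 -0.   0.2] w 0.591
blue [258. 256.] [213, 212, 91, 88, 6278] z 0.007 circ 0.7003 0.0285 r 0.0268 mean [0.7013 0.029 ]
blue [258. 256.] [213, 212, 91, 88, 6278] z 0.013 circ 0.7035 0.0292 r 0.0256 mean [0.7044 0.0297]
blue [258. 256.] [213, 212, 91, 88, 6278] z 0.0215 circ 0.7081 0.0302 r 0.024 mean [0.709  0.0306]
t 23.8 p [ 0.7048  0.0286 -0.0174] yaw -1.378 tilt [ 0.02  -0.004 -1.   ] q [ 0.24  0.74 -0.51  1.43  0.4   1.05 -1.73] F [ 0.3  0.  -0.3] w 0.594
tool delta (total) [-0.12   -0.2477  0.26  ] turn 0.001
```

View pics/w12.png

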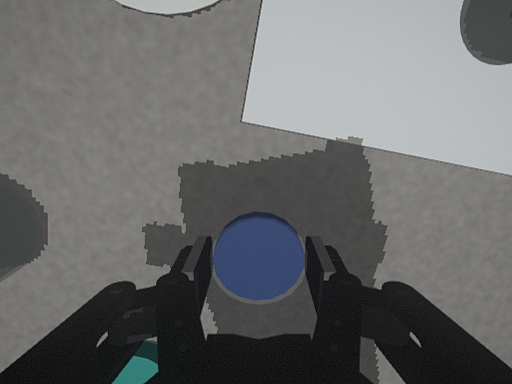

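>>> play_rows(
  increments="-0.01 0 0 0;-0.03 0 0 0;-0.04 0 0 0;-0.03 -0.01 0 0;0 -0.03 0.01 0;0 -0.035 0.02 0;0 -0.035 0.025 0;0 -0.035 0.03 0;0 -0.03 0.03 0;0 -0.025 0.035 0;0 -0.02 0.035 0;0 -0.015 0.03 0;0 -0.008 0.02 0;0 -0.004 0.012 0;0 0 0.005 0;0 0 0 0;0 0 0 0",
)

```text
clock: 25.5
position: [0.5035, -0.2719, 0.1049]
ee_rot: [0.452, 0.537, -0.443, 0.557]
ft_force: [0.4, 0.2, 0.0]
grip_width: 0.59
```

```bash
python3 -c "
from h import *
to([.5095,-.2735,.0045],-1.379)"
```

```text
t 25.5 p [ 0.5035 -0.2719  0.1049] yaw -1.372 tilt [ 0.029 -0.007 -1.   ] q [ 0.84  0.32 -0.5   1.74  0.17  1.09 -1.08] F [0.4 0.2 0. ] w 0.59
tool delta (total) [0.1005 0.0029 0.0014] turn 0.007
```

>>> play_rows(
  increments="0.02 0 0.002 0;0.03 0 0 0;0.02 0 0 0;0.01 0 0 0;0 0 0 0;0 0 0 0",
)

```text
clock: 26.1
position: [0.5112, -0.2664, 0.0246]
ee_rot: [0.451, 0.539, -0.439, 0.56]
ft_force: [0.5, -0.7, -0.6]
grip_width: 0.586
```

```bash
python3 -c "
from h import *
to([.5095,-.2735,.0045],-1.379)"
```

```text
t 26.1 p [ 0.5112 -0.2664  0.0246] yaw -1.361 tilt [ 0.033 -0.006 -0.999] q [ 0.81  0.43 -0.48  1.8   0.23  0.94 -1.13] F [ 0.5 -0.7 -0.6] w 0.586
tool delta (total) [ 0.0201 -0.0038  0.0064] turn 0.018
```

>>> play_rows(
  increments="0 -0.003 0.006 0.018;0 0 0 0;0.006 0 0 0;0.008 0 0 0;0.003 0 0 0;0 0 0 0;0 0 0 0",
)

```text
clock: 26.8
position: [0.5116, -0.2744, 0.0091]
ee_rot: [0.456, 0.533, -0.444, 0.557]
ft_force: [0.6, -0.7, -0.5]
grip_width: 0.59
```

```bash
python3 -c "
from h import *
to([.5095,-.2735,.0045],-1.379)"; python3 ov.py o7 .5062 -.2739 .0215
```

```text
t 26.8 p [ 0.5116 -0.2744  0.0091] yaw -1.381 tilt [ 0.037 -0.008 -0.999] q [ 0.81  0.45 -0.47  1.8   0.24  0.91 -1.14] F [ 0.6 -0.7 -0.5] w 0.59
tool delta (total) [ 0.0045 -0.002  -0.0014] turn -0.002
t 26.8 p [ 0.5116 -0.2744  0.0091] yaw -1.381 tilt [ 0.037 -0.008 -0.999] q [ 0.81  0.45 -0.47  1.8   0.24  0.91 -1.14] F [ 0.6 -0.7 -0.5] w 0.59
```

View pics/o7_wrist.png

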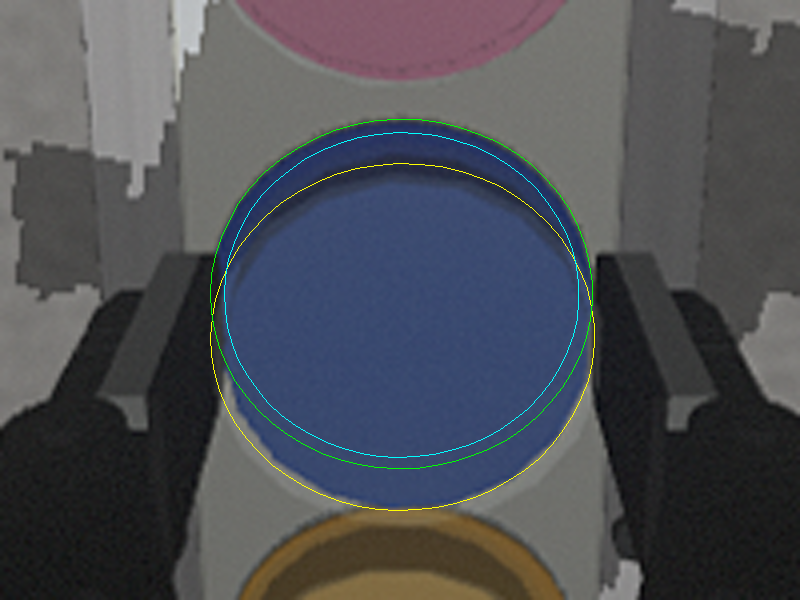

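>>> play_rows(
  increments="0.002 0 -0.001 0;0.002 0 0 0;0.001 0 0 0;0 0 0 0;0 0 0 0",
)

```text
clock: 27.45
position: [0.512, -0.2735, 0.0043]
ee_rot: [0.456, 0.533, -0.444, 0.557]
ft_force: [0.1, 0.7, -0.5]
grip_width: 0.588
```

```bash
python3 ov.py o8 .5062 -.2739 .0215
```

```text
t 27.45 p [ 0.512  -0.2735  0.0043] yaw -1.381 tilt [ 0.038 -0.008 -0.999] q [ 0.8   0.46 -0.46  1.8   0.25  0.9  -1.15] F [ 0.1  0.7 -0.5] w 0.588
```

View pics/o8_wrist.png

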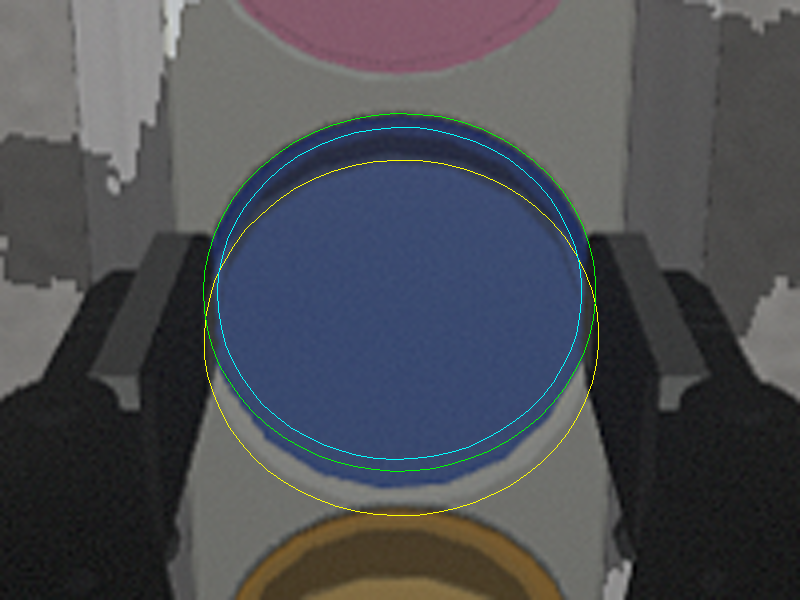

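>>> play_rows(
  increments="0 -0.0015 0 0;0 0 0 0",
)

```text
clock: 27.8
position: [0.5104, -0.2739, 0.0043]
ee_rot: [0.456, 0.533, -0.444, 0.557]
ft_force: [0.0, 0.7, -0.2]
grip_width: 0.589
```

>>> play_rows(
  increments="0 0 0 0;0 0 0 0;0 0 0 0;0 0 0 0;-0.01 0 0 0;-0.03 0 0 0;-0.04 0 0 0;-0.04 0 0 0;-0.03 0 0 0;-0.01 0 0 0;0 0 0 0;0 0 0 0",
  hand=-0.4,
)

```text
clock: 29.0
position: [0.5037, -0.2714, 0.1734]
ee_rot: [0.456, 0.533, -0.443, 0.558]
ft_force: [-0.1, -0.6, 0.1]
grip_width: 0.698
```

```bash
python3 ov.py o9 .5062 -.2739 .0215;python3 - <<'E'
import cv2,numpy as np
cv2.imwrite('pics/o9.png',cv2.resize(np.hstack([cv2.imread('pics/o9_wrist.png')[:590,:790],cv2.imread('pics/o9_scene.png')[:590,:790]]),None,fx=.5,fy=.5))
from h import *
c=camera('top'); im=c['img'][150:300,90:200]; cv2.imwrite('pics/t9.png',cv2.resize(im,None,fx=5,fy=5,interpolation=2)[:,:,:][:600])
cv2.imwrite('pics/t9.png',cv2.resize(im,None,fx=4,fy=4,interpolation=2))
E
```

```text
t 29.0 p [ 0.5037 -0.2714  0.1734] yaw -1.379 tilt [ 0.038 -0.008 -0.999] q [ 0.86  0.25 -0.51  1.67  0.12  1.21 -1.06] F [-0.1 -0.6  0.1] w 0.698
```

View pics/o9.png

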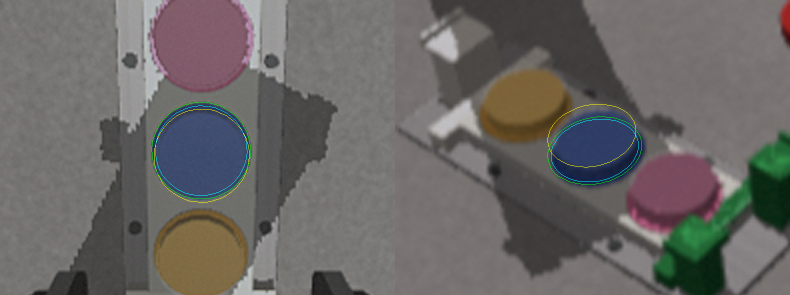

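View pics/t9.png

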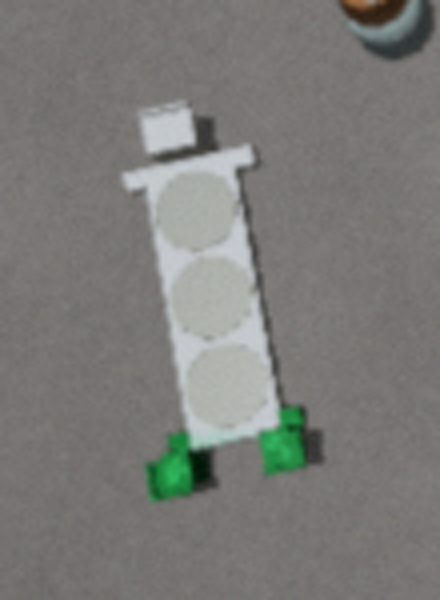

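```bash
python3 -c "
from h import *
c=camera('top')
P=back(c,[[138.75,203],[142.5,224.25],[147,246.5]],.014); print(P); d=P[2]-P[0]; y=np.arctan2(d[1],d[0]); print('tray yaw',y,'jaw',y-np.pi/2, 'L',np.hypot(*d[:2]))
to([*P[1][:2],.22],y-np.pi/2)
"
```

```text
[[0.55225887 0.30761661 0.014     ]
 [0.49256787 0.29558363 0.014     ]
 [0.4313144  0.28167633 0.014     ]]
tray yaw -2.930312714749071 jaw -4.501109041543968 L 0.12369503557575089
t 29.25 p [ 0.5033 -0.2712  0.1726] yaw -1.379 tilt [ 0.037 -0.007 -0.999] q [ 0.86  0.25 -0.51  1.67  0.12  1.21 -1.06] F [-0.2 -0.7 -0.7] w 0.705
tool delta (total) [-0.0518  0.0992 -0.5578] turn 3.122
```

>>> play_rows(
  increments="-0.005 0.003 -0.02 0;-0.005 0.007 -0.04 0;-0.005 0.007 -0.045 0;-0.005 0.007 -0.045 0;-0.005 0.007 -0.045 0;-0.005 0.007 -0.045 0;-0.005 0.007 -0.045 0;-0.005 0.007 -0.045 0;-0.005 0.007 -0.045 0;0 0.007 -0.045 0;0 0.007 -0.04 0;0 0.007 -0.03 0;0 0.004 -0.015 0;0 0 -0.005 0;0 0 0 0;0 0 0 0",
  hand=-1,
)

```text
clock: 30.85
position: [0.4752, 0.2741, 0.2103]
ee_rot: [0.453, 0.538, -0.443, 0.556]
ft_force: [-0.0, -0.9, 0.1]
grip_width: 1.0
```

```bash
python3 -c "
from h import *
to([.4926,.2956,.22],1.782)
c=camera('wrist');cv2.imwrite('pics/w13.png',c['img'])
"
```

```text
t 30.85 p [0.4752 0.2741 0.2103] yaw -1.374 tilt [ 0.028 -0.005 -1.   ] q [ 0.18  0.26 -0.93  1.65  0.24  1.32 -2.16] F [-0.  -0.9  0.1] w 1.0
tool delta (total) [-0.0093  0.0216 -0.0175] turn 3.127
```

View pics/w13.png

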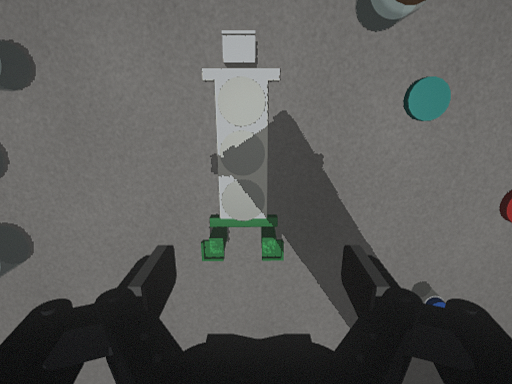

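>>> play_rows(
  increments="0 0.01 -0.01 -0.08;0 0.01 -0.008 -0.14;0 0 0 -0.15;0 0 0 -0.15;0 0 0 -0.15;0 0 0 -0.15;0 0 0 -0.15;0 0 0 -0.15;0 0 0 -0.15;0 0 0 -0.15;0 0 0 -0.15;0 0 0 -0.15;0 0 0 -0.15;0 0 0 -0.15;0 0 0 -0.15;0 0 0 -0.15;0 0 0 -0.15;0 0 0 -0.15;0 0 0 -0.1;0 0 0 0",
)

```text
clock: 32.9
position: [0.5019, 0.2644, 0.2094]
ee_rot: [-0.457, 0.549, 0.427, 0.555]
ft_force: [0.3, 0.1, 0.6]
grip_width: 0.998
```

```bash
python3 -c "
from h import *
to([.4926,.2956,.22],1.782)
c=camera('wrist');cv2.imwrite('pics/w14.png',c['img'])
"
```

```text
t 32.9 p [0.5019 0.2644 0.2094] yaw 1.35 tilt [ 0.034 -0.028 -0.999] q [ 0.44  0.56 -1.4   1.59  0.6   1.47  0.35] F [0.3 0.1 0.6] w 0.998
tool delta (total) [-0.0118  0.0154  0.0282] turn -0.432
```

View pics/w14.png

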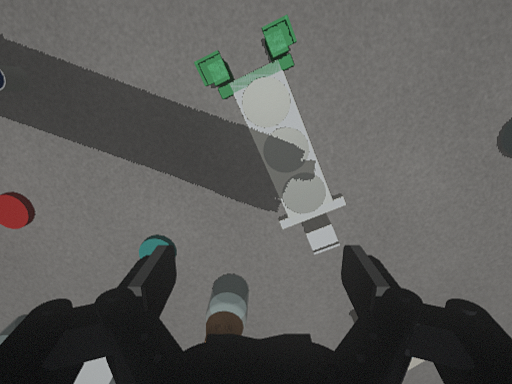

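>>> play_rows(
  increments="0 0 0 0.08;0 0 0 0.14;0 0 0 0.15;0 0 0 0.15;0 0 0 0.15;0 0 0 0.15;0 0 0 0.15;0 0 0 0.15;0 0 0 0.15;0 0 0 0.15;0 0 0 0.15;0 0 0 0.15;0 0 0 0.15;0 0 0 0.15;0 0 0 0.15;0 0 0 0.15;0 0 0 0.15;0 0 0 0.15;0 0 0 0.12;0 0 0 0.06",
)

```text
clock: 34.95
position: [0.5058, 0.2505, 0.2122]
ee_rot: [0.48, 0.501, -0.478, 0.539]
ft_force: [-0.5, 0.5, 0.5]
grip_width: 1.001
```

```bash
python3 -c "
from h import *
to([.4926,.2956,.22],-1.36)
"
```

```text
t 34.95 p [0.5058 0.2505 0.2122] yaw -1.489 tilt [ 0.042 -0.036 -0.998] q [ 0.16  0.29 -0.87  1.61  0.28  1.34 -2.24] F [-0.5  0.5  0.5] w 1.001
tool delta (total) [-0.01   -0.0091 -0.0457] turn -0.129
```

>>> play_rows(
  increments="0 -0.003 -0.015 -0.06;0 -0.003 -0.015 -0.06;0 -0.003 -0.01 0;0 0 -0.004 0;0 0 0 0;0 0 0 0",
)

```text
clock: 35.55
position: [0.4887, 0.2969, 0.2103]
ee_rot: [0.444, 0.53, -0.444, 0.569]
ft_force: [-0.3, -0.5, -0.1]
grip_width: 1.001
```

```bash
python3 -c "
from h import *
to([.4926,.2956,.22],-1.36)
"
```

```text
t 35.55 p [0.4887 0.2969 0.2103] yaw -1.36 tilt [ 0.043 -0.035 -0.998] q [ 0.09  0.33 -0.91  1.59  0.32  1.35 -2.22] F [-0.3 -0.5 -0.1] w 1.001
tool delta (total) [-0.0095  0.0038  0.0025] turn 0.0
```

>>> play_rows(
  increments="0 0.04 0 0;0 0.04 0 0;0 0 0 0;0 0 0 0",
)

```text
clock: 35.95
position: [0.5694, 0.312, 0.2116]
ee_rot: [0.443, 0.529, -0.446, 0.569]
ft_force: [-0.6, 0.3, -0.2]
grip_width: 1.001
```

```bash
python3 -c "
from h import *
st()
"
```

```text
t 35.95 p [0.5694 0.312  0.2116] yaw -1.362 tilt [ 0.041 -0.039 -0.998] q [-0.01  0.5  -0.85  1.37  0.43  1.43 -2.21] F [-0.6  0.3 -0.2] w 1.001
```

>>> play_rows(
  increments="0 -0.04 0 0;0 -0.04 0 0;0 0 0 0;0 0 0 0",
)

```text
clock: 36.35
position: [0.4866, 0.2927, 0.2066]
ee_rot: [0.442, 0.529, -0.448, 0.569]
ft_force: [0.1, -0.1, -1.3]
grip_width: 0.996
```

```bash
python3 -c "
from h import *
st()
"
```

```text
t 36.35 p [0.4866 0.2927 0.2066] yaw -1.364 tilt [ 0.038 -0.041 -0.998] q [ 0.1   0.33 -0.91  1.6   0.32  1.35 -2.23] F [ 0.1 -0.1 -1.3] w 0.996
```

>>> play_rows(
  increments="0 0 -0.04 0;0 0 -0.04 0;0 0 0 0;0 0 0 0",
)

```text
clock: 36.75
position: [0.4724, 0.3711, 0.2035]
ee_rot: [0.445, 0.527, -0.449, 0.568]
ft_force: [0.6, -0.5, 0.4]
grip_width: 1.001
```

```bash
python3 -c "
from h import *
st()
"
```

```text
t 36.75 p [0.4724 0.3711 0.2035] yaw -1.37 tilt [ 0.042 -0.043 -0.998] q [-0.08  0.42 -0.91  1.51  0.39  1.39 -2.39] F [ 0.6 -0.5  0.4] w 1.001
```

>>> play_rows(
  increments="0 0 0.04 0;0 0 0.04 0;0 0 0 0;0 0 0 0",
)

```text
clock: 37.15
position: [0.49, 0.2887, 0.2076]
ee_rot: [0.445, 0.526, -0.45, 0.568]
ft_force: [-0.2, 0.4, -0.2]
grip_width: 1.0
```

```bash
python3 -c "
from h import *
st()
"
```

```text
t 37.15 p [0.49   0.2887 0.2076] yaw -1.371 tilt [ 0.042 -0.042 -0.998] q [ 0.11  0.33 -0.92  1.6   0.33  1.35 -2.23] F [-0.2  0.4 -0.2] w 1.0
```

>>> play_rows(
  increments="0 0.04 0 0.15;0 0.04 0 0.15;0 0 0 0;0 -0.04 0 -0.15;0 -0.04 0 -0.15;0 0 0 0;0 0 0 0",
)

```text
clock: 37.85
position: [0.4891, 0.3021, 0.2053]
ee_rot: [0.443, 0.527, -0.45, 0.569]
ft_force: [1.4, 0.0, -0.3]
grip_width: 0.998
```

```bash
python3 -c "
from h import *
st()
"
```

```text
t 37.85 p [0.4891 0.3021 0.2053] yaw -1.368 tilt [ 0.04  -0.044 -0.998] q [ 0.08  0.35 -0.92  1.58  0.34  1.36 -2.26] F [ 1.4  0.  -0.3] w 0.998
```

>>> play_rows(
  increments="0 0 0.04 0.15;0 0 0.04 0.15;0 0 0 0;0 0 -0.04 -0.15;0 0 -0.04 -0.15;0 0 0 0;0 0 0 0",
)

```text
clock: 38.55
position: [0.5067, 0.3025, 0.2067]
ee_rot: [0.447, 0.525, -0.451, 0.567]
ft_force: [1.0, -0.2, 0.4]
grip_width: 1.003
```

```bash
python3 -c "
from h import *
st()
"
```

```text
t 38.55 p [0.5067 0.3025 0.2067] yaw -1.377 tilt [ 0.042 -0.042 -0.998] q [ 0.07  0.38 -0.91  1.54  0.37  1.37 -2.26] F [ 1.  -0.2  0.4] w 1.003
```

>>> play_rows(
  increments="0.04 0 0 0.15;0.04 0 0 0.15;0 0 0 0;-0.04 0 0 -0.15;-0.04 0 0 -0.15;0 0 0 0;0 0 0 0",
)

```text
clock: 39.25
position: [0.5093, 0.3013, 0.2136]
ee_rot: [0.446, 0.526, -0.448, 0.569]
ft_force: [-0.8, 0.0, -0.4]
grip_width: 0.998
```

```bash
python3 -c "
from h import *
st()
"
```

```text
t 39.25 p [0.5093 0.3013 0.2136] yaw -1.37 tilt [ 0.045 -0.04  -0.998] q [ 0.06  0.37 -0.9   1.53  0.36  1.38 -2.24] F [-0.8  0.  -0.4] w 0.998
```

>>> play_rows(
  increments="0 0 0.02 0;0 0 0.035 0;0 0 0.035 0;0 0 0.035 0;0 0 0.035 0;0 0 0.035 0;0 0 0.035 0;0 0 0.035 0;0 0 0.02 0;0 0 0.008 0;0 0 0 0;0 0 0 0",
)

```text
clock: 40.45
position: [0.5694, 0.0032, 0.2326]
ee_rot: [0.445, 0.527, -0.445, 0.571]
ft_force: [-0.3, 0.7, -0.8]
grip_width: 1.001
```

```bash
python3 -c "
from h import *
st()
"
```

```text
t 40.45 p [0.5694 0.0032 0.2326] yaw -1.364 tilt [ 0.048 -0.039 -0.998] q [ 0.56  0.25 -0.79  1.59  0.23  1.34 -1.62] F [-0.3  0.7 -0.8] w 1.001
```

>>> play_rows(
  increments="0 0 -0.02 0;0 0 -0.035 0;0 0 -0.035 0;0 0 -0.035 0;0 0 -0.035 0;0 0 -0.035 0;0 0 -0.035 0;0 0 -0.035 0;0 0 -0.02 0;0 0 -0.008 0;0 0 0 0;0 0 0 0",
)

```text
clock: 41.65
position: [0.4949, 0.3167, 0.2194]
ee_rot: [0.44, 0.534, -0.437, 0.575]
ft_force: [-0.2, -0.7, -0.2]
grip_width: 1.003
```

```bash
python3 -c "
from h import *
st()
"
```

```text
t 41.65 p [0.4949 0.3167 0.2194] yaw -1.34 tilt [ 0.048 -0.034 -0.998] q [ 0.06  0.36 -0.93  1.54  0.35  1.38 -2.24] F [-0.2 -0.7 -0.2] w 1.003
```

>>> play_rows(
  increments="0 -0.01 0.02 0;0 -0.012 0.035 0;0 -0.012 0.035 0;0 -0.012 0.035 0;0 -0.012 0.03 0;0 -0.01 0.015 0;0 0 0.006 0;0.02 0 0 0;0.04 0 0 0;0.04 0 0 0;0.04 0 0 0;0.04 0 0 0;0.02 0 0 0;0.01 0 0 0;0 0 0 0;0 0 0 0",
)

```text
clock: 43.25
position: [0.4864, 0.1028, 0.0105]
ee_rot: [0.448, 0.525, -0.442, 0.573]
ft_force: [0.2, 1.2, 1.4]
grip_width: 1.002
```

```bash
python3 s.py s20.png
```

```text
t 43.25 p [0.4864 0.1028 0.0105] yaw -1.364 tilt [ 0.057 -0.037 -0.998] q [ 0.38  0.35 -0.8   2.01  0.4   0.88 -2.  ] F [0.2 1.2 1.4] w 1.002
```

View pics/s20.png

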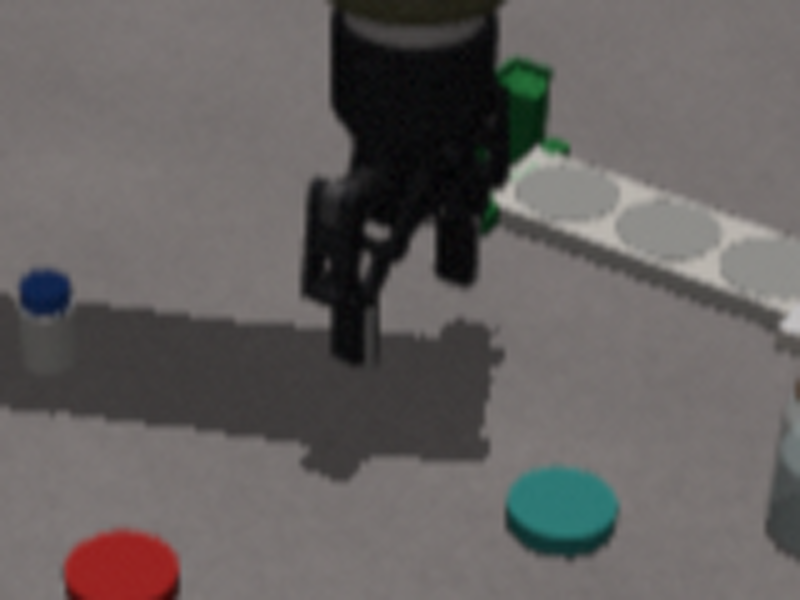

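>>> play_rows(
  increments="0.01 0 0 0;0.01 0 0 0;0.008 0 0 0;0.004 0 0 0;0 0 0 0",
)

```text
clock: 43.8
position: [0.4909, 0.1014, -0.0212]
ee_rot: [0.449, 0.523, -0.442, 0.574]
ft_force: [0.7, 0.2, 0.6]
grip_width: 1.0
```

```bash
python3 -c "
from h import *
st()"
```

```text
t 43.8 p [ 0.4909  0.1014 -0.0212] yaw -1.365 tilt [ 0.063 -0.038 -0.997] q [ 0.34  0.41 -0.76  2.02  0.47  0.83 -2.05] F [0.7 0.2 0.6] w 1.0
```

>>> play_rows(
  increments="0.004 0 0 0;0.004 0 0 0;0.004 0 0 0",
)

```text
clock: 44.1
position: [0.4923, 0.1014, -0.0312]
ee_rot: [0.449, 0.522, -0.442, 0.575]
ft_force: [-42.5, -17.4, 110.3]
grip_width: 1.002
```

```bash
python3 -c "
from h import *
st()"
```

```text
t 44.1 p [ 0.4923  0.1014 -0.0312] yaw -1.364 tilt [ 0.064 -0.039 -0.997] q [ 0.33  0.43 -0.75  2.02  0.49  0.81 -2.07] F [-42.5 -17.4 110.3] w 1.002
```

>>> play_rows(
  increments="-0.004 0 0 0",
)

```text
clock: 44.2
position: [0.4922, 0.1017, -0.0267]
ee_rot: [0.448, 0.522, -0.442, 0.575]
ft_force: [-0.3, -0.1, -0.7]
grip_width: 1.001
```

```bash
python3 -c "
from h import *
st()"
```

```text
t 44.2 p [ 0.4922  0.1017 -0.0267] yaw -1.364 tilt [ 0.064 -0.04  -0.997] q [ 0.33  0.42 -0.76  2.02  0.48  0.82 -2.07] F [-0.3 -0.1 -0.7] w 1.001
```

>>> play_rows(
  increments="-0.05 0 0 0;-0.04 0 0 0;-0.02 0 0 0;-0.01 0 0 0;-0.005 0 0 0;0 0 0 0",
)

```text
clock: 44.8
position: [0.4835, 0.1069, 0.1005]
ee_rot: [0.448, 0.523, -0.442, 0.575]
ft_force: [0.5, -1.1, -0.5]
grip_width: 0.999
```

```bash
python3 -c "
from h import *
st()"
```

```text
t 44.8 p [0.4835 0.1069 0.1005] yaw -1.364 tilt [ 0.062 -0.04  -0.997] q [ 0.46  0.2  -0.87  1.94  0.25  1.04 -1.89] F [ 0.5 -1.1 -0.5] w 0.999
```

>>> play_rows(
  increments="-0.005 0 0 0;-0.01 0 0 0;-0.02 0 0 0;-0.04 0 0 0;-0.05 0 0 0;0 0 0 0;0 0 0 0",
)

```text
clock: 45.5
position: [0.4729, 0.1118, 0.2269]
ee_rot: [0.446, 0.526, -0.444, 0.572]
ft_force: [0.5, -0.4, -0.2]
grip_width: 0.997
```

```bash
python3 -c "
from h import *
st()"
```

```text
t 45.5 p [0.4729 0.1118 0.2269] yaw -1.362 tilt [ 0.052 -0.038 -0.998] q [ 0.53  0.04 -0.9   1.79  0.09  1.3  -1.75] F [ 0.5 -0.4 -0.2] w 0.997
```

>>> play_rows(
  increments="0.05 0 0 0;0.03 0 0 0;0.015 0 0 0;0.008 0 0 0;0.003 0 0 0;-0.01 0 0 0;-0.025 0 0 0;-0.05 0 0 0;-0.05 0 0 0;0 0 0 0;0 0 0 0",
)

```text
clock: 46.6
position: [0.4704, 0.1151, 0.2622]
ee_rot: [0.445, 0.527, -0.441, 0.573]
ft_force: [-0.6, -0.6, -0.7]
grip_width: 1.002
```

```bash
python3 -c "
from h import *
st()"
```

```text
t 46.6 p [0.4704 0.1151 0.2622] yaw -1.358 tilt [ 0.054 -0.036 -0.998] q [ 0.54  0.   -0.9   1.74  0.06  1.36 -1.73] F [-0.6 -0.6 -0.7] w 1.002
```

>>> play_rows(
  increments="0 0 -0.005 0;0 0 -0.01 0;0 0 -0.025 0;0 0 -0.05 0;0 0 -0.05 0;0 0 0 0;0 0 0 0",
)

```text
clock: 47.3
position: [0.4359, 0.2593, 0.2522]
ee_rot: [0.444, 0.529, -0.443, 0.572]
ft_force: [1.0, -0.3, -0.3]
grip_width: 1.004
```

```bash
python3 -c "
from h import *
st()"
```

```text
t 47.3 p [0.4359 0.2593 0.2522] yaw -1.357 tilt [ 0.048 -0.036 -0.998] q [ 0.32  0.14 -1.06  1.68  0.18  1.38 -2.12] F [ 1.  -0.3 -0.3] w 1.004
```

```bash
cat > tr.py <<'E'
from h import *
import sys
# overlay upper tray model at x y yaw zbase
o,M=st(); x,y,a,zb=map(float,sys.argv[2:6]); names=sys.argv[6].split(',')
def W(P): P=np.array(P,float); c,s=np.cos(a),np.sin(a); return np.c_[x+c*P[:,0]-s*P[:,1],y+s*P[:,0]+c*P[:,1],zb+P[:,2]]
th=np.linspace(0,2*np.pi,40)
L=[([[-100,-32,14],[100,-32,14],[100,32,14],[-100,32,14]],(0,255,255))]
for cx in (-62,0,62): L.append((np.c_[cx+28*np.cos(th),28*np.sin(th),th*0+14],(0,0,255)))
for yy in (-33,33): L.append(([[102,yy-9,48],[120,yy-9,48],[120,yy+9,48],[102,yy+9,48]],(255,255,0)))
L.append(([[-120,-17,48],[-102,-17,48],[-102,17,48],[-120,17,48]],(255,255,0)))
for n in names:
    c=camera(n); im=c['img']; k=1.55 if n=='wrist' else 6; 
    p0=proj(c,[x,y,zb],o)[0]; s=(256,192) if n=='wrist' else (66,50)
    a0=np.clip((p0-s).astype(int),0,[512-2*s[0],384-2*s[1]])
    im=cv2.resize(im[a0[1]:a0[1]+2*s[1],a0[0]:a0[0]+2*s[0]],None,fx=k,fy=k,interpolation=2)
    for P,col in L:
        q=proj(c,W(np.array(P)/1000),o); cv2.polylines(im,[((q-a0+.5)*k).astype(np.int32)],True,col,1)
    cv2.imwrite(f'pics/{sys.argv[1]}_{n}.png',im)
E
python3 tr.py u1 .4926 .2956 -2.930 0 wrist,top
```

```text
t 47.3 p [0.4359 0.2593 0.2522] yaw -1.357 tilt [ 0.048 -0.036 -0.998] q [ 0.32  0.14 -1.06  1.68  0.18  1.38 -2.12] F [ 1.  -0.3 -0.3] w 1.004
```

View pics/u1_wrist.png

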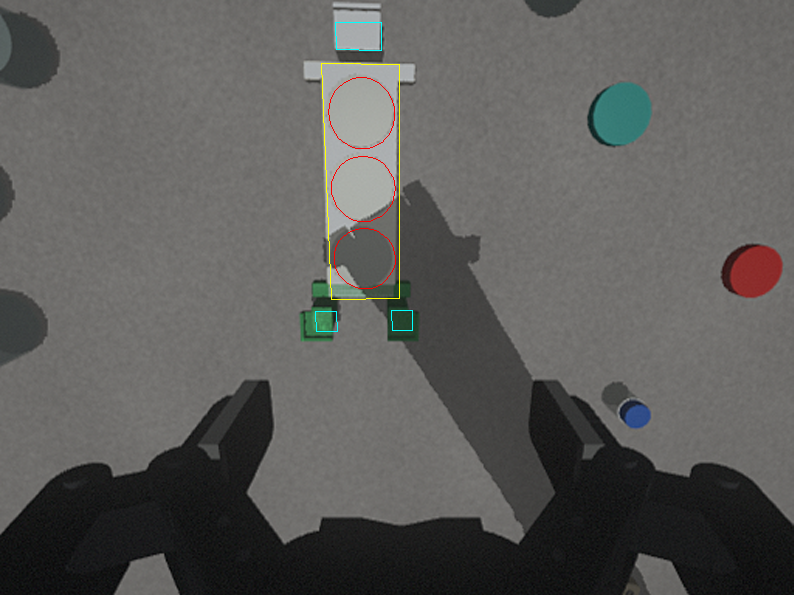

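View pics/u1_top.png

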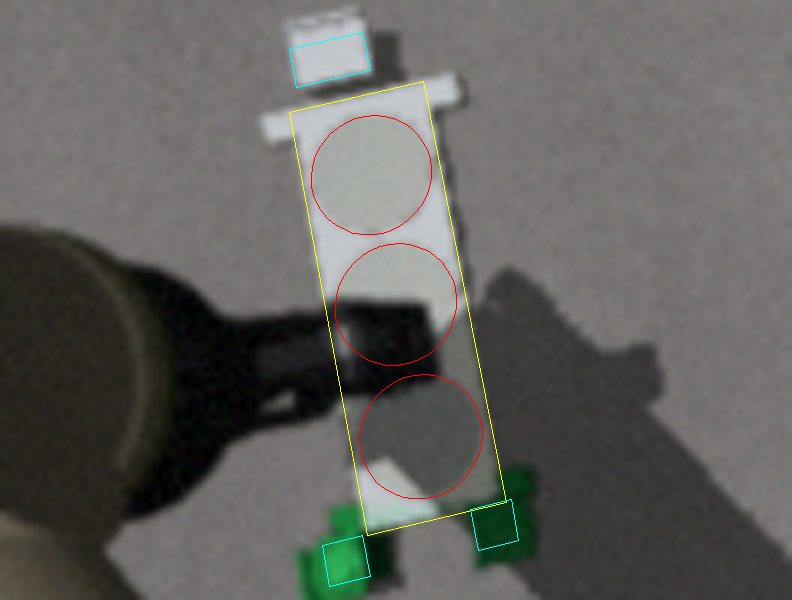

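```bash
python3 -c "
from h import *
to([.492,.2945,.05],-1.361)"
```

```text
t 47.4 p [0.4363 0.2585 0.2525] yaw -1.359 tilt [ 0.049 -0.036 -0.998] q [ 0.32  0.13 -1.06  1.68  0.18  1.38 -2.12] F [ 0.5 -0.9  0.7] w 1.002
tool delta (total) [ 0.2036  0.0539 -0.0327] turn 0.002
```

>>> play_rows(
  increments="0.01 0.01 -0.006 0;0.02 0.015 -0.01 0;0.03 0.015 -0.01 0;0.035 0.01 -0.006 0;0.035 0.004 0 0;0.03 0 0 0;0.02 0 0 0;0.01 0 0 0;0.005 0 0 0;0 0 0 0;0 0 0 0",
)

```text
clock: 48.5
position: [0.5019, 0.2815, 0.0512]
ee_rot: [0.449, 0.521, -0.45, 0.569]
ft_force: [-0.2, -0.1, 0.2]
grip_width: 1.002
```

```bash
python3 -c "
from h import *
to([.494,.2945,-.020],-1.361)
c=camera('wrist'); cv2.imwrite('pics/w21.png',c['img'])"
```

```text
t 48.5 p [0.5019 0.2815 0.0512] yaw -1.381 tilt [ 0.052 -0.044 -0.998] q [ 0.1   0.52 -0.91  1.76  0.53  1.1  -2.38] F [-0.2 -0.1  0.2] w 1.002
tool delta (total) [ 0.0701 -0.0083 -0.018 ] turn -0.02
```

View pics/w21.png

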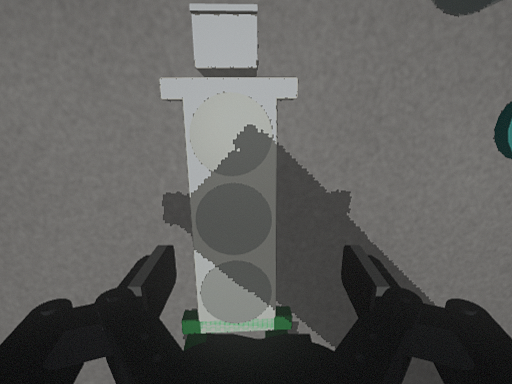

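>>> play_rows(
  increments="0 -0.004 -0.009 -0.02;0 -0.004 -0.008 0;0 0 -0.001 0;0 0 0 0",
)

```text
clock: 48.95
position: [0.4901, 0.3006, 0.0525]
ee_rot: [0.444, 0.525, -0.443, 0.575]
ft_force: [-0.0, 0.1, 0.0]
grip_width: 1.001
```

```bash
python3 -c "
from h import *
to([.494,.2945,-.020],-1.361)"
```

```text
t 48.95 p [0.4901 0.3006 0.0525] yaw -1.358 tilt [ 0.056 -0.042 -0.998] q [ 0.07  0.52 -0.92  1.76  0.54  1.1  -2.4 ] F [-0.   0.1  0. ] w 1.001
tool delta (total) [ 0.0728 -0.0008  0.003 ] turn 0.003
```

>>> play_rows(
  increments="0.008 0 0 0;0.015 0 0 0;0.015 0 0 0;0.012 0 0 0;0.006 0 0 0;0.003 0 0 0;0 0 0 0",
)

```text
clock: 49.65
position: [0.493, 0.2966, -0.0136]
ee_rot: [0.443, 0.526, -0.444, 0.574]
ft_force: [0.3, -0.7, 0.3]
grip_width: 1.002
```

```bash
python3 -c "
from h import *
to([.494,.2945,-.020],-1.361)"
```

```text
t 49.65 p [ 0.493   0.2966 -0.0136] yaw -1.359 tilt [ 0.053 -0.044 -0.998] q [ 0.03  0.61 -0.86  1.79  0.62  1.01 -2.45] F [ 0.3 -0.7  0.3] w 1.002
tool delta (total) [0.0065 0.0003 0.0019] turn 0.002
```

>>> play_rows(
  increments="0.003 0 0.001 0;0.002 0 0 0;0 0 0 0",
)

```text
clock: 49.95
position: [0.494, 0.2957, -0.0181]
ee_rot: [0.444, 0.525, -0.444, 0.575]
ft_force: [-0.5, 0.3, 0.2]
grip_width: 1.003
```

>>> play_rows(
  increments="0 0 0 0;0 0 0 0;0 0 0 0;0 0 0 0",
  hand=1,
  squeeze=30,
)

```text
clock: 50.35
position: [0.4944, 0.2959, -0.0171]
ee_rot: [0.444, 0.525, -0.443, 0.575]
ft_force: [-0.4, 0.0, -2.0]
grip_width: 0.738
```

```bash
python3 -c "
from h import *
st()
c=camera('wrist'); cv2.imwrite('pics/w22.png',c['img'])"; python3 s.py s22.png
```

```text
t 50.35 p [ 0.4944  0.2959 -0.0171] yaw -1.359 tilt [ 0.055 -0.043 -0.998] q [ 0.02  0.61 -0.85  1.8   0.63  1.   -2.46] F [-0.4  0.  -2. ] w 0.738
t 50.4 p [ 0.4944  0.2958 -0.0172] yaw -1.359 tilt [ 0.055 -0.043 -0.998] q [ 0.02  0.61 -0.85  1.8   0.63  1.   -2.46] F [ 0.6 -0.5 -1.3] w 0.736
```

View pics/w22.png

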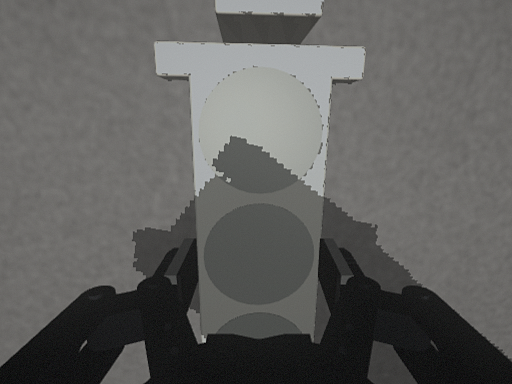

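View pics/s22.png

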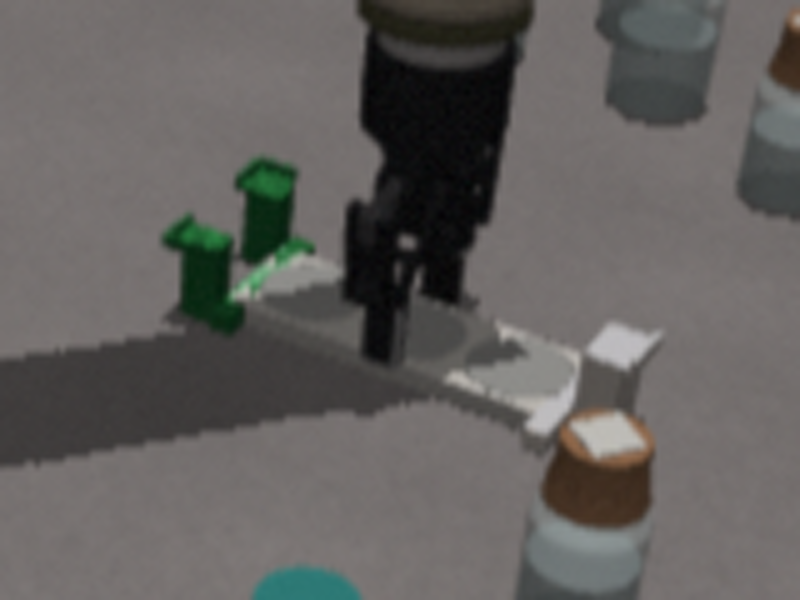

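>>> play_rows(
  increments="-0.005 0 0 0;-0.01 0 0 0;-0.02 0 0 0;-0.03 0 0 0;-0.035 0 0 0;-0.035 0 0 0;-0.03 0 0 0;-0.02 0 0 0;-0.01 0 0 0;-0.005 0 0 0;0 0 0 0",
  hand=1,
  squeeze=45,
)

```text
clock: 51.55
position: [0.4803, 0.3055, 0.1946]
ee_rot: [0.443, 0.526, -0.443, 0.576]
ft_force: [-0.2, -0.2, -2.2]
grip_width: 0.732
```

```bash
python3 -c "
from h import *
st()
c=camera('wrist'); cv2.imwrite('pics/w23.png',c['img'])
c=camera('scene'); cv2.imwrite('pics/s23.png',cv2.resize(c['img'][40:240,180:440],None,fx=3,fy=3,interpolation=2))"
```

```text
t 51.55 p [0.4803 0.3055 0.1946] yaw -1.355 tilt [ 0.055 -0.044 -0.998] q [ 0.14  0.36 -1.02  1.62  0.39  1.34 -2.29] F [-0.2 -0.2 -2.2] w 0.732
```

View pics/w23.png

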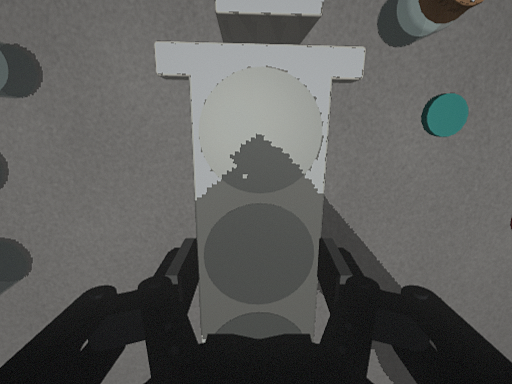

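View pics/s23.png

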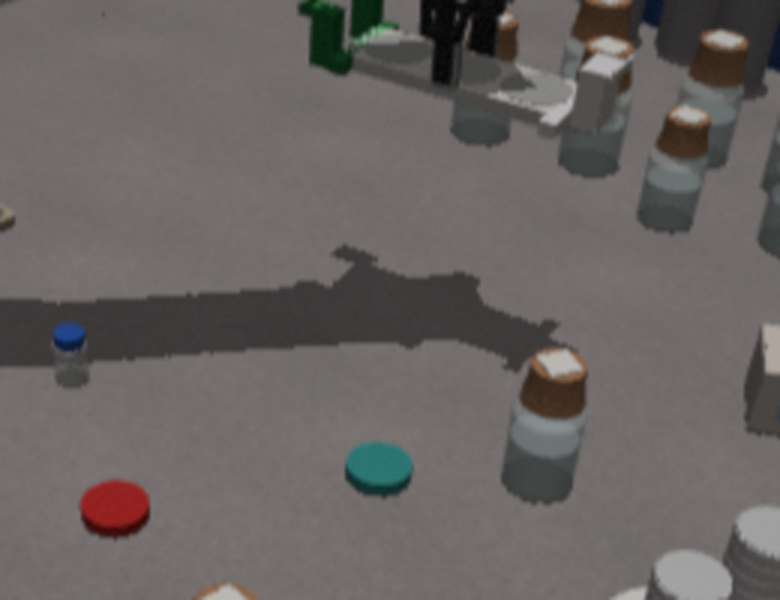

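>>> play_rows(
  increments="0 0.003 0.015 0;0 0.006 0.03 0;0 0.008 0.035 0;0 0.008 0.035 0;0 0.008 0.035 0;0 0.008 0.035 0;0 0.008 0.035 0;0 0.008 0.035 0;0 0.008 0.03 0;0 0.006 0.02 0;0 0.003 0.012 0;0 0 0.006 0;0 0 0 0",
)

```text
clock: 52.95
position: [0.6199, -0.0079, 0.1967]
ee_rot: [0.435, 0.534, -0.448, 0.57]
ft_force: [-0.8, -0.0, -2.2]
grip_width: 0.732
```

```bash
python3 -c "
from h import *
to([.62,0,.2],1.571)"
```

```text
t 52.95 p [ 0.6199 -0.0079  0.1967] yaw -1.351 tilt [ 0.028 -0.046 -0.999] q [ 0.58  0.44 -0.88  1.49  0.4   1.36 -1.69] F [-0.8 -0.  -2.2] w 0.732
tool delta (total) [-0.0036  0.0019 -0.0075] turn -2.922
```

>>> play_rows(
  increments="0 0 0 -0.05;0 0 0 -0.1;0 0 0 -0.12;0 0 0 -0.12;0 0 0 -0.12;0 0 0 -0.12;0 0 0 -0.12;0 0 0 -0.12;0 0 0 -0.12;0 0 0 -0.12;0 0 0 -0.12;0 0 0 -0.12",
)

```text
clock: 54.15
position: [0.6125, 0.014, 0.1967]
ee_rot: [-0.044, 0.697, 0.013, 0.715]
ft_force: [-0.1, -0.1, -1.5]
grip_width: 0.727
```

```bash
python3 -c "
from h import *
to([.62,0,.2],1.571)"
```

```text
t 54.15 p [0.6125 0.014  0.1967] yaw 0.081 tilt [ 0.027 -0.042 -0.999] q [ 0.71  0.54 -1.15  1.5   0.55  1.42 -0.39] F [-0.1 -0.1 -1.5] w 0.727
tool delta (total) [-0.0025 -0.0146  0.0064] turn -1.49
```

>>> play_rows(
  increments="0.01 -0.005 0 0;0.02 -0.005 0.003 0;0.03 -0.003 0.003 0;0.025 0 0 0;0.015 0 0 0;0.007 0 0 0;0 0 0 0",
)

```text
clock: 54.85
position: [0.6205, 0.0019, 0.0847]
ee_rot: [-0.041, 0.697, 0.011, 0.716]
ft_force: [-0.4, 0.1, -1.5]
grip_width: 0.73
```

```bash
python3 -c "
from h import *
to([.62,0,.2],1.571)
c=camera('scene'); cv2.imwrite('pics/s24.png',cv2.resize(c['img'][80:300,170:440],None,fx=2.7,fy=2.7,interpolation=2))"
```

```text
t 54.85 p [0.6205 0.0019 0.0847] yaw 0.074 tilt [ 0.028 -0.041 -0.999] q [ 0.68  0.65 -1.07  1.61  0.65  1.24 -0.45] F [-0.4  0.1 -1.5] w 0.73
tool delta (total) [-0.1151 -0.0068  0.0022] turn -1.497
```

View pics/s24.png

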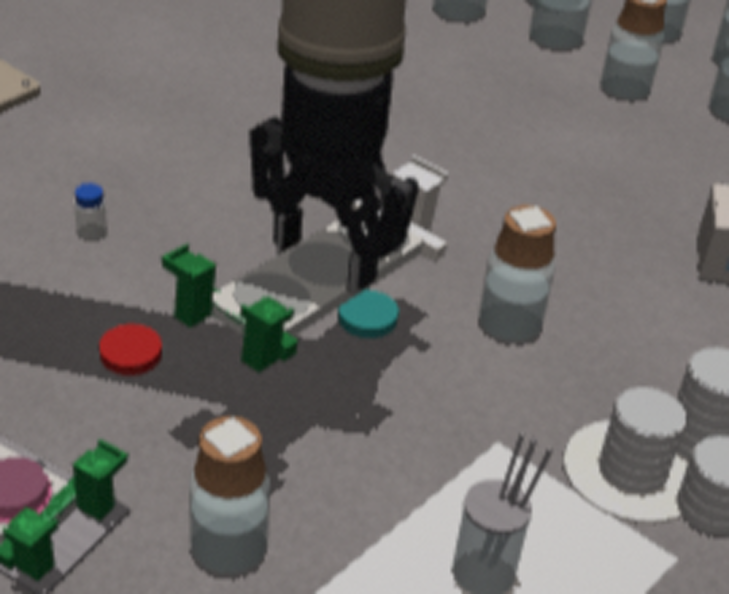

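>>> play_rows(
  increments="0 0.006 -0.01 0;0 0.006 -0.01 0;0 0.006 -0.008 0;0 0 0 -0.05;0 0 0 -0.1;0 0 0 -0.12;0 0 0 -0.12;0 0 0 -0.12;0 0 0 -0.12;0 0 0 -0.12;0 0 0 -0.12",
)

```text
clock: 56.0
position: [0.5861, 0.0249, 0.0919]
ee_rot: [-0.353, 0.619, 0.312, 0.628]
ft_force: [0.2, 0.5, -1.7]
grip_width: 0.726
```

```bash
python3 -c "
from h import *
to([.615,0,.0],1.571)"
```

```text
t 56.0 p [0.5861 0.0249 0.0919] yaw 0.979 tilt [ 0.04  -0.046 -0.998] q [ 0.79  0.69 -1.28  1.7   0.75  1.28  0.33] F [ 0.2  0.5 -1.7] w 0.726
tool delta (total) [ 0.094  -0.0324 -0.003 ] turn -0.592
```

>>> play_rows(
  increments="0.01 0 0 0;0.015 -0.005 0 0;0.01 -0.005 0 0;0.004 -0.005 0 0;0 0 0 -0.05;0 0 0 -0.07;0 0 0 -0.07;0 0 0 -0.07;0 0 0 -0.05;0 0 0 0",
)

```text
clock: 57.0
position: [0.6011, 0.0124, 0.0477]
ee_rot: [-0.445, 0.565, 0.402, 0.566]
ft_force: [-0.4, -0.4, -1.3]
grip_width: 0.73
```

```bash
python3 -c "
from h import *
to([.62,0,.0],1.571)
c=camera('scene'); cv2.imwrite('pics/s25.png',cv2.resize(c['img'][100:280,180:420],None,fx=3.2,fy=3.2,interpolation=2))"
```

```text
t 57.0 p [0.6011 0.0124 0.0477] yaw 1.285 tilt [ 0.038 -0.048 -0.998] q [ 0.78  0.79 -1.26  1.69  0.85  1.26  0.61] F [-0.4 -0.4 -1.3] w 0.73
tool delta (total) [ 0.049  -0.0192 -0.0049] turn -0.286
```

View pics/s25.png

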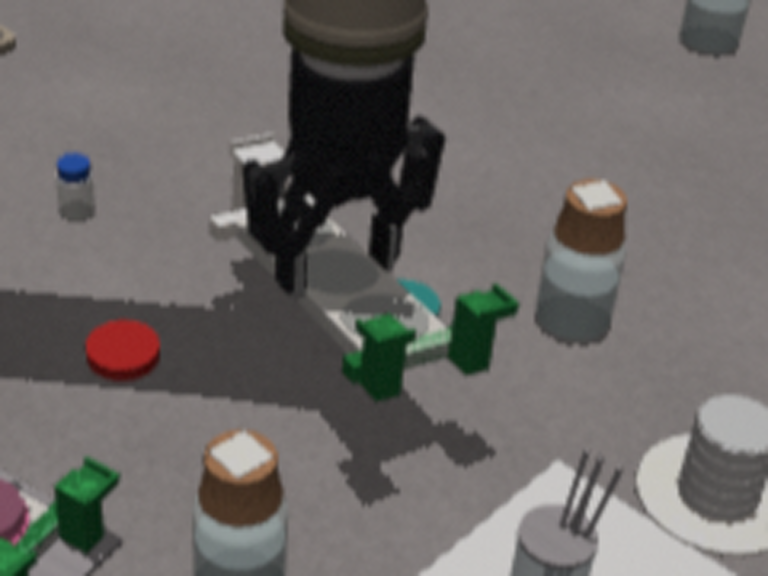

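>>> play_rows(
  increments="0 0 0 -0.04;0 -0.004 0 -0.07;0 -0.005 0 -0.07;0 -0.005 0 -0.07;0 -0.004 0 -0.04;0 0 0 0;0 0 0 0",
)

```text
clock: 57.75
position: [0.6202, 0.0089, 0.0473]
ee_rot: [0.52, -0.504, -0.477, -0.498]
ft_force: [0.3, 0.0, -1.3]
grip_width: 0.727
```

```bash
python3 -c "
from h import *
to([.62,0,-0.017],1.571)"; python3 tr.py u2 .62 0 0.0 .05 top
```

```text
t 57.75 p [0.6202 0.0089 0.0473] yaw 1.566 tilt [ 0.037 -0.049 -0.998] q [ 0.76  0.85 -1.28  1.64  0.9   1.31  0.89] F [ 0.3  0.  -1.3] w 0.727
tool delta (total) [ 0.0646  0.0026 -0.0058] turn -0.005
t 57.75 p [0.6202 0.0089 0.0473] yaw 1.566 tilt [ 0.037 -0.049 -0.998] q [ 0.76  0.85 -1.28  1.64  0.9   1.31  0.89] F [ 0.3  0.  -1.3] w 0.727
```

View pics/u2_top.png

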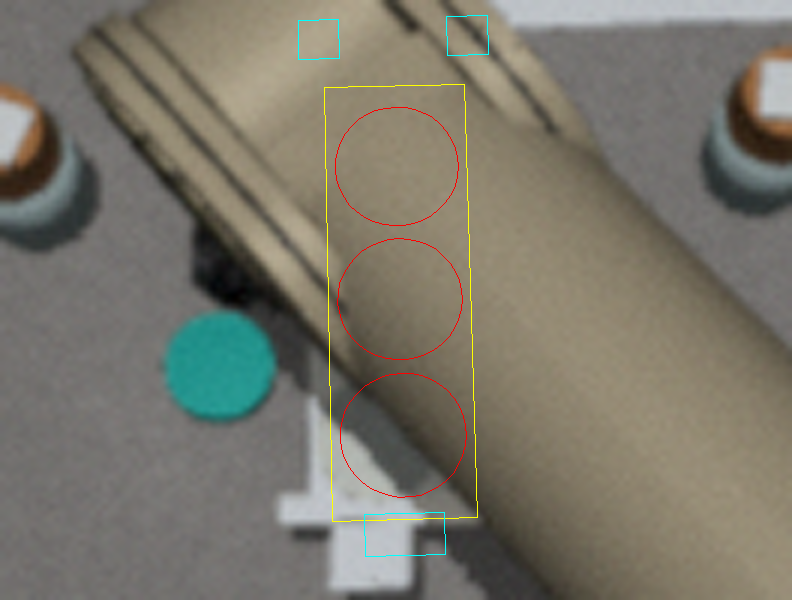

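>>> play_rows(
  increments="0 0 -0.006 0;0.01 0 -0.002 0;0.015 0 0 0;0.008 0 0 0;0.004 0 0 0;0 0 0 0",
)

```text
clock: 58.4
position: [0.6205, -0.0027, 0.0063]
ee_rot: [0.519, -0.505, -0.477, -0.498]
ft_force: [0.1, 0.2, -2.2]
grip_width: 0.73
```

```bash
python3 -c "
from h import *
to([.62,0,-0.017],1.571)
c=camera('scene'); cv2.imwrite('pics/s26.png',cv2.resize(c['img'][120:280,190:410],None,fx=3.6,fy=3.6,interpolation=2))"
```

```text
t 58.4 p [ 0.6205 -0.0027  0.0063] yaw 1.562 tilt [ 0.035 -0.05  -0.998] q [ 0.76  0.89 -1.23  1.66  0.95  1.25  0.88] F [ 0.1  0.2 -2.2] w 0.73
tool delta (total) [0.0231 0.0013 0.0038] turn -0.009
```

View pics/s26.png

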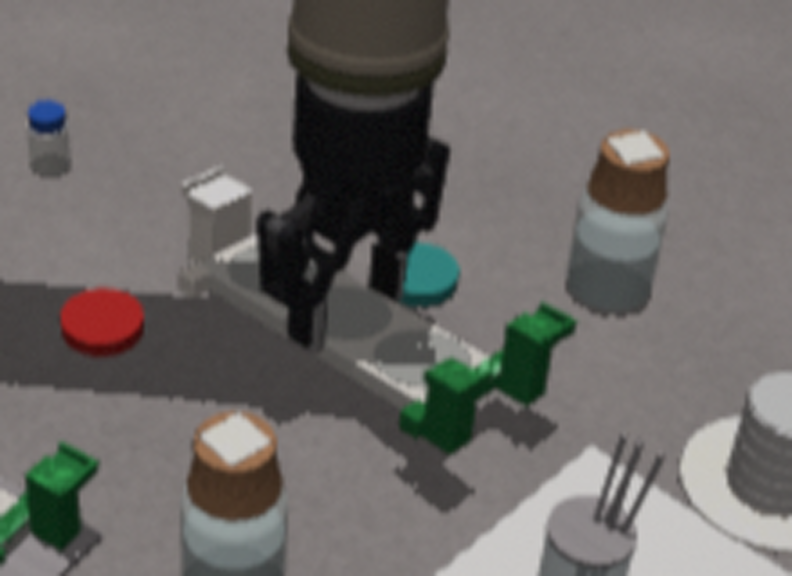

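>>> play_rows(
  increments="0.004 0 -0.004 0;0.003 0 0 0;0 0 0 0",
  hand=1,
  squeeze=22,
)

```text
clock: 58.75
position: [0.6213, -0.0069, 0.0001]
ee_rot: [0.519, -0.505, -0.476, -0.498]
ft_force: [0.3, -0.4, -2.0]
grip_width: 0.729
```

>>> play_rows(
  increments="0.003 0 0 0;0.002 0 0 0",
)

```text
clock: 58.95
position: [0.6219, -0.0072, -0.0047]
ee_rot: [0.52, -0.505, -0.476, -0.499]
ft_force: [-0.1, 0.1, -0.6]
grip_width: 0.731
```

>>> play_rows(
  increments="0.002 0 0 0;0.002 0 0 0",
)

```text
clock: 59.15
position: [0.6225, -0.0074, -0.0085]
ee_rot: [0.52, -0.504, -0.476, -0.499]
ft_force: [0.6, -0.4, 1.7]
grip_width: 0.731
```

>>> play_rows(
  increments="0.002 0 0 0;0.002 0 0 0",
)

```text
clock: 59.35
position: [0.6231, -0.0077, -0.0122]
ee_rot: [0.52, -0.504, -0.476, -0.499]
ft_force: [-0.8, 0.3, 3.2]
grip_width: 0.73
```

>>> play_rows(
  increments="0.002 0 0 0;0.001 0 0 0",
)

```text
clock: 59.55
position: [0.6234, -0.0077, -0.013]
ee_rot: [0.52, -0.505, -0.475, -0.499]
ft_force: [-7.8, -3.9, 17.2]
grip_width: 0.729
```

>>> play_rows(
  increments="0 0 0 0;0 0 0 0;0 0 0 0;0 0 0 0",
  hand=-0.7,
)

```text
clock: 59.95
position: [0.6234, -0.0072, -0.0132]
ee_rot: [0.52, -0.504, -0.475, -0.499]
ft_force: [-0.5, 0.6, 0.5]
grip_width: 0.851
```

```bash
python3 -c "
from h import *
st()
c=camera('wrist'); cv2.imwrite('pics/w26.png',c['img'])
c=camera('scene'); cv2.imwrite('pics/s27.png',cv2.resize(c['img'][120:280,190:410],None,fx=3.6,fy=3.6,interpolation=2))"
```

```text
t 59.95 p [ 0.6234 -0.0072 -0.0132] yaw 1.561 tilt [ 0.039 -0.05  -0.998] q [ 0.76  0.91 -1.21  1.67  0.97  1.22  0.87] F [-0.5  0.6  0.5] w 0.851
```

View pics/w26.png

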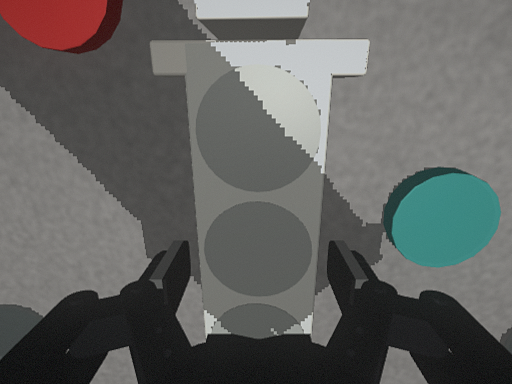

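View pics/s27.png

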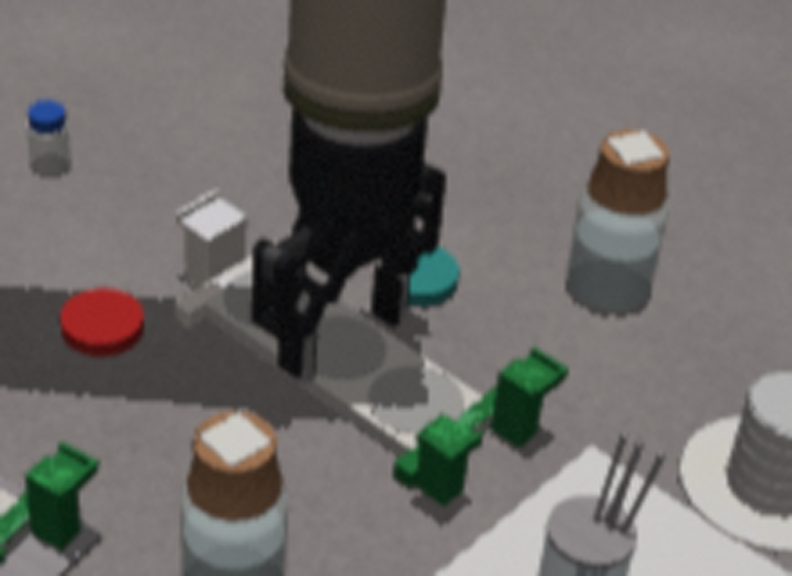

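>>> play_rows(
  increments="0.002 0 0 0;0.001 0 0 0",
)

```text
clock: 60.25
position: [0.6235, -0.0074, -0.0164]
ee_rot: [0.52, -0.504, -0.475, -0.499]
ft_force: [0.0, -0.4, -0.5]
grip_width: 0.85
```

>>> play_rows(
  increments="0 0 0 0;0 0 0 0;0 0 0 0;0 0 0 0;0 0 0 0",
  hand=1,
  squeeze=45,
)

```text
clock: 60.75
position: [0.6235, -0.0074, -0.0161]
ee_rot: [0.52, -0.505, -0.475, -0.499]
ft_force: [-1.1, -0.3, 1.5]
grip_width: 0.725
```

```bash
python3 tr.py u3 .6234 -.0065 -0.01 0 wrist
```

```text
t 60.75 p [ 0.6235 -0.0074 -0.0161] yaw 1.561 tilt [ 0.039 -0.05  -0.998] q [ 0.75  0.91 -1.2   1.67  0.97  1.22  0.87] F [-1.1 -0.3  1.5] w 0.725
```

View pics/u3_wrist.png

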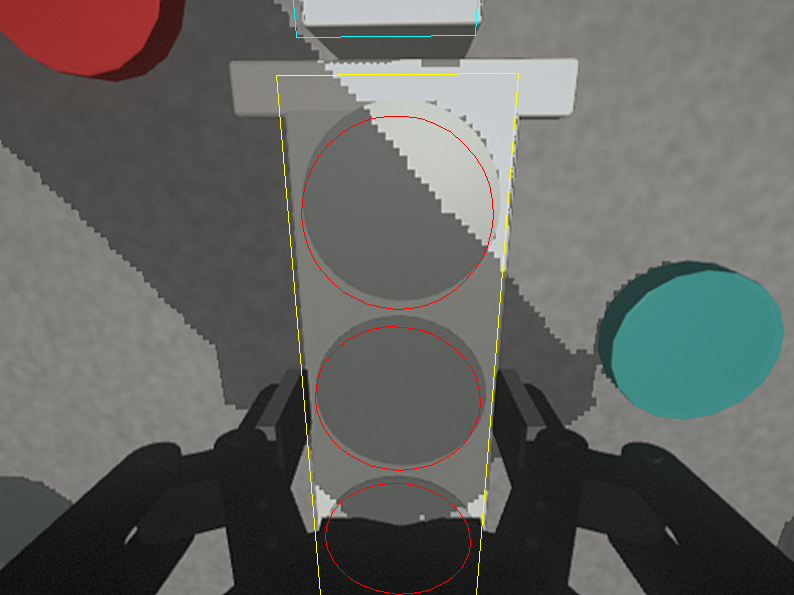

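>>> play_rows(
  increments="-0.005 0 0 0;-0.01 0 0 0;-0.02 0 0 0;-0.03 0 0 0;-0.035 0 0 0;-0.03 0 0 0;-0.02 0 0 0;-0.015 0 0 0;-0.008 0 0 0;-0.003 0 0 0;0 0 0 0",
)

```text
clock: 61.9
position: [0.6147, 0.0041, 0.1752]
ee_rot: [0.521, -0.503, -0.476, -0.499]
ft_force: [0.7, 0.0, -1.7]
grip_width: 0.726
```

```bash
python3 -c "
from h import *
to([.51,-.2756,.16],1.763)
c=camera('wrist'); cv2.imwrite('pics/w27.png',c['img'])
c=camera('scene'); cv2.imwrite('pics/s28.png',cv2.resize(c['img'][60:260,180:440],None,fx=3,fy=3,interpolation=2))"
```

```text
t 61.9 p [0.6147 0.0041 0.1752] yaw 1.565 tilt [ 0.041 -0.05  -0.998] q [ 0.82  0.71 -1.39  1.53  0.77  1.47  0.98] F [ 0.7  0.  -1.7] w 0.726
tool delta (total) [ 0.0247  0.1042 -0.2793] turn -0.198
```

View pics/s28.png

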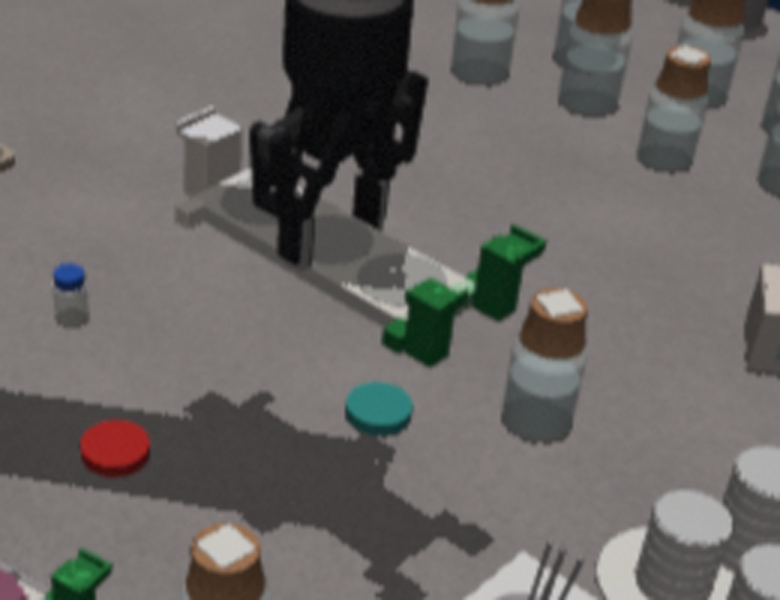

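>>> play_rows(
  increments="0 0.002 -0.012 0;0 0.005 -0.025 0;0 0.008 -0.03 0;0 0.01 -0.03 0;0 0.01 -0.03 0;0 0.005 -0.02 0;0 0 -0.01 0;0 0 0 0",
)

```text
clock: 62.8
position: [0.568, -0.1649, 0.174]
ee_rot: [0.518, -0.506, -0.478, -0.497]
ft_force: [-0.8, 0.6, -1.3]
grip_width: 0.728
```

```bash
python3 -c "
from h import *
to([.51,-.2756,.16],1.763)"
```

```text
t 62.8 p [ 0.568  -0.1649  0.174 ] yaw 1.563 tilt [ 0.03  -0.048 -0.998] q [ 1.18  0.67 -1.41  1.6   0.72  1.43  1.27] F [-0.8  0.6 -1.3] w 0.728
tool delta (total) [ 0.0175  0.0577 -0.1104] turn -0.2
```

>>> play_rows(
  increments="0 0.005 -0.01 0;0 0.01 -0.02 0;0 0.012 -0.025 0;0 0.012 -0.02 0;0 0.01 -0.015 0;0 0.005 -0.01 0;0 0 -0.004 0;0 0 0 0",
)

```text
clock: 63.6
position: [0.5129, -0.2657, 0.1764]
ee_rot: [0.52, -0.502, -0.483, -0.495]
ft_force: [-0.7, 0.2, -1.6]
grip_width: 0.73
```

```bash
python3 -c "
from h import *
to([.51,-.2756,.085],1.763)
c=camera('wrist'); cv2.imwrite('pics/w28.png',c['img'])
c=camera('scene'); cv2.imwrite('pics/s29.png',cv2.resize(c['img'][110:330,60:340],None,fx=2.7,fy=2.7,interpolation=2))"
```

```text
t 63.6 p [ 0.5129 -0.2657  0.1764] yaw 1.576 tilt [ 0.031 -0.044 -0.999] q [ 1.42  0.63 -1.42  1.64  0.68  1.4   1.5 ] F [-0.7  0.2 -1.6] w 0.73
tool delta (total) [ 0.0917  0.0057 -0.0059] turn -0.187
```

View pics/s29.png

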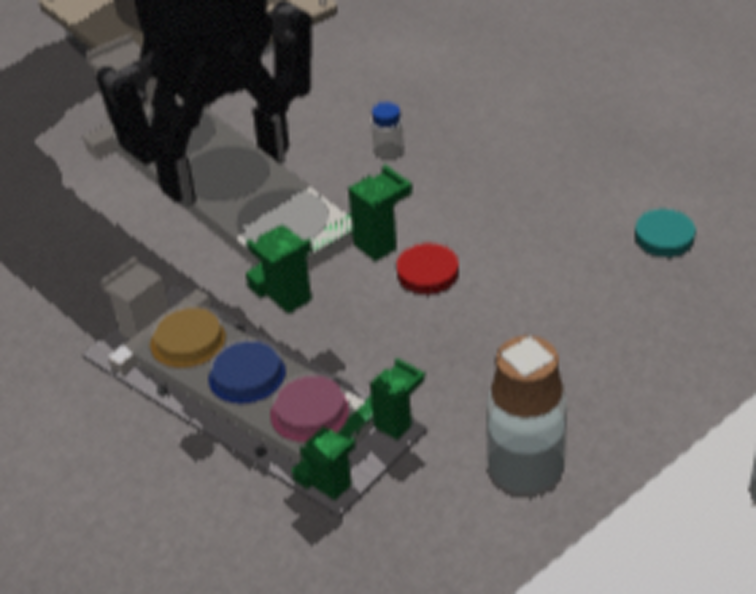

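>>> play_rows(
  increments="0.005 0.003 -0.003 0;0.012 0.003 -0.003 0;0.02 0 0 0;0.02 0 0 0;0.015 0 0 0;0.008 0 0 0;0.003 0 0 0;0 0 0 0",
)

```text
clock: 64.5
position: [0.5098, -0.2719, 0.0869]
ee_rot: [0.521, -0.5, -0.485, -0.493]
ft_force: [-0.3, 0.2, -2.0]
grip_width: 0.728
```

```bash
python3 -c "
from h import *
to([.51,-.2756,.085],1.763)"
```

```text
t 64.5 p [ 0.5098 -0.2719  0.0869] yaw 1.583 tilt [ 0.03  -0.042 -0.999] q [ 1.38  0.71 -1.33  1.73  0.77  1.27  1.46] F [-0.3  0.2 -2. ] w 0.728
tool delta (total) [ 0.002  -0.0001 -0.0036] turn -0.18
```

Now the small final turn.

>>> play_rows(
  increments="0 0 -0.002 -0.03;0 0 -0.002 -0.045;0 0 0 -0.045;0 0 0 -0.04;0 0 0 -0.015;0 0 0 0;0 0 0 0",
)

```text
clock: 65.2
position: [0.5125, -0.2765, 0.0917]
ee_rot: [0.566, -0.453, -0.526, -0.445]
ft_force: [-0.6, 0.5, -2.1]
grip_width: 0.729
```

```bash
python3 -c "
from h import *
to([.51,-.2756,.06],1.763)"; python3 tr.py u4 .5062 -.2739 .192 .104 scene,wrist,top
```

```text
t 65.2 p [ 0.5125 -0.2765  0.0917] yaw 1.763 tilt [ 0.036 -0.045 -0.998] q [ 1.4   0.73 -1.36  1.72  0.79  1.29  1.63] F [-0.6  0.5 -2.1] w 0.729
tool delta (total) [0.0315 0.0031 0.003 ] turn 0.0
t 65.2 p [ 0.5125 -0.2765  0.0917] yaw 1.763 tilt [ 0.036 -0.045 -0.998] q [ 1.4   0.73 -1.36  1.72  0.79  1.29  1.63] F [-0.6  0.5 -2.1] w 0.729
```

View pics/u4_scene.png

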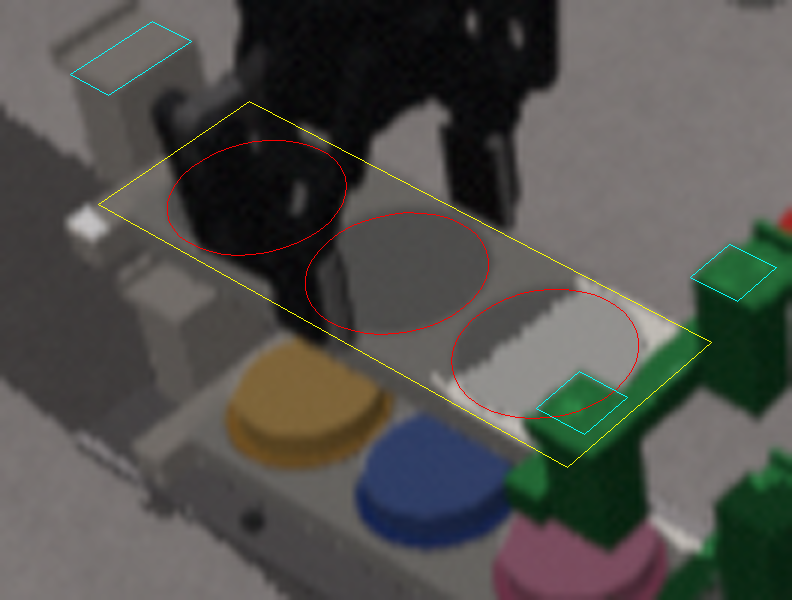

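View pics/u4_wrist.png

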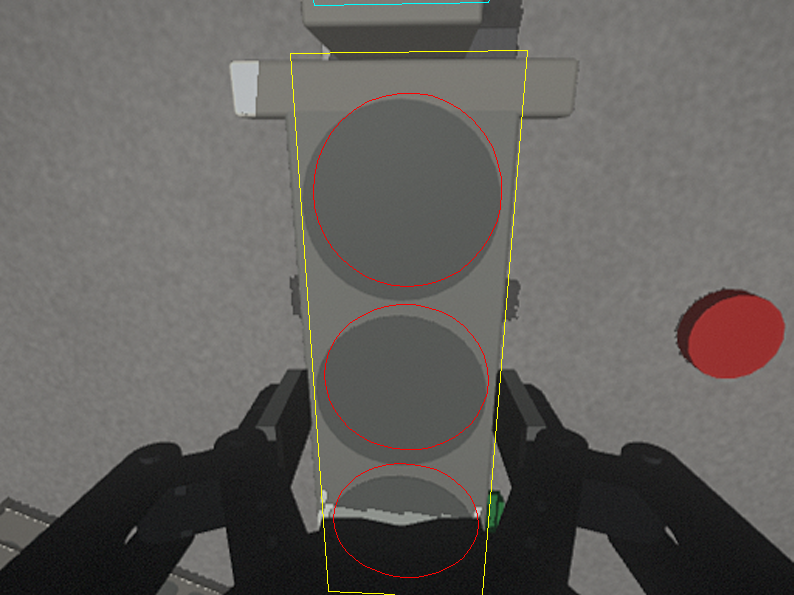

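View pics/u4_top.png

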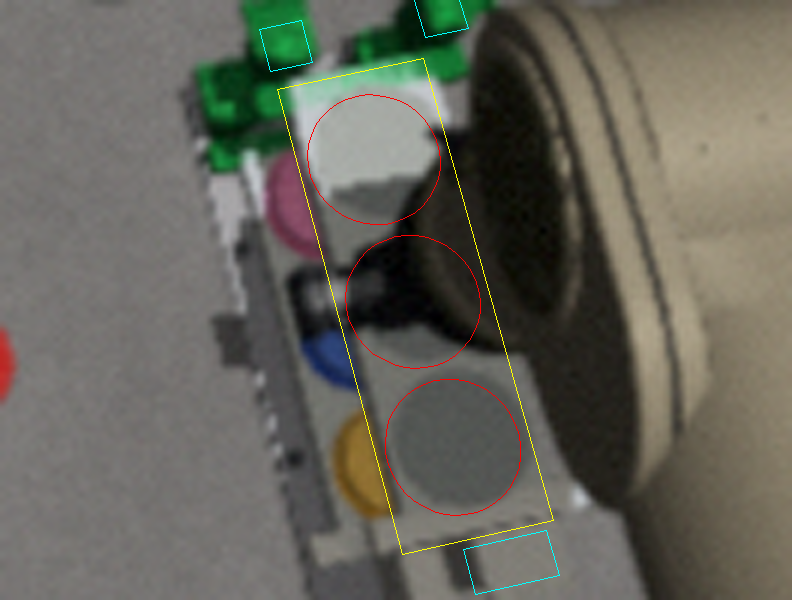

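>>> play_rows(
  increments="0 0.003 0.003 0;0.008 0 0 0;0.012 0 0 0;0.01 0 0 0;0.005 0 0 0;0 0 0 0;0 0 0 0",
)

```text
clock: 66.05
position: [0.5091, -0.2754, 0.0518]
ee_rot: [0.565, -0.454, -0.527, -0.445]
ft_force: [0.2, -0.9, -0.7]
grip_width: 0.728
```

```bash
python3 -c "
from h import *
to([.51,-.2756,.038],1.763)"; python3 tr.py u5 .5062 -.2739 .192 .070 scene,wrist,top
```

```text
t 66.05 p [ 0.5091 -0.2754  0.0518] yaw 1.763 tilt [ 0.034 -0.044 -0.998] q [ 1.38  0.77 -1.32  1.76  0.83  1.23  1.6 ] F [ 0.2 -0.9 -0.7] w 0.728
tool delta (total) [ 0.0138 -0.0005  0.0003] turn 0.0
t 66.05 p [ 0.5091 -0.2754  0.0518] yaw 1.763 tilt [ 0.034 -0.044 -0.998] q [ 1.38  0.77 -1.32  1.76  0.83  1.23  1.6 ] F [ 0.2 -0.9 -0.7] w 0.728
```

View pics/u5_scene.png

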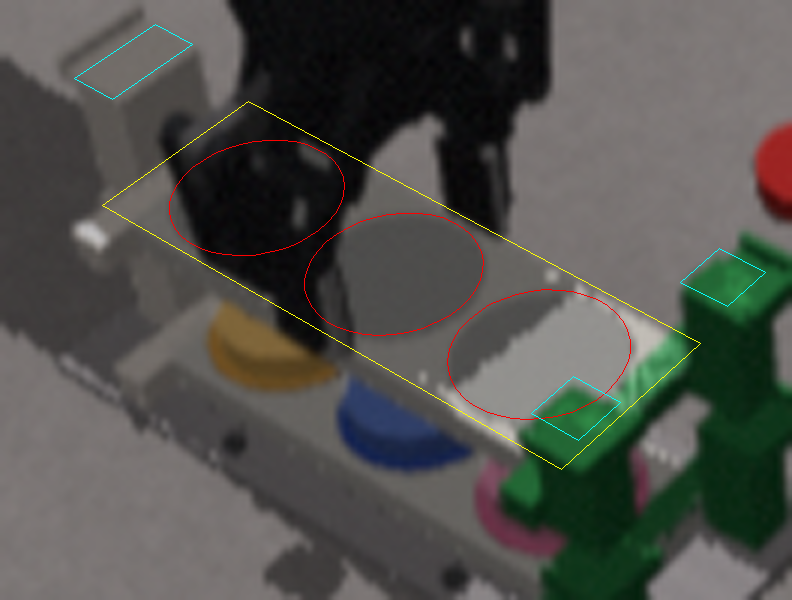

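View pics/u5_wrist.png

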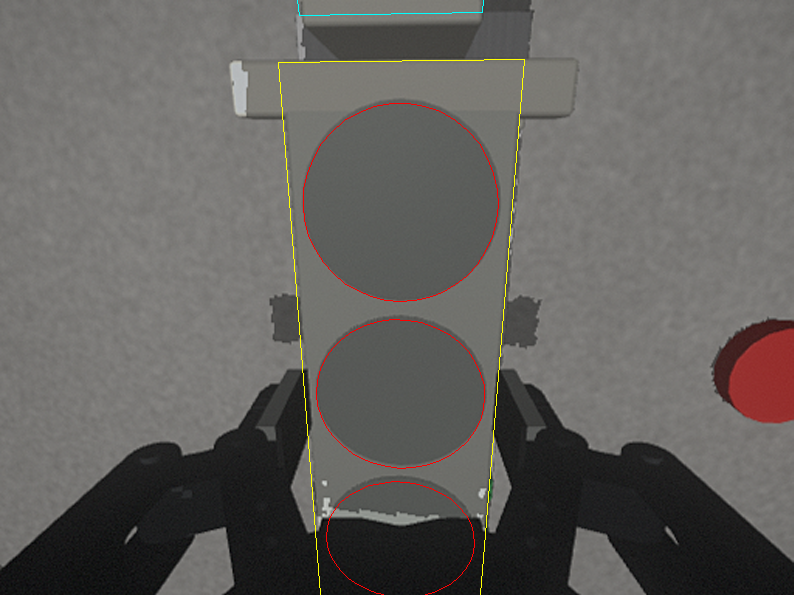

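View pics/u5_top.png

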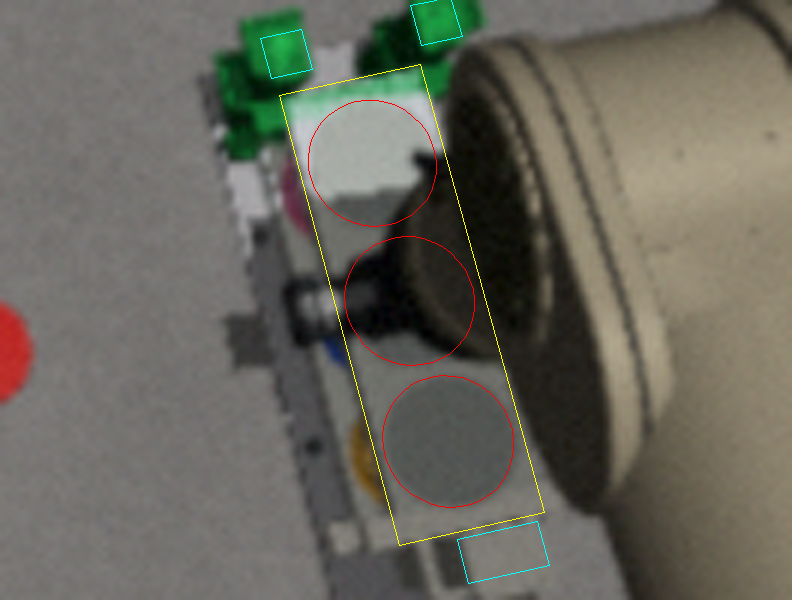

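>>> play_rows(
  increments="0.003 0 0 0;0.004 0 0 0;0.002 0 0 0;0 0 0 0",
)

```text
clock: 66.6
position: [0.51, -0.2762, 0.0432]
ee_rot: [0.565, -0.454, -0.526, -0.445]
ft_force: [-0.3, -0.4, -1.4]
grip_width: 0.73
```

```bash
python3 -c "
from h import *
to([.51,-.2756,.038],1.763)"; python3 tr.py u6 .5062 -.2739 .192 .0585 scene,wrist,top
python3 - <<'E'
from h import *
c=camera('scene'); cv2.imwrite('pics/s30.png',cv2.resize(c['img'][190:310,70:230],None,fx=5,fy=5,interpolation=2))
E
```

```text
t 66.6 p [ 0.51   -0.2762  0.0432] yaw 1.763 tilt [ 0.035 -0.045 -0.998] q [ 1.37  0.77 -1.3   1.77  0.85  1.22  1.6 ] F [-0.3 -0.4 -1.4] w 0.73
tool delta (total) [0.0052 0.     0.0009] turn -0.0
t 66.6 p [ 0.51   -0.2762  0.0432] yaw 1.763 tilt [ 0.035 -0.045 -0.998] q [ 1.37  0.77 -1.3   1.77  0.85  1.22  1.6 ] F [-0.3 -0.4 -1.4] w 0.73
```

View pics/s30.png

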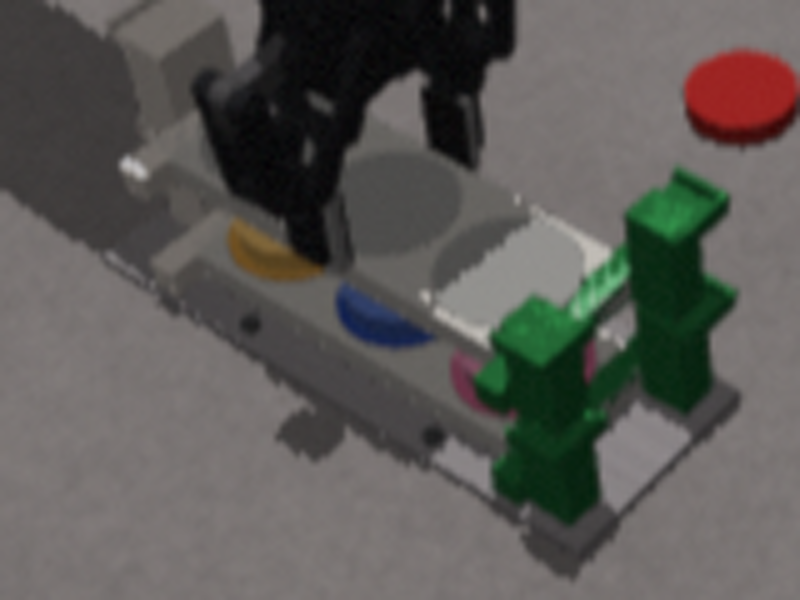

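View pics/u6_wrist.png

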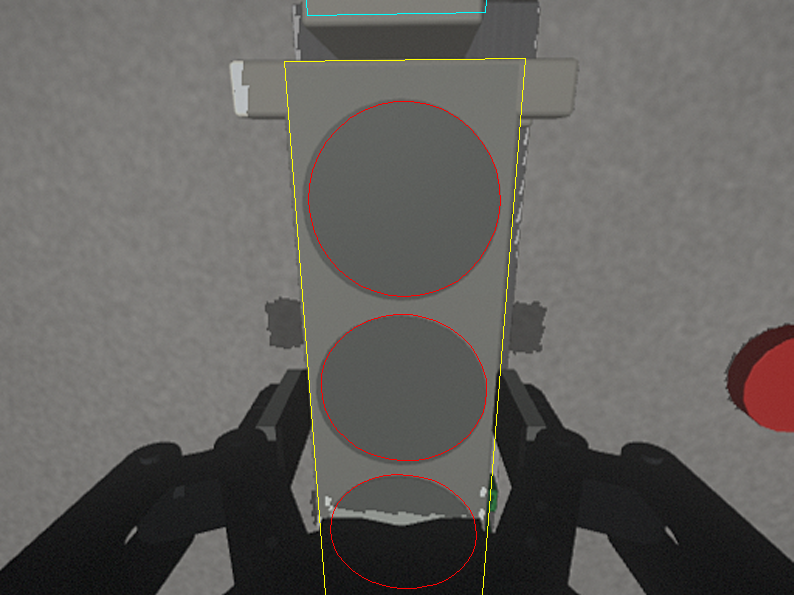

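>>> play_rows(
  increments="0 0 0.001 0;0.002 0 0 0;0.001 0 0 0",
  hand=1,
  squeeze=22,
)

```text
clock: 67.1
position: [0.5103, -0.2754, 0.0407]
ee_rot: [0.566, -0.454, -0.525, -0.445]
ft_force: [0.1, -0.1, -2.5]
grip_width: 0.728
```

>>> play_rows(
  increments="0.0015 0 0 0;0 0 0 0",
)

```text
clock: 67.3
position: [0.5103, -0.2754, 0.0389]
ee_rot: [0.566, -0.454, -0.525, -0.445]
ft_force: [-0.2, 0.3, -1.7]
grip_width: 0.726
```

```bash
python3 -c "
from h import *
to([.51,-.2756,.038],1.763)"
python3 - <<'E'
from h import *
c=camera('scene'); cv2.imwrite('pics/s31.png',cv2.resize(c['img'][190:310,70:230],None,fx=5,fy=5,interpolation=2))
E
```

```text
t 67.3 p [ 0.5103 -0.2754  0.0389] yaw 1.763 tilt [ 0.036 -0.046 -0.998] q [ 1.37  0.78 -1.3   1.77  0.85  1.21  1.59] F [-0.2  0.3 -1.7] w 0.726
tool delta (total) [ 0.0009  0.0003 -0.0001] turn -0.0
```

View pics/s31.png

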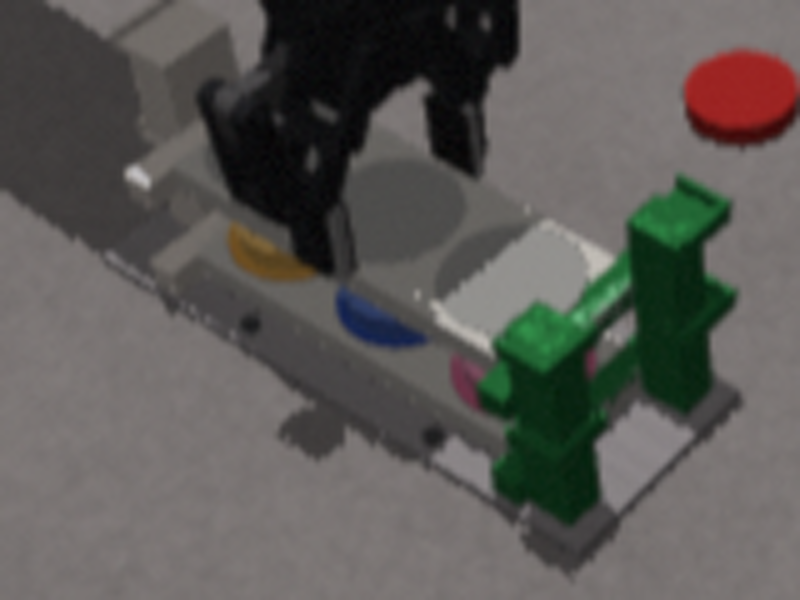

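>>> play_rows(
  increments="0.001 0 0 0;0 0 0 0",
)

```text
clock: 67.55
position: [0.5104, -0.2755, 0.0381]
ee_rot: [0.566, -0.454, -0.525, -0.445]
ft_force: [-0.3, 0.4, -0.7]
grip_width: 0.724
```

>>> play_rows(
  increments="0.001 0 0 0;0 0 0 0",
)

```text
clock: 67.75
position: [0.5107, -0.2755, 0.0381]
ee_rot: [0.566, -0.454, -0.525, -0.445]
ft_force: [-0.2, 0.3, -1.3]
grip_width: 0.726
```

```bash
python3 -c "
from h import *
to([.51,-.2756,.038],1.763)"
```

```text
t 67.75 p [ 0.5107 -0.2755  0.0381] yaw 1.763 tilt [ 0.036 -0.046 -0.998] q [ 1.36  0.78 -1.3   1.77  0.85  1.21  1.59] F [-0.2  0.3 -1.3] w 0.726
tool delta (total) [0.0001 0.0007 0.    ] turn -0.0
```

>>> play_rows(
  increments="0.0015 0 0 0;0 0 0 0",
)

```text
clock: 67.95
position: [0.511, -0.2756, 0.0382]
ee_rot: [0.566, -0.454, -0.525, -0.445]
ft_force: [-0.0, 0.5, -1.3]
grip_width: 0.725
```

>>> play_rows(
  increments="0.0015 0 0 0;0 0 0 0",
)

```text
clock: 68.15
position: [0.5113, -0.2756, 0.0381]
ee_rot: [0.566, -0.454, -0.525, -0.444]
ft_force: [-1.1, -0.1, -1.2]
grip_width: 0.728
```

>>> play_rows(
  increments="0.0015 0 0 0;0 0 0 0",
)

```text
clock: 68.35
position: [0.5115, -0.2757, 0.038]
ee_rot: [0.566, -0.455, -0.525, -0.444]
ft_force: [-0.4, -0.3, -1.6]
grip_width: 0.726
```

>>> play_rows(
  increments="0.001 0 0 0",
)

```text
clock: 68.45
position: [0.5116, -0.2757, 0.0378]
ee_rot: [0.566, -0.455, -0.524, -0.444]
ft_force: [-10.1, 2.1, 19.9]
grip_width: 0.727
```

```bash
python3 tr.py u7 .5062 -.2739 .192 .054 scene,wrist,top
```

```text
t 68.45 p [ 0.5116 -0.2757  0.0378] yaw 1.762 tilt [ 0.036 -0.049 -0.998] q [ 1.36  0.78 -1.29  1.77  0.86  1.21  1.59] F [-10.1   2.1  19.9] w 0.727
```

View pics/u7_scene.png

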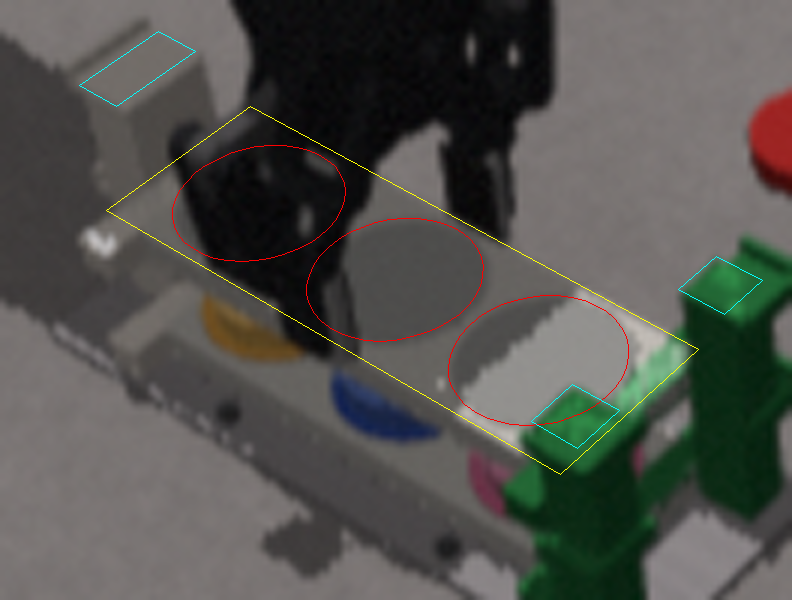

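View pics/u7_wrist.png

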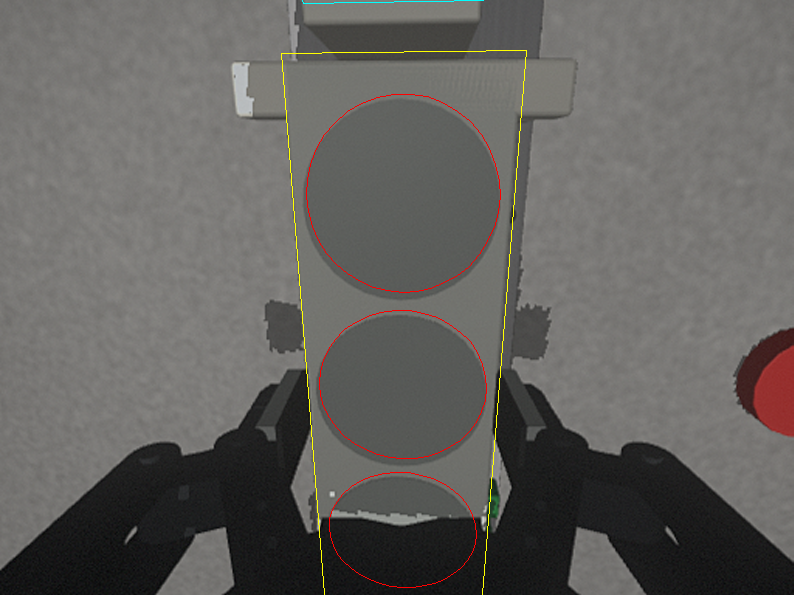

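>>> play_rows(
  increments="-0.001 0.0015 0 0;0 0 0 0",
)

```text
clock: 68.8
position: [0.5103, -0.276, 0.0386]
ee_rot: [0.567, -0.455, -0.524, -0.444]
ft_force: [-0.7, -0.0, -1.1]
grip_width: 0.728
```

```bash
python3 tr.py u8 .5062 -.2739 .192 .054 scene,wrist,top;  python3 - <<'E'
from h import *
c=camera('scene'); cv2.imwrite('pics/s32.png',cv2.resize(c['img'][190:310,70:230],None,fx=5,fy=5,interpolation=2))
E
```

```text
t 68.8 p [ 0.5103 -0.276   0.0386] yaw 1.763 tilt [ 0.037 -0.049 -0.998] q [ 1.36  0.78 -1.3   1.77  0.85  1.21  1.59] F [-0.7 -0.  -1.1] w 0.728
```

View pics/u8_wrist.png

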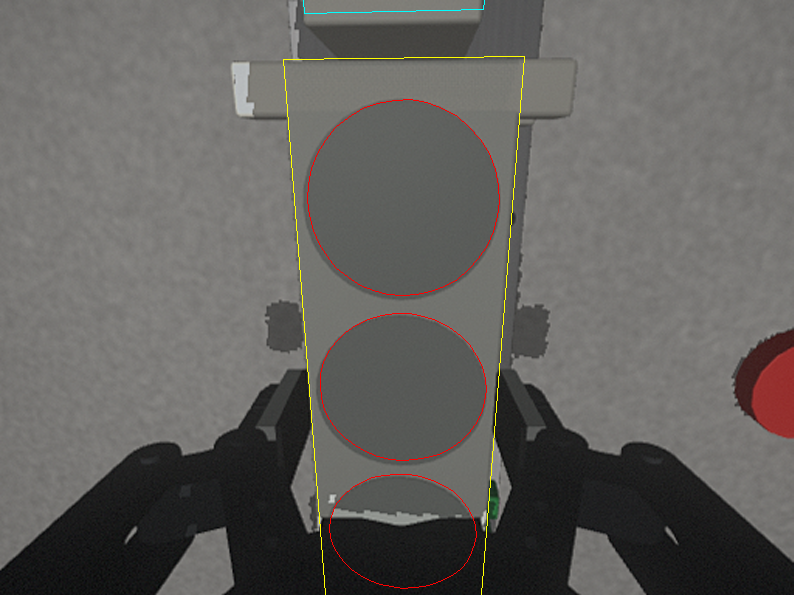

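View pics/s32.png

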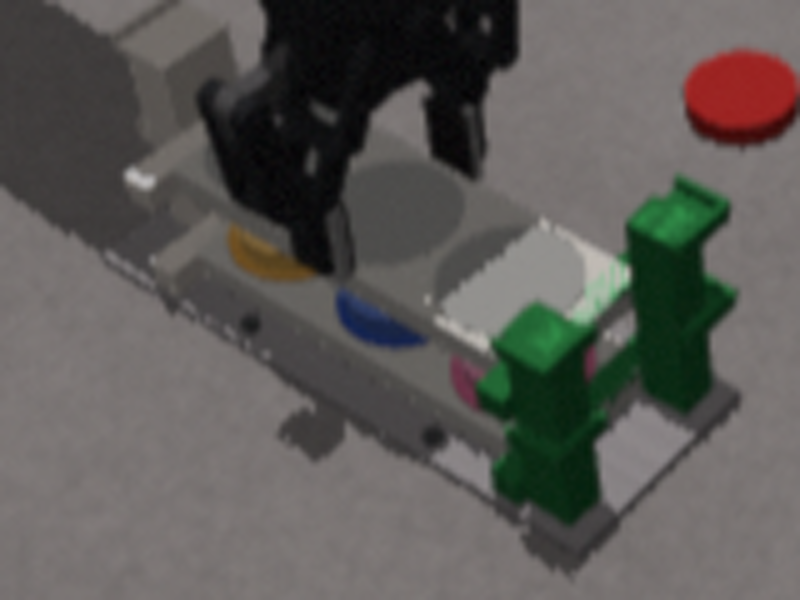

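>>> play_rows(
  increments="0 0 0 0;0 0 0 0;0 0 0 0;0 0 0 0;0 0 0 0",
  hand=-0.9,
)

```text
clock: 69.5
position: [0.5107, -0.2759, 0.0384]
ee_rot: [0.567, -0.454, -0.524, -0.444]
ft_force: [0.2, 0.1, 0.3]
grip_width: 0.95
```

```bash
python3 tr.py u9 .5062 -.2739 .192 .054 scene,wrist,top;  python3 - <<'E'
from h import *
c=camera('scene'); cv2.imwrite('pics/s33.png',cv2.resize(c['img'][190:310,70:230],None,fx=5,fy=5,interpolation=2))
E
```

```text
t 69.5 p [ 0.5107 -0.2759  0.0384] yaw 1.763 tilt [ 0.037 -0.049 -0.998] q [ 1.36  0.78 -1.3   1.77  0.85  1.21  1.59] F [0.2 0.1 0.3] w 0.95
```

View pics/u9_wrist.png

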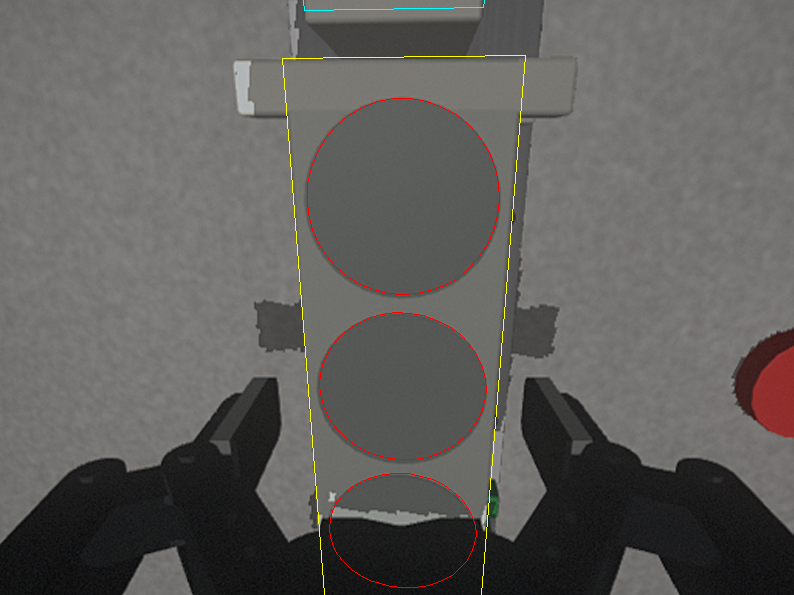

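View pics/s33.png

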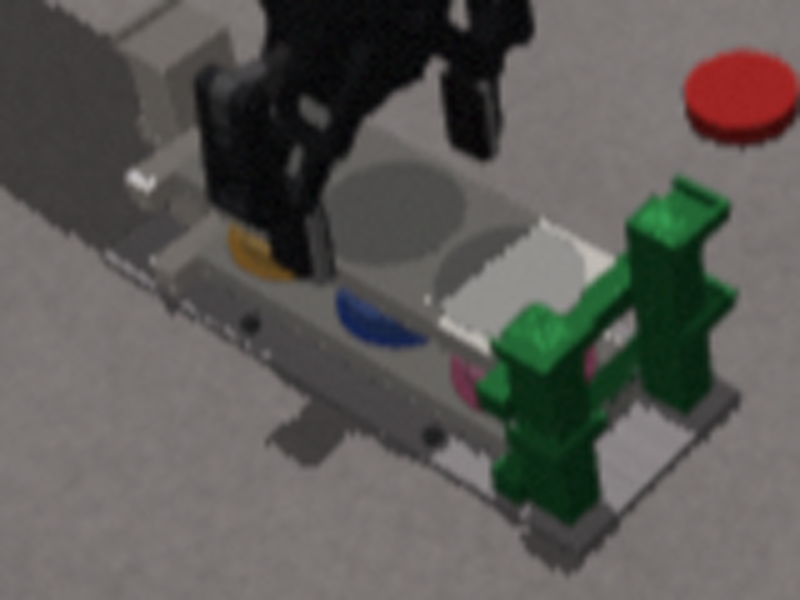

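>>> play_rows(
  increments="-0.005 0 0 0;-0.01 0 0 0;-0.02 0 0 0;-0.025 0 0 0;-0.025 0 0 0;-0.015 0 0 0;-0.008 0 0 0;0 0 0 0",
)

```text
clock: 70.5
position: [0.5072, -0.2691, 0.1572]
ee_rot: [0.568, -0.454, -0.524, -0.444]
ft_force: [-0.2, -0.1, 0.7]
grip_width: 0.946
```

```bash
python3 tr.py v1 .5062 -.2739 .192 .054 scene,top,wrist;  python3 - <<'E'
from h import *
c=camera('scene'); cv2.imwrite('pics/s34.png',cv2.resize(c['img'][100:310,60:400],None,fx=2.3,fy=2.3,interpolation=2))
E
```

```text
t 70.5 p [ 0.5072 -0.2691  0.1572] yaw 1.764 tilt [ 0.04  -0.05  -0.998] q [ 1.44  0.63 -1.41  1.68  0.69  1.35  1.69] F [-0.2 -0.1  0.7] w 0.946
```

View pics/v1_scene.png

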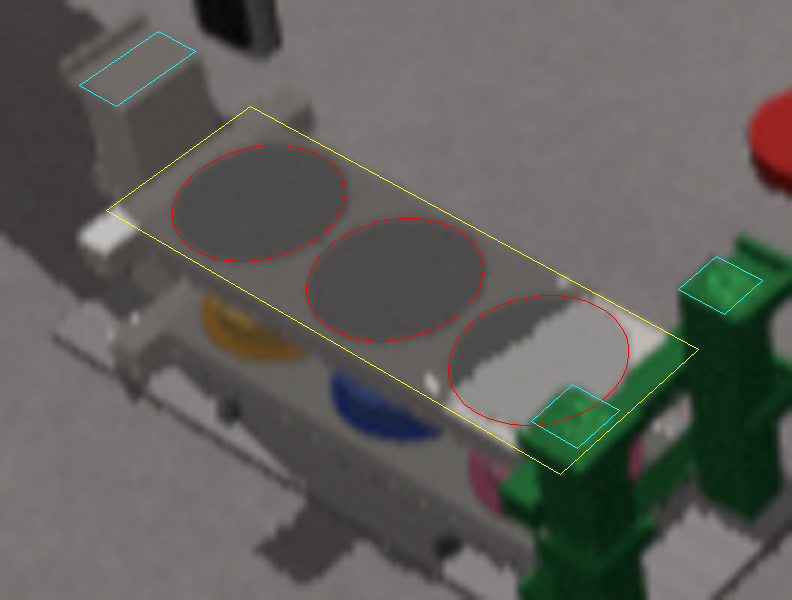

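View pics/s34.png

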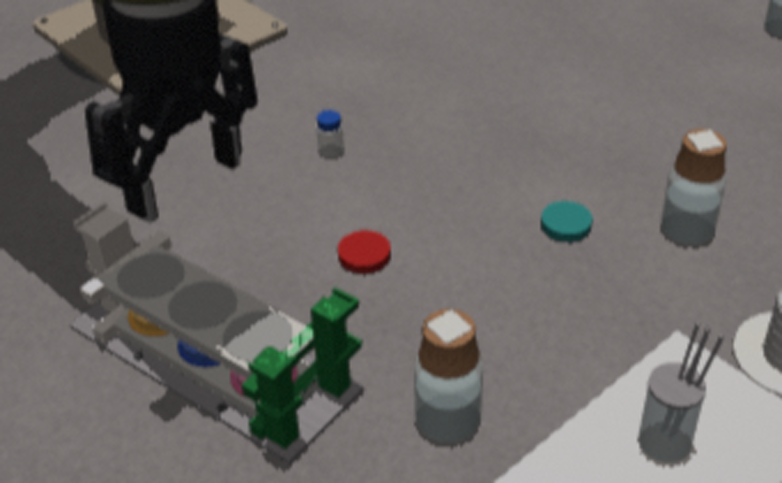

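View pics/v1_wrist.png

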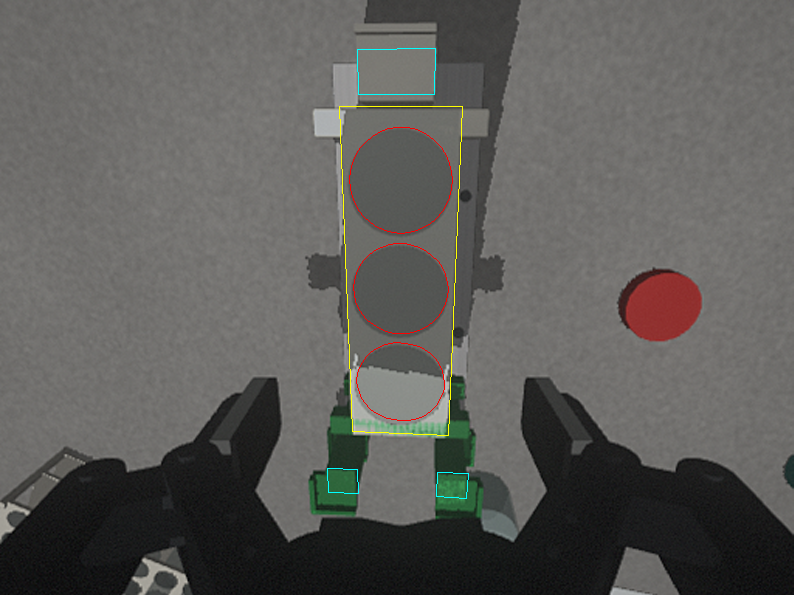

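```bash
python3 -c "
from workcell import workorder
print(workorder.hand_in())"
```

```text
the job is handed in; nothing more can be done
None
```

The three dishes are on the pads of their own colour, and the loose tray is stacked on the lower tray's posts, green end over green end. I handed the job in at about 70.5 s of the 128 s. It reported no verdict.

**Last checks:**
- **Tray:** A tray outline drawn at the target pose, with its underside 54 mm up, matched the scene and wrist pictures to about 1–2 mm. The tray stands clear of the dishes.
- **Dishes:** Each was checked on its pad, within about 1–2 mm of centre, before the tray went on. All three are visible under it.
- **Everything else:** In the final scene picture both sample bottles are standing where they were, as are the red and turquoise look-alikes. The gripper was open and clear of everything.

**What did not go as planned:**
- **Fingertips:** They sat about 17–25 mm short of the stated overhang, so the first close on the pink dish shut above it. I reset the grip depth by camera and force.
- **Tool tilt:** The tool drifted about 3° off vertical, and I could not correct it. I turned the loose tray almost all the way, set it flat on clear bench and picked it up again. That kept it nearly level for the last 11° of turn and the stacking.
- **Force:** Pressing the fingertips on the bench to level the tool read about 119.6 N at the wrist, just under the 120 N limit. That is one reading at the end of a move, so I cannot rule out a brief peak above it.

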